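# Dress the finishing spindle

## Robot

A 6-joint arm with a two-finger parallel gripper is mounted at the origin on the work surface; the furniture and walls round the work are solid. World frame = base frame: x ahead of the robot, y to its left, z up, the work surface at z = 0. Lengths are in m, angles in rad, forces in N, time in s.
With the tool pointing down it reaches from about 0.4 to 0.825 m from the base axis. Payload 7 kg.
Tool frame: the origin (TCP) lies at the centre of the arm's flange, where the gripper is bolted on; the fingertips stand 178 mm ahead of it and the grasp point (between the pads) lies 159 mm ahead of it; x points along the fingers, z is the direction in which the jaws open and shut, and the axes are right-handed (so a half turn about x gives the same grasp; the last joint's range is limited). The gripper opens to 88 mm and grips with 3 to 60 N. Pads are 19 mm wide; open, the fingers measure 130 mm over their backs; the gripper's body (78 mm by 193 mm) begins 47 mm behind the grasp point.
Start: joints at [1.458, 0.359, 0.012, 0, -1.224, -0.288], TCP at [0.263, 0.621, 0.405] pointing down, gripper open.
Joint ranges: [-3.07, 3.07], [-1.43, 2.12], [-1.02, 1.25], [-3.03, 1.67], [-3.05, -0], [-3.03, 3.03]. Speed limits (rad/s): [2.39, 2.39, 3.01, 3.14, 3.14, 3.14].

## Interface

Orientations are given as [roll, pitch, yaw] about the fixed x, y, z axes, in that order (R = Rz(yaw) Ry(pitch) Rx(roll)).
In Python, from station import telemetry, optics, job_done, finder gives the robot as it stands.
- The arm moves only by the tool play_rows, never from a script. Its argument "steps" is a list of rows, each an object of numbers: "gripper": the opening, from 0 (shut) to 1 (fully open); "tx", "ty", "tz": the shift along the tool's x, y, z in units of 25 mm (1.0 is 25 mm); "ax", "ay", "az": the turn, a rotation vector about the tool's x, y, z in units of 6 degrees (1.0 is 6 degrees). In form: [{"gripper": .., "tx": .., "ty": .., "tz": .., "ax": .., "ay": .., "az": ..}, ...]. A call has 1 to 20 rows; each row shifts and turns the commanded pose from where the row before left it, along the tool's axes as they then stand; what a row does not reach is not made up. A row lasts 1/12 s, in which the tool goes at most 41.7 mm and 7.16 degrees, less where a joint would pass 70% of its speed; a pose out of reach is approached as far as the arm can. A call is refused whole if a number of a shift passes 1 or a number of a turn 1, either way. A call with a gripper value outside its range is refused whole. The fingers move at their own pace and stop on an object; "newtons" is the grip in N (left out, the last holds). Time passes only in rows, so rows that do not move let the fingers close. It gives the time, the measured TCP pose, the force and the opening at its end, in the units of the state.
- telemetry.get_state(): the state, without advancing time (a new reading comes with each control period).
- optics.grab_frame(name): name is "scene" or "side" or "wrist"; returns the picture (400x640x3 uint8, red, green, blue); there is no depth.
- optics.calibration(name): a dict with "fx", "fy", "cx", "cy" (pixels), "k1" (the pictures are not rectified: a ray, as slopes to the right and down, at radius r is drawn at 1 + k1 r^2 times it, then the intrinsics apply), "T" (4x4, takes a point from camera to world coordinates); the wrist camera has in their place "mount" (4x4, takes a point from camera to tool coordinates, whose origin is the TCP and whose axes are the tool frame's). Camera axes: x right, y down, z forward; pixel columns grow to the right and rows downward; lengths in m; the calibration is good to about 2 mm. A picture is of the moment at which its call begins: read the wrist's pose just before it. calibration takes no time and is no camera call.
- job_done(): hands the job in, once; it reports no verdict.
Trained networks look in the newest picture that a camera, given by its name, has taken for a name from the list of things; names that differ only in an ending like _2 or _b are one class to them, and where a whole thing is asked for, a point or a joint stands for the part that bears it (a point fixed in the world has none). Each returns a list of dicts, best first, with "confidence" (0 to 1); they miss things now and then, are a little off and sometimes report something else, mostly with a low value. They report only what shows in the picture. A call takes as long as a camera call.
- finder.look_for(query, camera): "extent" ([left, top, right, bottom] in pixels, round what is visible of it).
- finder.silhouettes(query, camera): "pixels" (400x640 bool, what is visible of it) and "extent" ([left, top, right, bottom] in pixels, round what is visible of it).
- finder.pinpoint(query, camera): "location" ([row, column] in pixels: a listed point, or the origin of a listed thing).
The state is a dict: "t": time; "q": joint angles; "qd": joint speeds; "joint_efforts": joint torques, N m; "eef_pos": TCP position; "ee_rot": TCP orientation; "force": force on the tool from outside, world axes, zero at the start; "moment": the same for the moment, N m; "width": finger opening in m.
Only numpy, scipy, OpenCV 4.12 (cv2) and the standard library are available. Lean on these libraries where they do the work, as an engineer would, in place of code of your own. Each camera call takes 0.05 s, during which the arm holds its last target.

## Task

Get the finishing spindle ready for trimming moulded parts: draw the red U-shaped packer out sideways from under the flange and brown wheel, which stay on the spindle and settle onto its seat, and lay the packer flat in the blue tray. Then stack every abrasive wheel that lies out on the bench onto the spindle in the order maroon, green, white (any of them may be missing), then the brass clamp ring, and push the black cap on over the spindle on top. Last, fold the clear guard forward to 45 degrees above level, the long red mark; leave the other things on the bench where they are.

Things in the scene. Friction and masses are not known exactly. Their poses are not given: they have to be found in the camera images.
- spindle_seat (a point): on the axis of the upright steel spindle (16 mm thick, tip 70 mm above this point, tapered to 9 mm over the top 8 mm), at the top of the dark grey machine's deck, 28 mm above the bench. z up; +x to the drive housing (begins 64 mm from the axis, 108 mm wide, 52 mm above the deck) that carries the guard; -y to the packer's handle. Deck edge: 60 mm to each side in y, 70 mm to -x
- packer_grip (a point): red U-shaped packer plate, 10 mm thick, 130 g: mid-point of its flat handle (22 mm wide in x), half-way up, free air round it, 33 mm above the bench. z up, handle along -y, ending 25 mm beyond this point. Its slot (24 mm wide, open to +y) stands round the spindle, slot centre 93 mm to +y, prongs end 34 mm farther. Drawn along its own -y it is clear of the flange after 65 mm
- packer_mid (a point): the centre of the packer's outline (152 x 60 x 10 mm): 51 mm from the grip point to the packer's +y, same axes
- flange_mid (a point): steel backing flange, a ring 60 mm in diameter, 8 mm thick, 20 mm bore: already on the spindle at the start, lying on the packer. This point is its centre, half-way up; z its axis
- wheel_brown_mid (a point): brown abrasive wheel, 60 mm in diameter, 11 mm thick, 20 mm bore, black hub: already on the spindle at the start, lying on the flange. This point is its centre, half-way up; z its axis
- wheel_maroon_mid (a point): maroon abrasive wheel, a rigid disc 60 mm in diameter and 11 mm thick with a 20 mm bore and a black hub; 80 g; this point is its centre, half-way up, z is its axis (either face may be up); start: flat on the bench; may be absent
- wheel_green_mid (a point): green abrasive wheel, a rigid disc 60 mm in diameter and 11 mm thick with a 20 mm bore and a black hub; 80 g; this point is its centre, half-way up, z is its axis (either face may be up); start: flat on the bench; may be absent
- wheel_white_mid (a point): white abrasive wheel, a rigid disc 60 mm in diameter and 11 mm thick with a 20 mm bore and a black hub; 80 g; this point is its centre, half-way up, z is its axis (either face may be up); start: flat on the bench; may be absent
- clamp_ring_mid (a point): brass clamp ring, 52 mm in diameter, 8 mm thick, 20 mm bore; 120 g; this point is its centre, half-way up; z its axis (either face may be up); start: flat on the bench
- clamp_cap_mid (a point): black knurled clamp cap, 50 mm in diameter, 20 mm high, 20 mm bore right through, pushes on over the spindle's tip and slides down without turning; 90 g; this point is its centre, half-way up; z its axis; start: standing on the bench (either end may be up)
- tray: blue open steel tray, 115 mm (its x) by 182 mm (its y) outside, 26 mm high, walls and floor 4 mm; fixed; origin at the centre of its underside
- guard (a joint): angle of the guard above level, rad: 0 = panel level over the spindle, 0.785 = 45 degrees (the long red mark of the quadrant on its hinge), 1.57 = upright, about 1.75 to 2.0 at the start (leaning back away from the spindle); friction hinge: it stays where it is left and takes about 2 to 4 N at the bar to move
- guard_bar (a point): middle of the round bar (10 mm thick, black grip, 90 mm clear between its two arms) along the free edge of the guard, the place to take it; 165 mm from the hinge axis. The guard is a clear panel in an amber frame, 102 mm wide, whose edge is 33 mm from the bar. Axes turn with the guard: y along the bar, +x toward the hinge
- guard_hinge (a point): middle of the guard's hinge axis: 104 mm behind the spindle axis (+x of the machine), 64 mm above the deck; frame fixed to the machine, y along the hinge axis, x away from the spindle
- screwdriver: screwdriver with a grey and red handle, 191 mm long, its length along its own y, lying flat; a bystander, not part of the job; origin at the centre of its underside
- mould_block: aluminium mould block, 100 x 45 x 30 mm, lying flat; a bystander, not part of the job; origin at the centre of its underside

How it is judged:
By the outcome, as a careful person would: the job done as asked, in the order asked, and still so for the second after the job is handed in, with the robot touching nothing.
Of wheel_maroon, wheel_green, wheel_white only 1 to 3 are there at a start; the rules pass over those that are not, and their reading is None.
At some moment in a run one of wheel_maroon, wheel_green, wheel_white, clamp_ring, clamp_cap may be knocked a few centimetres aside while the robot is not near it.
Once in a run the grip may slacken for a moment while it holds something.
It also fails if it takes over 210 s, if anything falls off the work surface, if the arm or the gripper's body presses on something with over 40 N, if the wrist force passes 120 N, or if a joint passes its speed limit or range.

## Working session

There is one attempt and no reset: what is moved stays moved. The work goes in short steps, Python scripts to look and compute and a tool call to move; the robot and the scene stay as the last step left them, time stands still between calls to the robot, and variables do not carry over. Pictures are saved under pics/ and viewed, and the job is handed in when it is done.

Besides the shell and the picture viewer there is one more tool, called in YAML: its name, and indented under it one key for each argument. play_rows: Moves the arm, as the interface text tells. Its arguments: {"type":"object","properties":{"steps":{"type":"array"},"newtons":{"type":"number"}},"required":["steps"]}

```bash
ls; mkdir -p pics; python3 - <<'E'
from station import telemetry, optics
import cv2, numpy as np
print(telemetry.get_state())
for n in ["scene","side","wrist"]:
    im=optics.grab_frame(n); cv2.imwrite(f"pics/a_{n}.png",im[:,:,::-1])
    print(n,optics.calibration(n))
E
```

```text
pics
{'t': 0.0, 'q': array([ 1.45812754e+00,  3.59366497e-01,  1.10719606e-02, -3.65139853e-04,
       -1.22409565e+00, -2.88103275e-01]), 'qd': array([ 0.00023963,  0.00112352, -0.00035894,  0.00025764,  0.00016568,
       -0.00019513]), 'joint_efforts': array([ 1.81686799e-03, -5.82721066e+01,  2.93052292e+01,  6.99724495e+00,
        6.83402453e-03, -1.74524512e-04]), 'eef_pos': array([0.2632574 , 0.62133388, 0.40373864]), 'ee_rot': array([ 0.07600863,  1.56916591, -1.8956841 ]), 'force': array([ 0.89563375,  0.79281445, -0.62669266]), 'moment': array([ 0.02122408,  0.04102139, -0.04805251]), 'width': 0.08735475624279876}
scene {'fx': 454.30890714849613, 'fy': 454.30890714849613, 'cx': 321.9256329399981, 'cy': 207.60706248615105, 'k1': -0.11660964998323839, 'T': array([[-0.79003823, -0.29772478,  0.53591001,  0.04513442],
       [-0.61289867,  0.36367224, -0.70149677,  0.54960758],
       [ 0.01395738, -0.88266781, -0.4697901 ,  0.52369902],
       [ 0.        ,  0.        ,  0.        ,  1.        ]])}
side {'fx': 398.5464686018916, 'fy': 398.5464686018916, 'cx': 319.4471892042839, 'cy': 199.1568132457329, 'k1': -0.04044584813754198, 'T': array([[ 0.83754858, -0.36142425,  0.4097376 ,  0.16760422],
       [-0.54614295, -0.57509915,  0.60908854, -0.57389586],
       [ 0.01550038, -0.73391654, -0.67906278,  0.64898365],
       [ 0.        ,  0.        ,  0.        ,  1.        ]])}
wrist {'fx': 357.92026199215314, 'fy': 357.92026199215314, 'cx': 317.2204357127376, 'cy': 200.12665619311014, 'k1': -0.009851084179699685, 'mount': array([[ 1.20219512e-03, -2.96683396e-01,  9.54975140e-01,
         1.97295363e-02],
       [ 6.24585553e-04, -9.54975421e-01, -2.96684269e-01,
         7.97814152e-02],
       [ 9.99999082e-01,  9.53136056e-04, -9.62762626e-04,
        -7.44078577e-04],
       [ 0.00000000e+00,  0.00000000e+00,  0.00000000e+00,
         1.00000000e+00]])}
```

View pics/a_scene.png

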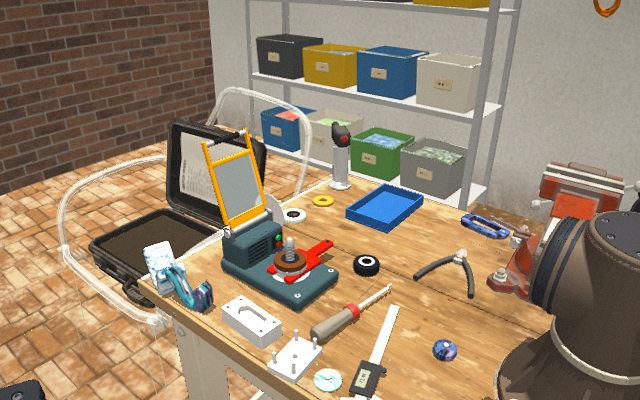

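View pics/a_side.png

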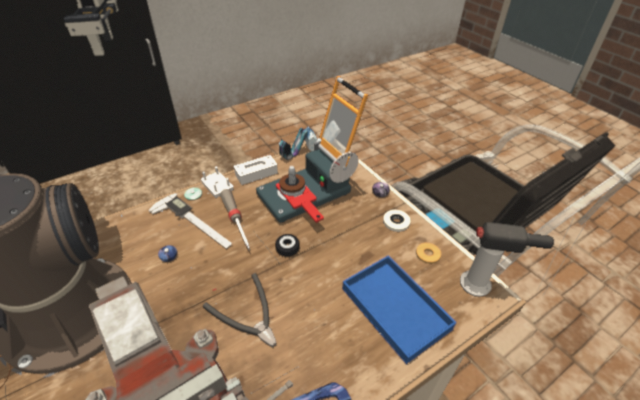

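View pics/a_wrist.png

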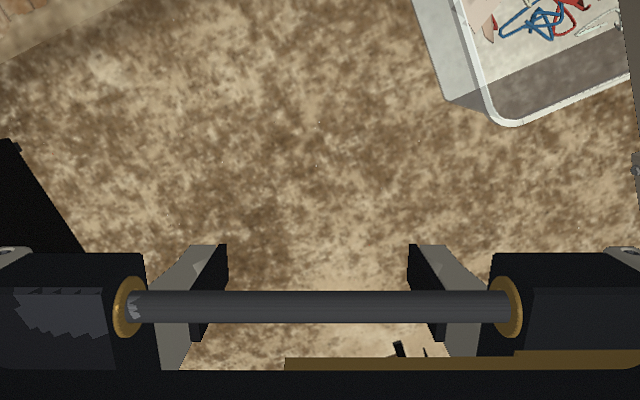

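Both views show a white wheel (scene 292,215), brass ring (323,201), cap (366,264), tray (385,207) and the packer under the flange on the spindle (290,255). A pale teal disc at (328,380) needs checking.

```bash
cat > h.py <<'E'
from station import telemetry, optics, job_done, finder
import cv2, numpy as np
from scipy.spatial.transform import Rotation as R
from scipy.optimize import least_squares
CAL={n:optics.calibration(n) for n in ["scene","side","wrist"]}
def tcp(s=None):
    s=s or telemetry.get_state()
    T=np.eye(4); T[:3,:3]=R.from_euler('xyz',s['ee_rot']).as_matrix(); T[:3,3]=s['eef_pos']; return T
def camT(n,T=None):
    return CAL[n]['T'] if n!='wrist' else (tcp() if T is None else T)@CAL[n]['mount']
def proj(n,p,T=None):
    c=CAL[n]; M=np.linalg.inv(camT(n,T)); q=np.atleast_2d(p)@M[:3,:3].T+M[:3,3]
    xy=q[:,:2]/q[:,2:]; r2=(xy**2).sum(1,keepdims=True); xy=xy*(1+c['k1']*r2)
    return xy*[c['fx'],c['fy']]+[c['cx'],c['cy']]   # col,row
def ray(n,col,row,T=None):
    c=CAL[n]; d=np.array([(col-c['cx'])/c['fx'],(row-c['cy'])/c['fy']]); u=d.copy()
    for _ in range(20): u=d/(1+c['k1']*(u@u))
    M=camT(n,T); return M[:3,3],M[:3,:3]@np.array([u[0],u[1],1])
def onplane(n,col,row,z,T=None):
    o,d=ray(n,col,row,T); return o+d*(z-o[2])/d[2]
def tri(obs):
    # obs: (n,col,row,T)
    A=np.zeros((3,3));b=np.zeros(3)
    for n,c,r,T in obs:
        o,d=ray(n,c,r,T); d=d/np.linalg.norm(d); P=np.eye(3)-np.outer(d,d); A+=P;b+=P@o
    x=np.linalg.solve(A,b); res=[float(np.linalg.norm(proj(n,x,T)[0]-[c,r])) for n,c,r,T in obs]
    return x,res
def pp(q,n):
    L=finder.pinpoint(q,n); return [(round(l['confidence'],2),np.round(l['location'],1).tolist()) for l in L]
def save(im,name,box=None,s=1):
    if box: im=im[box[1]:box[3],box[0]:box[2]]
    im=cv2.resize(im,None,fx=s,fy=s,interpolation=cv2.INTER_CUBIC)
    cv2.imwrite(f"pics/{name}.png",im[:,:,::-1])
E
python3 - <<'E'
from h import *
optics.grab_frame("scene");optics.grab_frame("side")
for q in "spindle_seat packer_grip packer_mid flange_mid wheel_brown_mid wheel_maroon_mid wheel_green_mid wheel_white_mid clamp_ring_mid clamp_cap_mid tray guard_bar guard_hinge mould_block screwdriver".split():
    a=pp(q,"scene");b=pp(q,"side"); print(q,a[:2],b[:2])
    if a and b:
        (r,c),(r2,c2)=a[0][1],b[0][1]
        x,res=tri([("scene",c,r,None),("side",c2,r2,None)]); print("   ",x.round(4),np.round(res,1))
print(telemetry.get_state()['t'])
im=optics.grab_frame("scene"); save(im,"b_scene",(200,120,440,400),2.1)
im=optics.grab_frame("side"); save(im,"b_side",(180,70,480,360),2)
E
```

```text
spindle_seat [(0.78, [270.2, 292.2])] [(0.74, [189.3, 291.9])]
    [0.5018 0.0412 0.0315] [1.1 0.9]
packer_grip [(0.74, [244.1, 322.1]), (0.48, [263.5, 365.5])] [(0.63, [215.3, 312.2])]
    [ 0.5013 -0.0554  0.0352] [2.3 2. ]
packer_mid [(0.93, [259.4, 307.3])] [(0.64, [198.7, 301.3])]
    [ 0.5014 -0.001   0.0339] [1.5 1.3]
flange_mid [(0.53, [264.8, 364.2]), (0.48, [263.0, 289.3])] [(0.38, [187.2, 295.6])]
    [ 0.4337 -0.0299  0.0762] [27.3 23.7]
wheel_brown_mid [(0.7, [264.3, 291.7])] [(0.82, [183.9, 293.0])]
    [0.5042 0.0413 0.0452] [2.  1.6]
wheel_maroon_mid [] [(0.36, [155.0, 328.8])]
wheel_green_mid [(0.36, [269.4, 291.6])] []
wheel_white_mid [(0.81, [216.1, 292.2])] [(0.84, [219.9, 397.0])]
    [ 0.6663 -0.1481  0.0048] [0.4 0.4]
clamp_ring_mid [(0.44, [202.2, 321.4])] [(0.8, [253.7, 427.8])]
    [ 6.611e-01 -2.546e-01 -4.000e-04] [0.2 0.2]
clamp_cap_mid [(0.61, [262.2, 362.8]), (0.49, [316.4, 354.1])] [(0.94, [246.3, 285.3]), (0.73, [224.3, 239.0])]
    [ 0.4193 -0.0826  0.0119] [3.2 3. ]
tray [(0.65, [211.6, 387.9])] [(0.91, [308.3, 394.1]), (0.71, [215.8, 313.8])]
    [ 0.5091 -0.3182  0.0011] [1.4 1.8]
guard_bar [(0.57, [141.6, 224.5])] [(0.96, [85.8, 352.8]), (0.54, [186.5, 293.7])]
    [0.6599 0.0425 0.2475] [2.8 2.4]
guard_hinge [(0.66, [222.0, 246.6])] [(0.91, [156.2, 331.2])]
    [0.6129 0.0403 0.089 ] [1.3 1.1]
mould_block [(0.65, [328.3, 250.9])] [(0.72, [173.3, 260.6]), (0.55, [186.4, 293.8])]
    [ 0.4819  0.1718 -0.0035] [2.4 1.5]
screwdriver [(0.93, [315.3, 355.5])] [(0.72, [223.1, 235.7])]
    [0.357  0.0416 0.0007] [0.3 0.2]
1.75
```

View pics/b_scene.png

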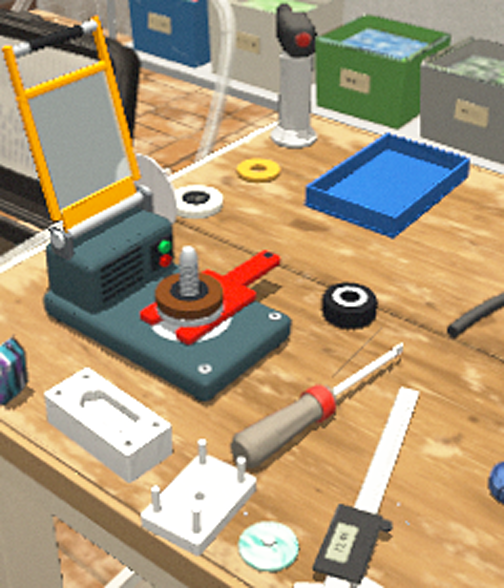

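View pics/b_side.png

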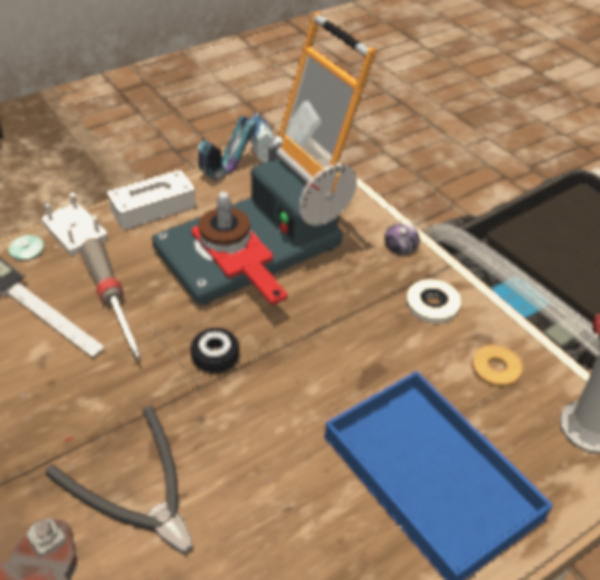

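Only the white wheel is on the bench; the teal disc at (328,380) is too thin and light to be a wheel. Next I'll make a move planner and go over the work for a close look.

```bash
cat >> h.py <<'E'
def Rdown(jaw):  # tool x down, tool z = jaw (world xy dir)
    z=np.array([jaw[0],jaw[1],0.]);z/=np.linalg.norm(z);x=np.array([0,0,-1.]);return np.c_[x,np.cross(z,x),z]
def plan(pos,Rt=None,per=1.0):
    """pos: target TCP; prints rotation total then shift (in tool axes after turn), in row units"""
    s=telemetry.get_state();T=tcp(s)
    Rt=T[:3,:3] if Rt is None else Rt
    rv=R.from_matrix(T[:3,:3].T@Rt).as_rotvec()/np.radians(6)
    sh=Rt.T@(np.asarray(pos)-T[:3,3])/0.025
    print("turn total",rv.round(2),"shift after turn",sh.round(2),"q",s['q'].round(2),"pos",T[:3,3].round(4),"F",s['force'].round(1),"w",round(s['width'],4),"t",round(s['t'],1))
    return rv,sh
E
python3 - <<'E'
from h import *
print(tcp().round(3))
for j in [(1,0),(-1,0),(0,1),(0,-1)]:
    print(j); plan([0.45,-0.07,0.45],Rdown(j))
E
```

```text
[[-0.     0.921 -0.39   0.263]
 [ 0.    -0.39  -0.921  0.621]
 [-1.    -0.    -0.     0.405]
 [ 0.     0.     0.     1.   ]]
(1, 0)
turn total [-18.83  -0.     0.  ] shift after turn [ -1.81 -27.66   7.47] q [ 1.46  0.36  0.01 -0.   -1.22 -0.29] pos [0.2634 0.6215 0.4047] F [-0.7  0.5  0.1] w 0.0877 t 1.9
(-1, 0)
turn total [11.17  0.    0.  ] shift after turn [-1.81 27.66 -7.47] q [ 1.46  0.36  0.01 -0.   -1.22 -0.29] pos [0.2634 0.6215 0.4047] F [-0.7  0.5  0.1] w 0.0877 t 1.9
(0, 1)
turn total [26.17  0.    0.  ] shift after turn [ -1.81  -7.47 -27.66] q [ 1.46  0.36  0.01 -0.   -1.22 -0.29] pos [0.2634 0.6215 0.4047] F [-0.7  0.5  0.1] w 0.0877 t 1.9
(0, -1)
turn total [-3.83 -0.    0.  ] shift after turn [-1.81  7.47 27.66] q [ 1.46  0.36  0.01 -0.   -1.22 -0.29] pos [0.2634 0.6215 0.4047] F [-0.7  0.5  0.1] w 0.0877 t 1.9
```

play_rows:
  steps:
    - {"ax": 0.93,"tx": -0.15}
    - {"ax": 0.93,"tx": -0.15}
    - {"ax": 0.93,"tx": -0.15}
    - {"ax": 0.93,"tx": -0.15}
    - {"ax": 0.93,"tx": -0.15}
    - {"ax": 0.93,"tx": -0.15}
    - {"ax": 0.93,"tx": -0.15}
    - {"ax": 0.93,"tx": -0.15}
    - {"ax": 0.93,"tx": -0.15}
    - {"ax": 0.93,"tx": -0.15}
    - {"ax": 0.93,"tx": -0.15}
    - {"ax": 0.93,"tx": -0.15}
  newtons: 30

```text
invalid input
```

play_rows:
  steps:
    - {"ty": 0.95,"tz": -0.25}
    - {"ty": 0.95,"tz": -0.25}
    - {"ty": 0.95,"tz": -0.25}
    - {"ty": 0.95,"tz": -0.25}
    - {"ty": 0.95,"tz": -0.25}
    - {"ty": 0.95,"tz": -0.25}
    - {"ty": 0.95,"tz": -0.25}
    - {"ty": 0.95,"tz": -0.25}
    - {"ty": 0.95,"tz": -0.25}
    - {"ty": 0.95,"tz": -0.25}
    - {"ty": 0.95,"tz": -0.25}
    - {"ty": 0.95,"tz": -0.25}
    - {"ty": 0.95,"tz": -0.25}
    - {"ty": 0.95,"tz": -0.25}
    - {"ty": 0.95,"tz": -0.25}
    - {"ty": 0.95,"tz": -0.25}
    - {"ty": 0.95,"tz": -0.25}
    - {"ty": 0.95,"tz": -0.25}
    - {"ty": 0.95,"tz": -0.25}
    - {"ty": 0.95,"tz": -0.25}

```text
invalid input
```

play_rows:
  steps:
    - {"ty": 0.95,"tz": -0.3}
    - {"ty": 0.95,"tz": -0.3}
    - {"ty": 0.95,"tz": -0.3}
    - {"ty": 0.95,"tz": -0.3}
    - {"ty": 0.95,"tz": -0.3}
    - {"ty": 0.95,"tz": -0.3}
    - {"ty": 0.95,"tz": -0.3}
    - {"ty": 0.95,"tz": -0.3}
    - {"ty": 0.95,"tz": -0.3}
    - {}
    - {}
    - {}

```text
invalid input
```

```bash
python3 - <<'E'
from h import *
T=tcp(); print(T.round(4), telemetry.get_state()['q'].round(2))
im=optics.grab_frame("wrist"); save(im,"c_wrist")
for q in "spindle_seat packer_grip packer_mid wheel_brown_mid wheel_white_mid clamp_ring_mid clamp_cap_mid tray guard_hinge guard_bar".split():
    print(q,pp(q,"wrist")[:2])
E
```

```text
[[-0.      0.9207 -0.3902  0.2634]
 [ 0.     -0.3902 -0.9207  0.6215]
 [-1.     -0.     -0.      0.4047]
 [ 0.      0.      0.      1.    ]] [ 1.46  0.36  0.01 -0.   -1.22 -0.29]
spindle_seat []
packer_grip []
packer_mid []
wheel_brown_mid []
wheel_white_mid []
clamp_ring_mid []
clamp_cap_mid []
tray []
guard_hinge []
guard_bar []
```

View pics/c_wrist.png

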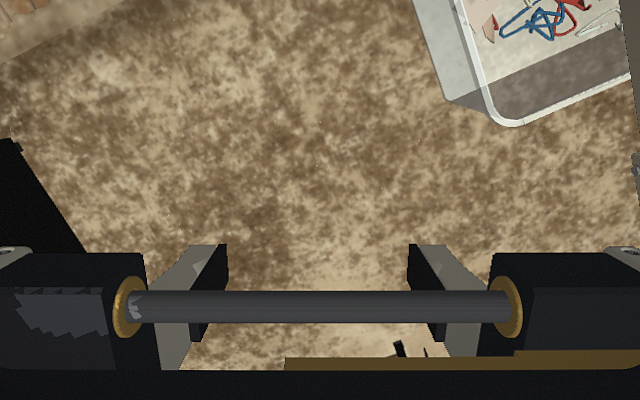

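Rows evidently need all seven fields.

play_rows:
  steps:
    - {"gripper": 1,"tx": -0.15,"ty": 0,"tz": 0,"ax": 0.93,"ay": 0,"az": 0}
    - {"gripper": 1,"tx": -0.15,"ty": 0,"tz": 0,"ax": 0.93,"ay": 0,"az": 0}
    - {"gripper": 1,"tx": -0.15,"ty": 0,"tz": 0,"ax": 0.93,"ay": 0,"az": 0}
    - {"gripper": 1,"tx": -0.15,"ty": 0,"tz": 0,"ax": 0.93,"ay": 0,"az": 0}
    - {"gripper": 1,"tx": -0.15,"ty": 0,"tz": 0,"ax": 0.93,"ay": 0,"az": 0}
    - {"gripper": 1,"tx": -0.15,"ty": 0,"tz": 0,"ax": 0.93,"ay": 0,"az": 0}
    - {"gripper": 1,"tx": -0.15,"ty": 0,"tz": 0,"ax": 0.93,"ay": 0,"az": 0}
    - {"gripper": 1,"tx": -0.15,"ty": 0,"tz": 0,"ax": 0.93,"ay": 0,"az": 0}
    - {"gripper": 1,"tx": -0.15,"ty": 0,"tz": 0,"ax": 0.93,"ay": 0,"az": 0}
    - {"gripper": 1,"tx": -0.15,"ty": 0,"tz": 0,"ax": 0.93,"ay": 0,"az": 0}
    - {"gripper": 1,"tx": -0.15,"ty": 0,"tz": 0,"ax": 0.93,"ay": 0,"az": 0}
    - {"gripper": 1,"tx": -0.15,"ty": 0,"tz": 0,"ax": 0.93,"ay": 0,"az": 0}
  newtons: 30

```text
t: 3.4
eef_pos: [0.2634, 0.6215, 0.4499]
ee_rot: [-1.505, 1.571, 1.633]
force: [-0.3, -0.1, -0.1]
width: 0.0874
```

play_rows:
  steps:
    - {"gripper": 1,"tx": 0,"ty": 0.95,"tz": -0.25,"ax": 0,"ay": 0,"az": 0}
    - {"gripper": 1,"tx": 0,"ty": 0.95,"tz": -0.25,"ax": 0,"ay": 0,"az": 0}
    - {"gripper": 1,"tx": 0,"ty": 0.95,"tz": -0.25,"ax": 0,"ay": 0,"az": 0}
    - {"gripper": 1,"tx": 0,"ty": 0.95,"tz": -0.25,"ax": 0,"ay": 0,"az": 0}
    - {"gripper": 1,"tx": 0,"ty": 0.95,"tz": -0.25,"ax": 0,"ay": 0,"az": 0}
    - {"gripper": 1,"tx": 0,"ty": 0.95,"tz": -0.25,"ax": 0,"ay": 0,"az": 0}
    - {"gripper": 1,"tx": 0,"ty": 0.95,"tz": -0.25,"ax": 0,"ay": 0,"az": 0}
    - {"gripper": 1,"tx": 0,"ty": 0.95,"tz": -0.25,"ax": 0,"ay": 0,"az": 0}
    - {"gripper": 1,"tx": 0,"ty": 0.95,"tz": -0.25,"ax": 0,"ay": 0,"az": 0}
    - {"gripper": 1,"tx": 0,"ty": 0.95,"tz": -0.25,"ax": 0,"ay": 0,"az": 0}
    - {"gripper": 1,"tx": 0,"ty": 0.95,"tz": -0.25,"ax": 0,"ay": 0,"az": 0}
    - {"gripper": 1,"tx": 0,"ty": 0.95,"tz": -0.25,"ax": 0,"ay": 0,"az": 0}
    - {"gripper": 1,"tx": 0,"ty": 0.95,"tz": -0.25,"ax": 0,"ay": 0,"az": 0}
    - {"gripper": 1,"tx": 0,"ty": 0.95,"tz": -0.25,"ax": 0,"ay": 0,"az": 0}
    - {"gripper": 1,"tx": 0,"ty": 0.95,"tz": -0.25,"ax": 0,"ay": 0,"az": 0}
    - {"gripper": 1,"tx": 0,"ty": 0.95,"tz": -0.25,"ax": 0,"ay": 0,"az": 0}
    - {"gripper": 1,"tx": 0,"ty": 0.95,"tz": -0.25,"ax": 0,"ay": 0,"az": 0}
    - {"gripper": 1,"tx": 0,"ty": 0.95,"tz": -0.25,"ax": 0,"ay": 0,"az": 0}
    - {"gripper": 1,"tx": 0,"ty": 0.95,"tz": -0.25,"ax": 0,"ay": 0,"az": 0}
    - {"gripper": 1,"tx": 0,"ty": 0.95,"tz": -0.25,"ax": 0,"ay": 0,"az": 0}

```text
t: 5.07
eef_pos: [0.3889, 0.1454, 0.45]
ee_rot: [-2.327, 1.57, 0.816]
force: [0.9, -0.4, -0.3]
width: 0.0876
```

play_rows:
  steps:
    - {"gripper": 1,"tx": 0,"ty": 0.95,"tz": -0.3,"ax": 0,"ay": 0,"az": 0}
    - {"gripper": 1,"tx": 0,"ty": 0.95,"tz": -0.3,"ax": 0,"ay": 0,"az": 0}
    - {"gripper": 1,"tx": 0,"ty": 0.95,"tz": -0.3,"ax": 0,"ay": 0,"az": 0}
    - {"gripper": 1,"tx": 0,"ty": 0.95,"tz": -0.3,"ax": 0,"ay": 0,"az": 0}
    - {"gripper": 1,"tx": 0,"ty": 0.95,"tz": -0.3,"ax": 0,"ay": 0,"az": 0}
    - {"gripper": 1,"tx": 0,"ty": 0.95,"tz": -0.3,"ax": 0,"ay": 0,"az": 0}
    - {"gripper": 1,"tx": 0,"ty": 0.95,"tz": -0.3,"ax": 0,"ay": 0,"az": 0}
    - {"gripper": 1,"tx": 0,"ty": 0.95,"tz": -0.3,"ax": 0,"ay": 0,"az": 0}
    - {"gripper": 1,"tx": 0,"ty": 0.95,"tz": -0.3,"ax": 0,"ay": 0,"az": 0}
    - {"gripper": 1,"tx": 0,"ty": 0,"tz": 0,"ax": 0,"ay": 0,"az": 0}
    - {"gripper": 1,"tx": 0,"ty": 0,"tz": 0,"ax": 0,"ay": 0,"az": 0}
    - {"gripper": 1,"tx": 0,"ty": 0,"tz": 0,"ax": 0,"ay": 0,"az": 0}

```text
t: 6.07
eef_pos: [0.4566, -0.0671, 0.4496]
ee_rot: [-1.226, 1.571, 1.916]
force: [-0.3, 0.6, -0.5]
width: 0.0877
```

```bash
python3 - <<'E'
from h import *
T=tcp(); print(T.round(4), telemetry.get_state()['q'].round(2))
im=optics.grab_frame("wrist"); save(im,"c_wrist2")
for q in "spindle_seat packer_grip packer_mid wheel_brown_mid wheel_white_mid clamp_ring_mid clamp_cap_mid tray guard_hinge guard_bar".split():
    print(q,pp(q,"wrist")[:2])
E
```

```text
[[-0.000e+00  4.000e-04 -1.000e+00  4.566e-01]
 [ 1.000e-04 -1.000e+00 -4.000e-04 -6.710e-02]
 [-1.000e+00 -1.000e-04  0.000e+00  4.496e-01]
 [ 0.000e+00  0.000e+00  0.000e+00  1.000e+00]] [ 0.28 -0.03 -0.36 -0.   -1.24 -0.28]
spindle_seat [(0.95, [251.0, 278.2])]
packer_grip [(0.83, [176.4, 272.4])]
packer_mid []
wheel_brown_mid [(0.56, [258.9, 273.2])]
wheel_white_mid [(0.92, [89.9, 133.3])]
clamp_ring_mid []
clamp_cap_mid [(0.85, [143.6, 345.6])]
tray []
guard_hinge [(0.97, [271.1, 173.3])]
guard_bar []
```

View pics/c_wrist2.png

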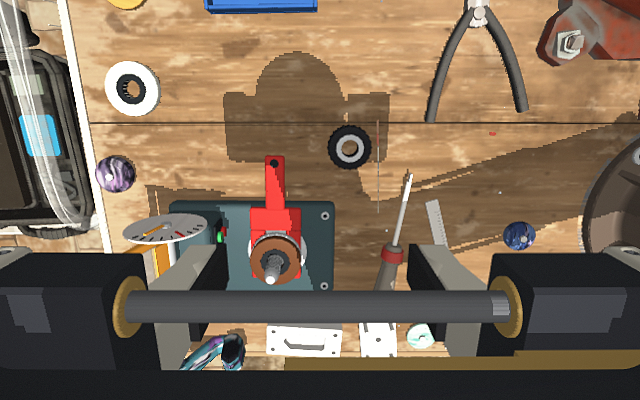

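Wrist view: handle runs straight up from the spindle (275,250) to (275,160); the quadrant plate is at (165,228) left of it; the cap is at (348,147) and the white wheel at (132,88).

```bash
cat >> h.py <<'E'
def best(q,cams=("scene","side","wrist"),z=None,fresh=True,use=None):
    obs=[]
    for n in cams:
        T=tcp() if n=='wrist' else None
        if fresh: optics.grab_frame(n)
        L=pp(q,n)
        if L and L[0][0]>0.3: obs.append((n,L[0][1][1],L[0][1][0],T)); 
    out={}
    for n,c,r,T in obs:
        if z is not None: out[n]=onplane(n,c,r,z,T).round(4)
    print(q,out,[(o[0],o[1],o[2]) for o in obs])
    if len(obs)>1:
        x,res=tri(obs); print("   tri",x.round(4),np.round(res,1))
E
python3 - <<'E'
from h import *
best("spindle_seat",z=.028); best("packer_grip",z=.033); best("clamp_cap_mid",z=.01); best("wheel_white_mid",z=.0055); best("guard_hinge",z=.092)
best("clamp_ring_mid",z=.004,cams=("scene","side"))
T=tcp()
# handle sides/yaw: red segmentation in wrist image
im=optics.grab_frame("wrist"); hsv=cv2.cvtColor(im,cv2.COLOR_RGB2HSV)
m=(((hsv[...,0]<6)|(hsv[...,0]>174))&(hsv[...,1]>170)&(hsv[...,2]>120)).astype(np.uint8)
m[:, :240]=0;m[:,330:]=0;m[:150]=0;m[300:]=0
for r in range(152,235,6):
    c=np.flatnonzero(m[r]); 
    if len(c): 
        a=onplane("wrist",c.min()-.5,r,.038,T);b=onplane("wrist",c.max()+.5,r,.038,T); print(r,c.min(),c.max(),a.round(4),b.round(4))
# tray blue corners from scene & side
for n in ["scene","side"]:
    im=optics.grab_frame(n); S=finder.silhouettes("tray",n)[0]['pixels'].astype(np.uint8)
    c=max(cv2.findContours(S,0,2)[0],key=cv2.contourArea); h=cv2.approxPolyDP(cv2.convexHull(c),4,True)[:,0]
    print(n,[(p.tolist(),onplane(n,p[0],p[1],.026)[:2].round(3).tolist(),onplane(n,p[0],p[1],0)[:2].round(3).tolist()) for p in h])
E
```

```text
spindle_seat {'scene': array([0.5095, 0.0337, 0.028 ]), 'side': array([0.5026, 0.0526, 0.028 ]), 'wrist': array([0.5044, 0.0449, 0.028 ])} [('scene', 291.0, 267.6), ('side', 289.3, 188.3), ('wrist', 278.1, 251.4)]
   tri [0.501  0.0427 0.0362] [0.3 1.4 2.4]
packer_grip {'scene': array([ 0.5087, -0.0509,  0.033 ]), 'side': array([ 0.506 , -0.0631,  0.033 ]), 'wrist': array([ 0.5042, -0.0506,  0.033 ])} [('scene', 319.4, 246.3), ('side', 317.1, 215.7), ('wrist', 275.2, 176.8)]
   tri [ 0.5083 -0.0536  0.0288] [1.6 2.2 4.7]
clamp_cap_mid {'scene': array([ 1.1855, -0.3953,  0.01  ]), 'side': array([ 0.4196, -0.0857,  0.01  ]), 'wrist': array([ 0.4179, -0.08  ,  0.01  ])} [('scene', 224.1, 139.3), ('side', 288.2, 245.5), ('wrist', 350.0, 148.0)]
   tri [ 0.4858 -0.0572  0.1645] [118.8  77.9  92.6]
wheel_white_mid {'scene': array([ 0.674 , -0.1581,  0.0055]), 'side': array([ 0.667 , -0.153 ,  0.0055]), 'wrist': array([ 0.6634, -0.1466,  0.0055])} [('scene', 292.3, 213.0), ('side', 398.5, 221.2), ('wrist', 135.1, 88.6)]
   tri [ 0.6655 -0.1503  0.008 ] [1.5 1.7 4.9]
guard_hinge {'side': arr
[... 1062 characters left out ...]

224 251 300 [0.5344 0.005  0.038 ] [0.4758 0.0049 0.038 ]
230 251 299 [0.5348 0.0126 0.038 ] [0.4771 0.0125 0.038 ]
scene [([423, 197], [0.454, -0.396], [0.475, -0.445]), ([422, 204], [0.438, -0.36], [0.459, -0.408]), ([388, 232], [0.436, -0.195], [0.456, -0.234]), ([345, 217], [0.545, -0.191], [0.571, -0.23]), ([345, 208], [0.57, -0.226], [0.597, -0.267]), ([384, 183], [0.571, -0.405], [0.599, -0.455])]
side [([387, 256], [0.567, -0.228], [0.583, -0.213]), ([455, 321], [0.573, -0.405], [0.59, -0.398]), ([449, 332], [0.548, -0.414], [0.564, -0.407]), ([406, 363], [0.449, -0.414], [0.461, -0.408]), ([342, 288], [0.446, -0.241], [0.458, -0.227]), ([344, 280], [0.46, -0.229], [0.472, -0.214])]
```

play_rows:
  steps:
    - {"gripper": 0.5,"tx": 0,"ty": -0.1,"tz": -0.96,"ax": 0,"ay": 0,"az": 0}
    - {"gripper": 0.5,"tx": 0,"ty": 0,"tz": -0.95,"ax": 0,"ay": 0,"az": 0}
    - {"gripper": 0.5,"tx": 0.9,"ty": 0,"tz": 0,"ax": 0,"ay": 0,"az": 0}
    - {"gripper": 0.5,"tx": 0.9,"ty": 0,"tz": 0,"ax": 0,"ay": 0,"az": 0}
    - {"gripper": 0.5,"tx": 0.9,"ty": 0,"tz": 0,"ax": 0,"ay": 0,"az": 0}
    - {"gripper": 0.5,"tx": 0.9,"ty": 0,"tz": 0,"ax": 0,"ay": 0,"az": 0}
    - {"gripper": 0.5,"tx": 0.9,"ty": 0,"tz": 0,"ax": 0,"ay": 0,"az": 0}
    - {"gripper": 0.5,"tx": 0.9,"ty": 0,"tz": 0,"ax": 0,"ay": 0,"az": 0}
    - {"gripper": 0.5,"tx": 0.9,"ty": 0,"tz": 0,"ax": 0,"ay": 0,"az": 0}
    - {"gripper": 0.5,"tx": 0.9,"ty": 0,"tz": 0,"ax": 0,"ay": 0,"az": 0}
    - {"gripper": 0.5,"tx": 0,"ty": 0,"tz": 0,"ax": 0,"ay": 0,"az": 0}
    - {"gripper": 0.5,"tx": 0,"ty": 0,"tz": 0,"ax": 0,"ay": 0,"az": 0}

```text
t: 9.57
eef_pos: [0.5044, -0.0645, 0.2691]
ee_rot: [0.327, 1.568, -2.813]
force: [0.6, 0.7, 1.6]
width: 0.044
```

```bash
python3 - <<'E'
from h import *
plan([.5044,-.0645,.207],Rdown((-1,0)))
im=optics.grab_frame("wrist"); save(im,"d_wrist")
im=optics.grab_frame("side"); save(im,"d_side",(220,80,420,280),3)
E
```

```text
turn total [ 0.01  0.02 -0.01] shift after turn [ 2.49 -0.    0.  ] q [ 0.26  0.22 -0.53  0.   -0.82 -0.26] pos [ 0.5044 -0.0645  0.2691] F [0.6 0.7 1.6] w 0.044 t 9.6
```

View pics/d_wrist.png

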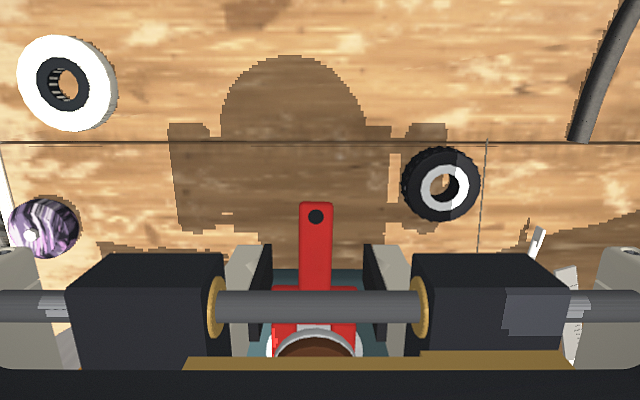

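View pics/d_side.png

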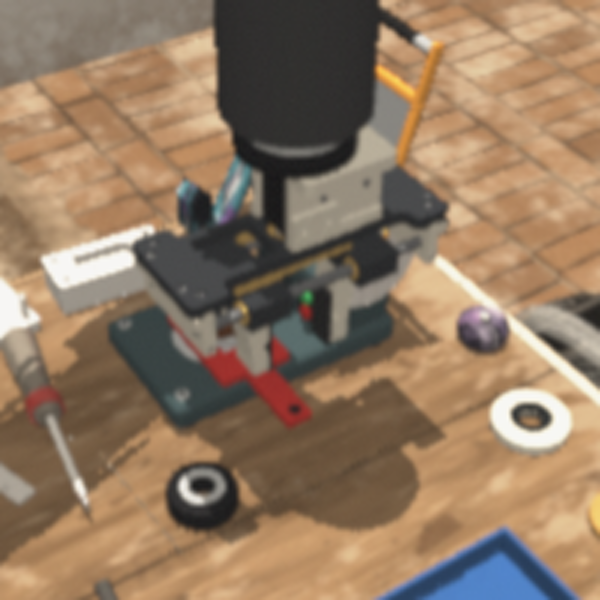

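```bash
python3 - <<'E'
from h import *
T=np.array([[0,0,-1,.4566],[0,-1,0,-.0671],[-1,0,0,.4496],[0,0,0,1]])
a=np.linspace(0,2*np.pi,73)
for yp in (-.01,-.015,-.02,-.025,-.03):
  for r in (.035,.04,.045):
    P=np.c_[.6085+r*np.cos(a),np.full(73,yp),.092+r*np.sin(a)]
    w=proj("wrist",P,T); s=proj("side",P)
    print(yp,r,w.min(0).round(),w.max(0).round(),s.min(0).round(),s.max(0).round())
print(proj("wrist",[[.5044,-.0765,.038],[.5044,-.0645,.029]]))
E
```

```text
-0.01 0.035 [129. 218.] [203. 244.] [330. 153.] [355. 179.]
-0.01 0.04 [123. 216.] [208. 246.] [328. 151.] [357. 181.]
-0.01 0.045 [117. 215.] [213. 248.] [326. 149.] [359. 183.]
-0.015 0.035 [128. 213.] [203. 239.] [331. 154.] [356. 180.]
-0.015 0.04 [122. 212.] [208. 241.] [329. 152.] [358. 182.]
-0.015 0.045 [117. 210.] [213. 243.] [327. 150.] [360. 184.]
-0.02 0.035 [127. 209.] [202. 234.] [332. 155.] [358. 181.]
-0.02 0.04 [122. 208.] [207. 236.] [331. 153.] [360. 183.]
-0.02 0.045 [116. 206.] [212. 238.] [329. 151.] [361. 185.]
-0.025 0.035 [127. 205.] [202. 229.] [334. 156.] [359. 183.]
-0.025 0.04 [121. 203.] [207. 231.] [332. 154.] [361. 184.]
-0.025 0.045 [115. 202.] [212. 233.] [330. 152.] [363. 186.]
-0.03 0.035 [126. 200.] [201. 223.] [335. 157.] [360. 184.]
-0.03 0.04 [120. 199.] [207. 225.] [333. 155.] [362. 186.]
-0.03 0.045 [114. 198.] [212. 228.] [331. 153.] [364. 188.]
[[318.63629938 201.56686519]
 [318.53882407 214.82500736]]
```

Quadrant plate at y≈-0.013; the gripper body clears it by ~12 mm. The handle end matches the prediction (row 202), so I'll descend and grip.

play_rows:
  steps:
    - {"gripper": 0.5,"tx": 0.7,"ty": 0,"tz": 0,"ax": 0,"ay": 0,"az": 0}
    - {"gripper": 0.5,"tx": 0.7,"ty": 0,"tz": 0,"ax": 0,"ay": 0,"az": 0}
    - {"gripper": 0.5,"tx": 0.7,"ty": 0,"tz": 0,"ax": 0,"ay": 0,"az": 0}
    - {"gripper": 0.5,"tx": 0.38,"ty": 0,"tz": 0,"ax": 0,"ay": 0,"az": 0}
    - {"gripper": 0.5,"tx": 0,"ty": 0,"tz": 0,"ax": 0,"ay": 0,"az": 0}
    - {"gripper": 0.5,"tx": 0,"ty": 0,"tz": 0,"ax": 0,"ay": 0,"az": 0}
    - {"gripper": 0.15,"tx": 0,"ty": 0,"tz": 0,"ax": 0,"ay": 0,"az": 0}
    - {"gripper": 0.15,"tx": 0,"ty": 0,"tz": 0,"ax": 0,"ay": 0,"az": 0}
    - {"gripper": 0.15,"tx": 0,"ty": 0,"tz": 0,"ax": 0,"ay": 0,"az": 0}
    - {"gripper": 0.15,"tx": 0,"ty": 0,"tz": 0,"ax": 0,"ay": 0,"az": 0}
    - {"gripper": 0.15,"tx": 0,"ty": 0,"tz": 0,"ax": 0,"ay": 0,"az": 0}
    - {"gripper": 0.15,"tx": 0,"ty": 0,"tz": 0,"ax": 0,"ay": 0,"az": 0}
  newtons: 45

```text
t: 10.67
eef_pos: [0.5049, -0.0644, 0.2082]
ee_rot: [-3.025, 1.569, 0.118]
force: [0.9, 0.5, 2.2]
width: 0.0213
```

```bash
python3 - <<'E'
from h import *
plan([.5044,-.0645,.207],Rdown((-1,0)))
im=optics.grab_frame("wrist"); save(im,"e_wrist")
E
```

```text
turn total [ 0.01 -0.01  0.  ] shift after turn [0.05 0.   0.02] q [ 0.26  0.31 -0.59  0.   -0.67 -0.26] pos [ 0.5049 -0.0644  0.2082] F [0.9 0.5 2.2] w 0.0213 t 10.7
```

View pics/e_wrist.png

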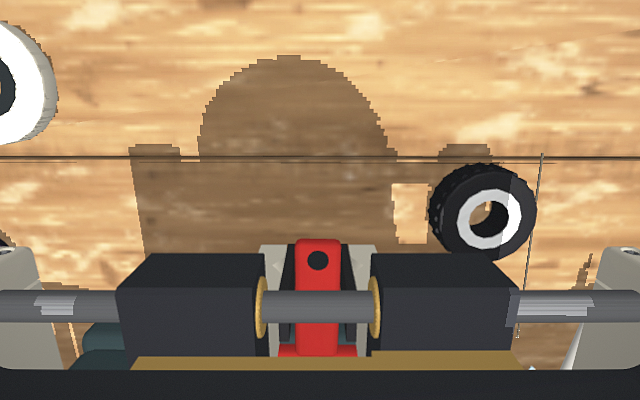

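Handle gripped (21.3 mm). Drawing it out along -y.

play_rows:
  steps:
    - {"gripper": 0.15,"tx": 0,"ty": 0.15,"tz": 0,"ax": 0,"ay": 0,"az": 0}
    - {"gripper": 0.15,"tx": 0,"ty": 0.25,"tz": 0,"ax": 0,"ay": 0,"az": 0}
    - {"gripper": 0.15,"tx": 0,"ty": 0.25,"tz": 0,"ax": 0,"ay": 0,"az": 0}
    - {"gripper": 0.15,"tx": 0,"ty": 0.25,"tz": 0,"ax": 0,"ay": 0,"az": 0}
    - {"gripper": 0.15,"tx": 0,"ty": 0.25,"tz": 0,"ax": 0,"ay": 0,"az": 0}
    - {"gripper": 0.15,"tx": 0,"ty": 0.25,"tz": 0,"ax": 0,"ay": 0,"az": 0}
    - {"gripper": 0.15,"tx": 0,"ty": 0.25,"tz": 0,"ax": 0,"ay": 0,"az": 0}
    - {"gripper": 0.15,"tx": 0,"ty": 0.25,"tz": 0,"ax": 0,"ay": 0,"az": 0}
    - {"gripper": 0.15,"tx": 0,"ty": 0.25,"tz": 0,"ax": 0,"ay": 0,"az": 0}
    - {"gripper": 0.15,"tx": 0,"ty": 0.25,"tz": 0,"ax": 0,"ay": 0,"az": 0}
    - {"gripper": 0.15,"tx": 0,"ty": 0.25,"tz": 0,"ax": 0,"ay": 0,"az": 0}
    - {"gripper": 0.15,"tx": 0,"ty": 0.25,"tz": 0,"ax": 0,"ay": 0,"az": 0}
    - {"gripper": 0.15,"tx": 0,"ty": 0.1,"tz": 0,"ax": 0,"ay": 0,"az": 0}
    - {"gripper": 0.15,"tx": 0,"ty": 0,"tz": 0,"ax": 0,"ay": 0,"az": 0}

```text
t: 11.88
eef_pos: [0.5044, -0.1403, 0.2075]
ee_rot: [0.392, 1.57, -2.749]
force: [0.1, -1.0, -0.3]
width: 0.0213
```

```bash
python3 - <<'E'
from h import *
plan([.5044,-.0645,.207],Rdown((-1,0)))
im=optics.grab_frame("wrist"); save(im,"f_wrist")
im=optics.grab_frame("side"); save(im,"f_side",(220,120,420,280),3)
im=optics.grab_frame("scene"); save(im,"f_scene",(210,180,410,320),3)
E
```

```text
turn total [ 0.    0.01 -0.  ] shift after turn [ 0.02 -3.03 -0.  ] q [ 0.1   0.33 -0.56  0.   -0.68 -0.1 ] pos [ 0.5044 -0.1403  0.2075] F [ 0.1 -1.  -0.3] w 0.0213 t 11.9
```

View pics/f_side.png

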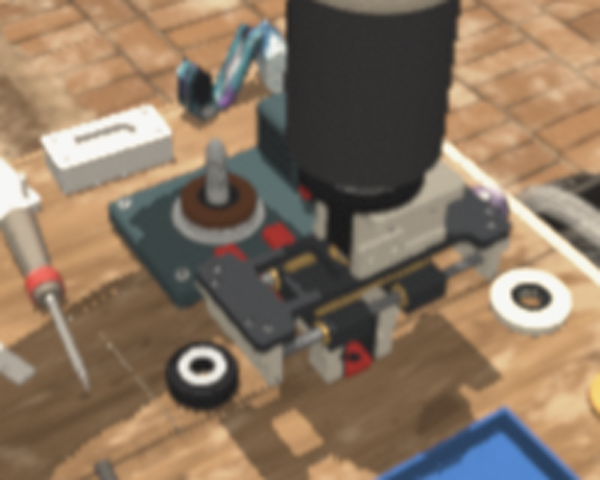

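View pics/f_scene.png

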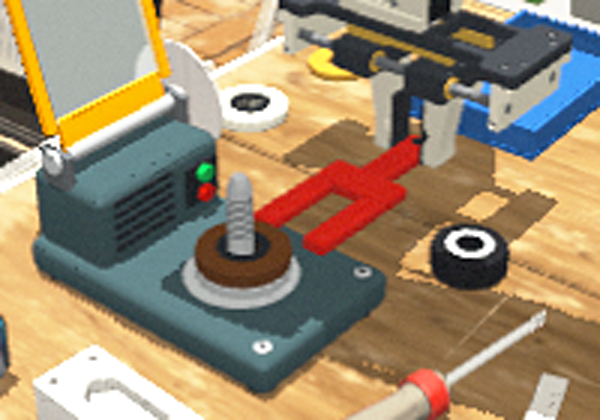

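Packer is clear; the flange and brown wheel have settled on the seat. Lift and go partway to the tray for a look.

play_rows:
  steps:
    - {"gripper": 0.15,"tx": -0.4,"ty": 0,"tz": 0,"ax": 0,"ay": 0,"az": 0}
    - {"gripper": 0.15,"tx": -0.8,"ty": 0,"tz": 0,"ax": 0,"ay": 0,"az": 0}
    - {"gripper": 0.15,"tx": -0.8,"ty": 0.2,"tz": 0,"ax": 0,"ay": 0,"az": 0}
    - {"gripper": 0.15,"tx": -0.8,"ty": 0.5,"tz": 0,"ax": 0,"ay": 0,"az": 0}
    - {"gripper": 0.15,"tx": -0.4,"ty": 0.6,"tz": 0,"ax": 0,"ay": 0,"az": 0}
    - {"gripper": 0.15,"tx": 0,"ty": 0.6,"tz": 0,"ax": 0,"ay": 0,"az": 0}
    - {"gripper": 0.15,"tx": 0,"ty": 0.6,"tz": 0,"ax": 0,"ay": 0,"az": 0}
    - {"gripper": 0.15,"tx": 0,"ty": 0.6,"tz": 0,"ax": 0,"ay": 0,"az": 0}
    - {"gripper": 0.15,"tx": 0,"ty": 0.5,"tz": 0,"ax": 0,"ay": 0,"az": 0}
    - {"gripper": 0.15,"tx": 0,"ty": 0.3,"tz": 0,"ax": 0,"ay": 0,"az": 0}
    - {"gripper": 0.15,"tx": 0,"ty": 0,"tz": 0,"ax": 0,"ay": 0,"az": 0}
    - {"gripper": 0.15,"tx": 0,"ty": 0,"tz": 0,"ax": 0,"ay": 0,"az": 0}

```text
t: 13.03
eef_pos: [0.5046, -0.237, 0.2876]
ee_rot: [-0.403, 1.57, 2.739]
force: [-0.1, 0.1, -1.4]
width: 0.0215
```

```bash
python3 - <<'E'
from h import *
plan([.512,-.382,.19],Rdown((-1,0)))
im=optics.grab_frame("wrist"); save(im,"g_wrist")
im=optics.grab_frame("side"); save(im,"g_side",(270,120,490,380),2.3)
best("tray",fresh=False,cams=("wrist","side"),z=0)
best("clamp_ring_mid",z=.004)
best("wheel_white_mid",z=.0055)
E
```

```text
turn total [0. 0. 0.] shift after turn [ 3.9  5.8 -0.3] q [-0.09  0.27 -0.4  -0.   -0.89  0.09] pos [ 0.5046 -0.237   0.2876] F [-0.1  0.1 -1.4] w 0.0215 t 13.0
tray {'wrist': array([ 0.5147, -0.3163,  0.    ]), 'side': array([ 0.517 , -0.3207,  0.    ])} [('wrist', 302.9, 88.2), ('side', 397.0, 309.0)]
   tri [ 0.5163 -0.3182 -0.0014] [3.5 1.3]
clamp_ring_mid {'scene': array([ 0.6575, -0.2601,  0.004 ]), 'side': array([ 0.6591, -0.2523,  0.004 ]), 'wrist': array([ 0.6618, -0.2534,  0.004 ])} [('scene', 324.0, 200.4), ('side', 426.9, 251.8), ('wrist', 109.8, 175.0)]
   tri [ 0.6561 -0.2549  0.0084] [1.  0.3 4.1]
wheel_white_mid {'scene': array([ 0.67  , -0.15  ,  0.0055]), 'side': array([ 0.6657, -0.1548,  0.0055]), 'wrist': array([ 0.5036, -0.0713,  0.0055])} [('scene', 291.3, 214.8), ('side', 398.6, 221.9), ('wrist', 317.7, 372.3)]
   tri [ 0.5842 -0.1367  0.0553] [ 25.8  32.  113.9]
```

View pics/g_wrist.png

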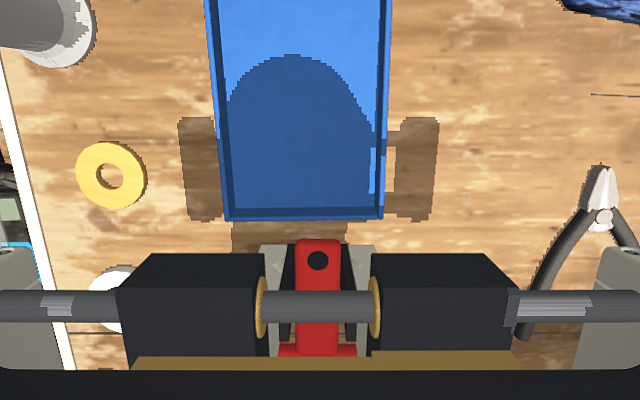

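View pics/g_side.png

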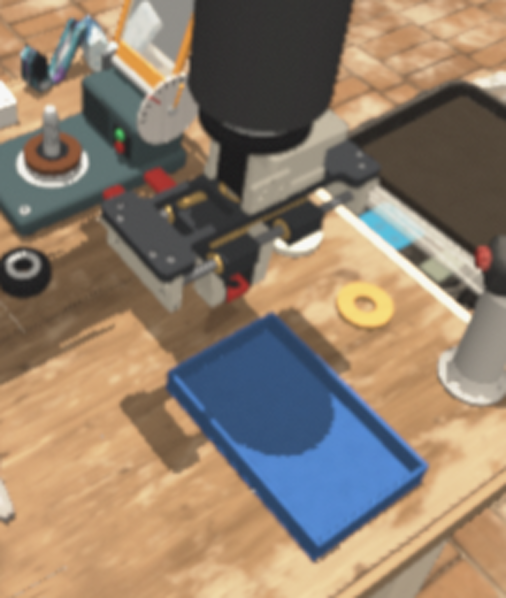

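Wrist view: tray near corners at about (222,220) and (387,219), with sides running up to (205,0) and (391,0). I'll fit it.

```bash
python3 - <<'E'
from h import *
for c,r in [(222,219),(387,218),(391,0),(205,0),(213,100),(389,100)]:
    print(c,r,onplane("wrist",c,r,.026).round(4),onplane("wrist",c,r,0).round(4))
def box(cx,cy,yaw,z=.026):
    c,s=np.cos(yaw),np.sin(yaw); return np.array([[cx+c*a-s*b,cy+s*a+c*b,z] for a,b in [(.0575,.091),(-.0575,.091),(-.0575,-.091),(.0575,-.091)]])
obs={"scene":[((345,208),0),((384,183),3),((423,197),2)],"side":[((387,256),0),((455,321),3)]}
def f(p):
    B=box(*p); e=[]
    for n,L in obs.items():
        P=proj(n,B)
        for o,i in L: e+=list(P[i]-o)
    P=proj("wrist",B); e+=list(P[0]-(222,219))+list(P[1]-(387,218))
    return e
r=least_squares(f,[.512,-.318,0],loss='soft_l1'); print(r.x,np.round(f(r.x),1))
E
```

```text
222 219 [ 0.573  -0.2267  0.026 ] [ 0.5803 -0.2171  0.    ]
387 218 [ 0.4542 -0.2277  0.026 ] [ 0.4488 -0.2182  0.    ]
391 0 [ 0.46   -0.3679  0.026 ] [ 0.4553 -0.3735  0.    ]
205 0 [ 0.5726 -0.3678  0.026 ] [ 0.5799 -0.3733  0.    ]
213 100 [ 0.5725 -0.3093  0.026 ] [ 0.5798 -0.3086  0.    ]
389 100 [ 0.4578 -0.3095  0.026 ] [ 0.4527 -0.3088  0.    ]
[ 0.51378319 -0.3178787   0.01388626] [-0.   0.   0.2 -0.6  1.1 -2.3  0.8 -1.3  1.2  1.5  4.2  0.8 -1.2  0. ]
```

play_rows:
  steps:
    - {"gripper": 0.15,"tx": 0,"ty": 0.4,"tz": -0.05,"ax": 0,"ay": 0,"az": 0}
    - {"gripper": 0.15,"tx": 0,"ty": 0.7,"tz": -0.05,"ax": 0,"ay": 0,"az": 0}
    - {"gripper": 0.15,"tx": 0,"ty": 0.7,"tz": -0.05,"ax": 0,"ay": 0,"az": 0}
    - {"gripper": 0.15,"tx": 0,"ty": 0.7,"tz": -0.05,"ax": 0,"ay": 0,"az": 0}
    - {"gripper": 0.15,"tx": 0,"ty": 0.7,"tz": -0.05,"ax": 0,"ay": 0,"az": 0}
    - {"gripper": 0.15,"tx": 0,"ty": 0.7,"tz": -0.05,"ax": 0,"ay": 0,"az": 0}
    - {"gripper": 0.15,"tx": 0,"ty": 0.7,"tz": -0.05,"ax": 0,"ay": 0,"az": 0}
    - {"gripper": 0.15,"tx": 0,"ty": 0.7,"tz": -0.03,"ax": 0,"ay": 0,"az": 0}
    - {"gripper": 0.15,"tx": 0,"ty": 0.5,"tz": 0,"ax": 0,"ay": 0,"az": 0}
    - {"gripper": 0.15,"tx": 0.5,"ty": 0,"tz": 0,"ax": 0,"ay": 0,"az": 0}
    - {"gripper": 0.15,"tx": 0.7,"ty": 0,"tz": 0,"ax": 0,"ay": 0,"az": 0}
    - {"gripper": 0.15,"tx": 0.7,"ty": 0,"tz": 0,"ax": 0,"ay": 0,"az": 0}
    - {"gripper": 0.15,"tx": 0.6,"ty": 0,"tz": 0,"ax": 0,"ay": 0,"az": 0}
    - {"gripper": 0.15,"tx": 0.5,"ty": 0,"tz": 0,"ax": 0,"ay": 0,"az": 0}
    - {"gripper": 0.15,"tx": 0,"ty": 0,"tz": 0,"ax": 0,"ay": 0,"az": 0}
    - {"gripper": 0.15,"tx": 0,"ty": 0,"tz": 0,"ax": 0,"ay": 0,"az": 0}

```text
t: 15.17
eef_pos: [0.5143, -0.3822, 0.2121]
ee_rot: [-0.272, 1.569, 2.871]
force: [0.7, -0.7, -1.0]
width: 0.0213
```

```bash
python3 - <<'E'
from h import *
plan([.514,-.382,.186],Rdown((-1,0)))
im=optics.grab_frame("scene"); save(im,"h_scene",(300,130,480,270),3.5)
im=optics.grab_frame("side"); save(im,"h_side",(310,220,490,380),3.5)
E
```

```text
turn total [0.01 0.02 0.  ] shift after turn [ 1.04 -0.01  0.01] q [-0.34  0.48 -0.29  0.   -0.81  0.34] pos [ 0.5143 -0.3822  0.2121] F [ 0.7 -0.7 -1. ] w 0.0213 t 15.2
```

View pics/h_scene.png

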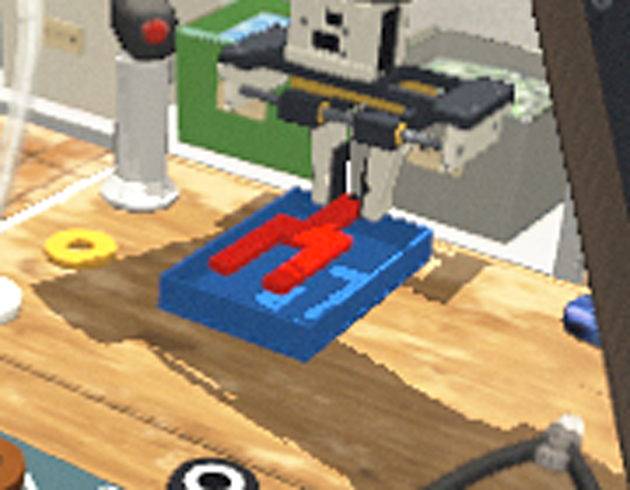

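View pics/h_side.png

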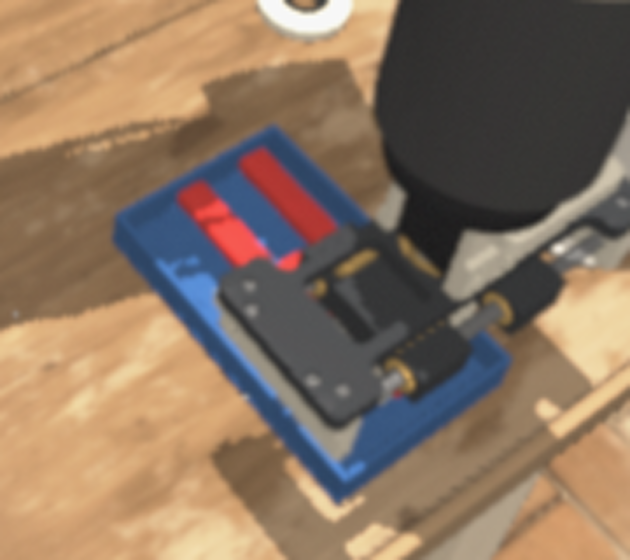

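Packer hovers level and centred over the tray interior. I'll lower it and release.

play_rows:
  steps:
    - {"gripper": 0.15,"tx": 0.4,"ty": 0,"tz": 0,"ax": 0,"ay": 0,"az": 0}
    - {"gripper": 0.15,"tx": 0.4,"ty": 0,"tz": 0,"ax": 0,"ay": 0,"az": 0}
    - {"gripper": 0.15,"tx": 0.2,"ty": 0,"tz": 0,"ax": 0,"ay": 0,"az": 0}
    - {"gripper": 0.15,"tx": 0.08,"ty": 0,"tz": 0,"ax": 0,"ay": 0,"az": 0}
    - {"gripper": 0.15,"tx": 0,"ty": 0,"tz": 0,"ax": 0,"ay": 0,"az": 0}
    - {"gripper": 0.15,"tx": 0,"ty": 0,"tz": 0,"ax": 0,"ay": 0,"az": 0}

```text
t: 15.77
eef_pos: [0.5145, -0.382, 0.1855]
ee_rot: [0.006, 1.57, -3.134]
force: [0.1, 0.1, -1.5]
width: 0.0212
```

```bash
python3 - <<'E'
from h import *
plan([.514,-.382,.1845],Rdown((-1,0)))
E
```

```text
turn total [ 0.01  0.   -0.  ] shift after turn [0.04 0.   0.02] q [-0.33  0.51 -0.31  0.   -0.75  0.34] pos [ 0.5145 -0.382   0.1855] F [ 0.1  0.1 -1.5] w 0.0212 t 15.8
```

play_rows:
  steps:
    - {"gripper": 0.15,"tx": 0.04,"ty": 0,"tz": 0,"ax": 0,"ay": 0,"az": 0}
    - {"gripper": 0.15,"tx": 0.02,"ty": 0,"tz": 0,"ax": 0,"ay": 0,"az": 0}
    - {"gripper": 0.15,"tx": 0,"ty": 0,"tz": 0,"ax": 0,"ay": 0,"az": 0}
    - {"gripper": 0.42,"tx": 0,"ty": 0,"tz": 0,"ax": 0,"ay": 0,"az": 0}
    - {"gripper": 0.42,"tx": 0,"ty": 0,"tz": 0,"ax": 0,"ay": 0,"az": 0}
    - {"gripper": 0.42,"tx": 0,"ty": 0,"tz": 0,"ax": 0,"ay": 0,"az": 0}
    - {"gripper": 0.42,"tx": 0,"ty": 0,"tz": 0,"ax": 0,"ay": 0,"az": 0}
    - {"gripper": 0.42,"tx": -0.3,"ty": 0,"tz": 0,"ax": 0,"ay": 0,"az": 0}
    - {"gripper": 0.42,"tx": -0.8,"ty": 0,"tz": 0,"ax": 0,"ay": 0,"az": 0}
    - {"gripper": 0.42,"tx": -0.9,"ty": 0,"tz": 0,"ax": 0,"ay": 0,"az": 0}
    - {"gripper": 1,"tx": -0.9,"ty": 0,"tz": 0,"ax": 0,"ay": 0,"az": 0}
    - {"gripper": 1,"tx": -0.9,"ty": 0,"tz": 0,"ax": 0,"ay": 0,"az": 0}
    - {"gripper": 1,"tx": -0.9,"ty": 0,"tz": 0,"ax": 0,"ay": 0,"az": 0}
    - {"gripper": 1,"tx": 0,"ty": 0,"tz": 0,"ax": 0,"ay": 0,"az": 0}

```text
t: 16.93
eef_pos: [0.5157, -0.3827, 0.3076]
ee_rot: [2.62, 1.563, -0.519]
force: [0.8, -0.9, -0.1]
width: 0.0579
```

```bash
python3 - <<'E'
from h import *
im=optics.grab_frame("scene"); save(im,"i_scene",(210,130,450,310),3)
im=optics.grab_frame("side"); save(im,"i_side",(240,130,490,380),2.4)
for n in ("scene","side"): 
    for q in ("wheel_white_mid","clamp_ring_mid","clamp_cap_mid"): print(n,q,pp(q,n)[:2])
plan([.645,-.1503,.35],Rdown((0,1)))
E
```

```text
scene wheel_white_mid [(0.85, [214.7, 293.3]), (0.48, [213.1, 385.1])]
scene clamp_ring_mid [(0.59, [202.0, 323.3])]
scene clamp_cap_mid [(0.84, [270.1, 358.1])]
side wheel_white_mid [(0.75, [219.7, 398.5])]
side clamp_ring_mid [(0.64, [251.2, 426.8]), (0.33, [328.7, 414.0])]
side clamp_cap_mid [(0.6, [237.8, 278.7])]
turn total [ 1.501e+01  2.000e-02 -1.000e-02] shift after turn [-1.97 -5.23  9.26] q [-0.33  0.38 -0.2  -0.   -0.99  0.34] pos [ 0.5143 -0.3819  0.3008] F [-0.   0.8  0.6] w 0.086 t 17.3
```

View pics/i_scene.png

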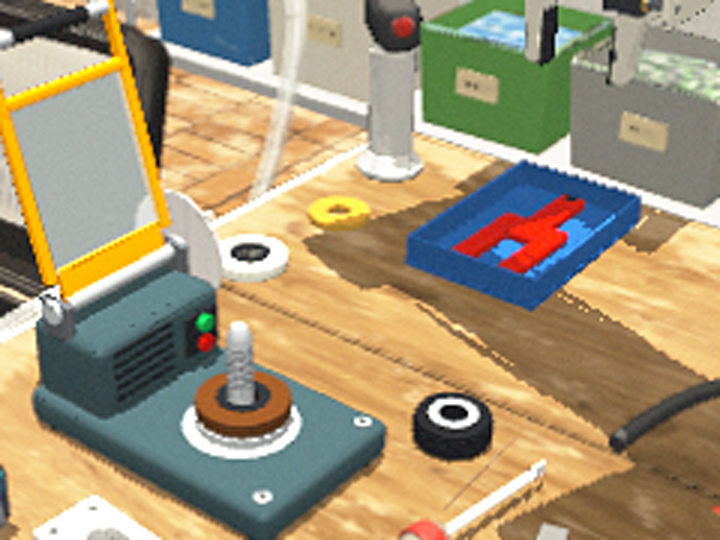

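View pics/i_side.png

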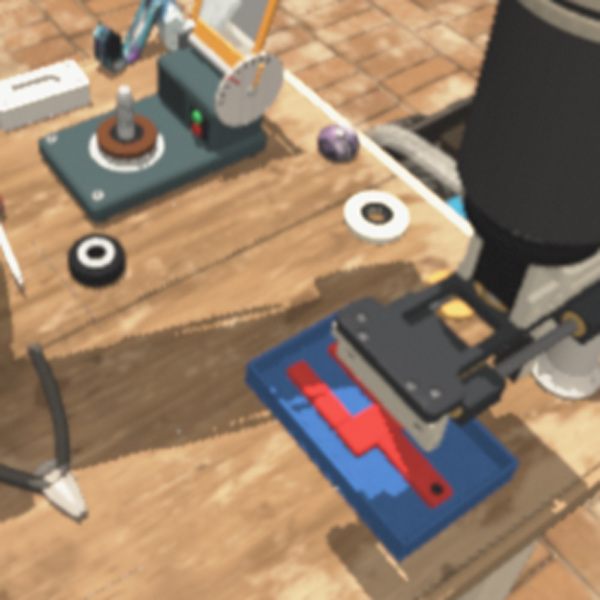

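Packer lies flat in the tray and the tower tools are untouched. The cap has been knocked aside (scene 358,270 now), so I'll relocate it later. Turning for the white wheel.

play_rows:
  steps:
    - {"gripper": 1,"tx": -0.15,"ty": 0,"tz": 0,"ax": 1,"ay": 0,"az": 0}
    - {"gripper": 1,"tx": -0.15,"ty": 0,"tz": 0,"ax": 1,"ay": 0,"az": 0}
    - {"gripper": 1,"tx": -0.15,"ty": 0,"tz": 0,"ax": 1,"ay": 0,"az": 0}
    - {"gripper": 1,"tx": -0.15,"ty": 0,"tz": 0,"ax": 1,"ay": 0,"az": 0}
    - {"gripper": 1,"tx": -0.15,"ty": 0,"tz": 0,"ax": 1,"ay": 0,"az": 0}
    - {"gripper": 1,"tx": -0.15,"ty": 0,"tz": 0,"ax": 1,"ay": 0,"az": 0}
    - {"gripper": 1,"tx": -0.15,"ty": 0,"tz": 0,"ax": 1,"ay": 0,"az": 0}
    - {"gripper": 1,"tx": -0.15,"ty": 0,"tz": 0,"ax": 1,"ay": 0,"az": 0}
    - {"gripper": 1,"tx": -0.15,"ty": 0,"tz": 0,"ax": 1,"ay": 0,"az": 0}
    - {"gripper": 1,"tx": -0.15,"ty": 0,"tz": 0,"ax": 1,"ay": 0,"az": 0}
    - {"gripper": 1,"tx": -0.15,"ty": 0,"tz": 0,"ax": 1,"ay": 0,"az": 0}
    - {"gripper": 1,"tx": -0.15,"ty": 0,"tz": 0,"ax": 1,"ay": 0,"az": 0}
    - {"gripper": 1,"tx": -0.15,"ty": 0,"tz": 0,"ax": 1,"ay": 0,"az": 0}
    - {"gripper": 1,"tx": 0,"ty": 0,"tz": 0,"ax": 1,"ay": 0,"az": 0}
    - {"gripper": 1,"tx": 0,"ty": 0,"tz": 0,"ax": 1,"ay": 0,"az": 0}

```text
t: 18.58
eef_pos: [0.5145, -0.382, 0.35]
ee_rot: [1.293, 1.57, 2.86]
force: [0.1, 1.4, -1.2]
width: 0.0873
```

play_rows:
  steps:
    - {"gripper": 1,"tx": 0,"ty": -0.45,"tz": 0.9,"ax": 0,"ay": 0,"az": 0}
    - {"gripper": 1,"tx": 0,"ty": -0.45,"tz": 0.9,"ax": 0,"ay": 0,"az": 0}
    - {"gripper": 1,"tx": 0,"ty": -0.45,"tz": 0.9,"ax": 0,"ay": 0,"az": 0}
    - {"gripper": 1,"tx": 0,"ty": -0.45,"tz": 0.9,"ax": 0,"ay": 0,"az": 0}
    - {"gripper": 1,"tx": 0,"ty": -0.45,"tz": 0.9,"ax": 0,"ay": 0,"az": 0}
    - {"gripper": 1,"tx": 0,"ty": -0.45,"tz": 0.9,"ax": 0,"ay": 0,"az": 0}
    - {"gripper": 1,"tx": 0,"ty": -0.45,"tz": 0.9,"ax": 0,"ay": 0,"az": 0}
    - {"gripper": 1,"tx": 0,"ty": -0.45,"tz": 0.9,"ax": 0,"ay": 0,"az": 0}
    - {"gripper": 1,"tx": 0,"ty": -0.45,"tz": 0.9,"ax": 0,"ay": 0,"az": 0}
    - {"gripper": 1,"tx": 0,"ty": -0.45,"tz": 0.9,"ax": 0,"ay": 0,"az": 0}
    - {"gripper": 1,"tx": 0,"ty": 0,"tz": 0,"ax": 0,"ay": 0,"az": 0}
    - {"gripper": 1,"tx": 0,"ty": 0,"tz": 0,"ax": 0,"ay": 0,"az": 0}

```text
t: 19.58
eef_pos: [0.6271, -0.1555, 0.3496]
ee_rot: [1.595, 1.569, -3.114]
force: [-0.5, 0.4, 0.5]
width: 0.0873
```

```bash
python3 - <<'E'
from h import *
plan([.645,-.1503,.35],Rdown((0,1)))
im=optics.grab_frame("wrist"); save(im,"j_wrist")
for q in ("wheel_white_mid","clamp_ring_mid"): print(pp(q,"wrist")[:2])
best("wheel_white_mid",z=.0055)
best("clamp_ring_mid",z=.004)
E
```

```text
turn total [ 0.03 -0.   -0.01] shift after turn [-0.02 -0.71  0.21] q [ 0.06  0.35 -0.13 -0.   -1.09 -1.63] pos [ 0.6271 -0.1555  0.3496] F [-0.5  0.4  0.5] w 0.0873 t 19.6
[(0.69, [216.5, 329.4]), (0.3, [33.9, 581.3])]
[(0.86, [214.3, 215.1])]
wheel_white_mid {'scene': array([ 0.6646, -0.1563,  0.0055]), 'side': array([ 0.6667, -0.1458,  0.0055]), 'wrist': array([ 0.6648, -0.1465,  0.0055])} [('scene', 294.8, 214.5), ('side', 396.3, 219.3), ('wrist', 327.1, 218.3)]
   tri [ 0.6614 -0.1488  0.0108] [1.2 0.6 2.6]
clamp_ring_mid {'scene': array([ 0.6436, -0.2484,  0.004 ]), 'side': array([ 0.6524, -0.2588,  0.004 ]), 'wrist': array([ 0.6609, -0.2579,  0.004 ])} [('scene', 325.6, 203.7), ('side', 426.8, 255.2), ('wrist', 211.4, 213.6)]
   tri [ 0.6569 -0.2586 -0.0014] [2.1 1.1 5.7]
```

View pics/j_wrist.png

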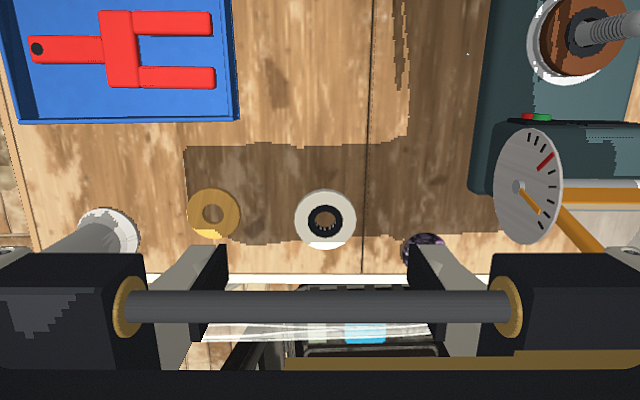

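Wheel is at (326,218), ring (213,213), purple ball partly hidden at (425,245), tower at (110,230). I'll refine by silhouette fits and get the obstacle positions.

```bash
cat >> h.py <<'E'
def fitcyl(q,n,rad,z0,z1,x0,clip=None,T=None,grab=True):
    if grab:
        T=tcp() if n=='wrist' else None
        optics.grab_frame(n)
    L=finder.silhouettes(q,n)
    a=np.linspace(0,2*np.pi,90,endpoint=False); outs=[]
    for l in L[:2]:
        m=l['pixels'].astype(np.uint8); c=max(cv2.findContours(m,0,cv2.CHAIN_APPROX_NONE)[0],key=cv2.contourArea)
        hull=cv2.convexHull(c)[:,0].astype(float)
        def f(p):
            P=np.r_[np.c_[p[0]+rad*np.cos(a),p[1]+rad*np.sin(a),np.full(90,z0)],np.c_[p[0]+rad*np.cos(a),p[1]+rad*np.sin(a),np.full(90,z1)]]
            h=cv2.convexHull(proj(n,P,T).astype(np.float32))
            return [cv2.pointPolygonTest(h,(float(u),float(v)),True) for u,v in hull]
        r=least_squares(f,x0,loss='soft_l1',f_scale=1.,diff_step=1e-3)
        outs.append((round(l['confidence'],2),r.x.round(4).tolist(),round(float(np.mean(np.abs(f(r.x)))),2),[int(v) for v in l['extent']]))
    print(q,n,outs); return outs
E
python3 - <<'E'
from h import *
for n in ("wrist","side","scene"): fitcyl("wheel_white",n,.03,0,.011,[.665,-.149])
for n in ("wrist","side","scene"): fitcyl("clamp_ring",n,.026,0,.008,[.659,-.256])
print("ball",onplane("wrist",425,245,.02).round(3),onplane("wrist",405,245,.02).round(3),"tower",onplane("wrist",110,230,.0).round(3),onplane("wrist",142,235,.0).round(3))
print("side ball",onplane("side",380,189,.02).round(3))
E
```

```text
Traceback (most recent call last):
  File "h.py", line 61, in fitcyl
    L=finder.silhouettes(q,n)
ValueError: it knows: clamp_cap_mid, clamp_ring_mid, flange_mid, guard, guard_bar, guard_hinge, mould_block, packer_grip, packer_mid, screwdriver, spindle_seat, tray, wheel_brown_mid, wheel_green_mid, wheel_maroo
```

```bash
python3 - <<'E'
from h import *
for n in ("wrist","side","scene"): fitcyl("wheel_white_mid",n,.03,0,.011,[.665,-.149])
for n in ("wrist","side","scene"): fitcyl("clamp_ring_mid",n,.026,0,.008,[.659,-.256])
print("ball",onplane("wrist",425,245,.02).round(3),onplane("wrist",405,245,.02).round(3),"tower",onplane("wrist",110,230,.0).round(3),onplane("wrist",142,235,.0).round(3))
print("side ball",onplane("side",380,189,.02).round(3))
E
```

```text
wheel_white_mid wrist [(0.72, [0.5023, 0.0583], 0.92, [532, 0, 586, 73]), (0.62, [0.666, -0.1466], 0.73, [297, 188, 359, 253])]
wheel_white_mid side [(0.86, [0.6651, -0.1488], 0.45, [384, 211, 411, 233]), (0.27, [0.5175, -0.309], 15.93, [359, 269, 428, 341])]
wheel_white_mid scene [(0.64, [0.6661, -0.1489], 0.65, [281, 207, 304, 225])]
clamp_ring_mid wrist [(0.58, [0.6601, -0.2538], 0.43, [186, 186, 245, 237])]
clamp_ring_mid side [(0.54, [0.6618, -0.2548], 1.05, [414, 242, 442, 263])]
clamp_ring_mid scene [(0.46, [0.6622, -0.2569], 0.58, [311, 193, 332, 206])]
ball [ 0.687 -0.053  0.02 ] [ 0.687 -0.072  0.02 ] tower [ 0.68  -0.362  0.   ] [ 0.685 -0.33   0.   ]
side ball [ 0.69  -0.057  0.02 ]
```

play_rows:
  steps:
    - {"gripper": 0.85,"tx": 0,"ty": -0.78,"tz": 0.15,"ax": 0,"ay": 0,"az": 0}
    - {"gripper": 0.85,"tx": 0,"ty": -0.78,"tz": 0.15,"ax": 0,"ay": 0,"az": 0}
    - {"gripper": 0.85,"tx": 0.8,"ty": 0,"tz": 0,"ax": 0,"ay": 0,"az": 0}
    - {"gripper": 0.85,"tx": 0.9,"ty": 0,"tz": 0,"ax": 0,"ay": 0,"az": 0}
    - {"gripper": 0.85,"tx": 0.9,"ty": 0,"tz": 0,"ax": 0,"ay": 0,"az": 0}
    - {"gripper": 0.85,"tx": 0.9,"ty": 0,"tz": 0,"ax": 0,"ay": 0,"az": 0}
    - {"gripper": 0.85,"tx": 0.9,"ty": 0,"tz": 0,"ax": 0,"ay": 0,"az": 0}
    - {"gripper": 0.85,"tx": 0.8,"ty": 0,"tz": 0,"ax": 0,"ay": 0,"az": 0}
    - {"gripper": 0.85,"tx": 0.6,"ty": 0,"tz": 0,"ax": 0,"ay": 0,"az": 0}
    - {"gripper": 0.85,"tx": 0.4,"ty": 0,"tz": 0,"ax": 0,"ay": 0,"az": 0}
    - {"gripper": 0.85,"tx": 0,"ty": 0,"tz": 0,"ax": 0,"ay": 0,"az": 0}
    - {"gripper": 0.85,"tx": 0,"ty": 0,"tz": 0,"ax": 0,"ay": 0,"az": 0}

```text
t: 21.98
eef_pos: [0.6658, -0.1493, 0.1953]
ee_rot: [1.929, 1.57, -2.782]
force: [-0.6, -0.1, 1.3]
width: 0.0742
```

```bash
python3 - <<'E'
from h import *
plan([.666,-.148,.181],Rdown((0,1)))
im=optics.grab_frame("wrist"); save(im,"k_wrist")
im=optics.grab_frame("side"); save(im,"k_side",(320,140,480,280),4)
E
```

```text
turn total [ 0.01 -0.   -0.01] shift after turn [ 0.57 -0.01  0.05] q [ 0.06  0.55 -0.2   0.   -0.82 -1.63] pos [ 0.6658 -0.1493  0.1953] F [-0.6 -0.1  1.3] w 0.0742 t 22.0
```

View pics/k_wrist.png

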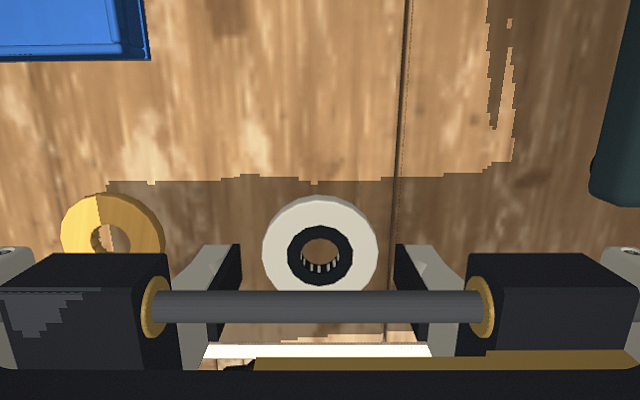

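View pics/k_side.png

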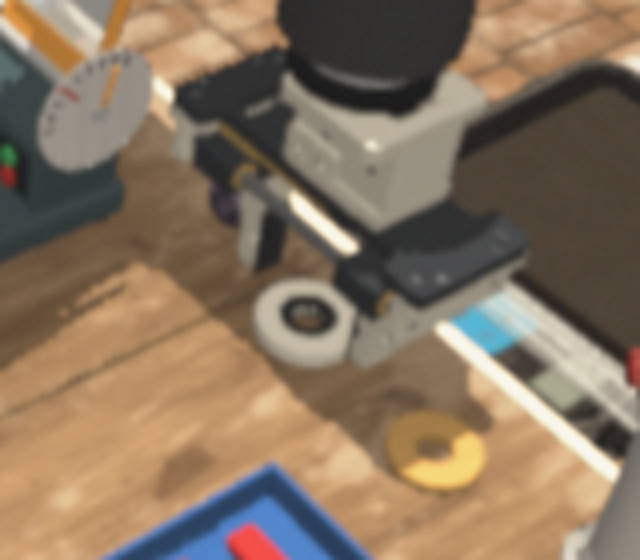

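```bash
python3 - <<'E'
from h import *
T=tcp()
im=optics.grab_frame("wrist"); g=cv2.cvtColor(im,cv2.COLOR_RGB2HSV)
a=np.linspace(0,2*np.pi,90,endpoint=False)
for y in (-.1485,):
  for x in (.662,.664,.666,.668):
    P=lambda r,z:proj("wrist",np.c_[x+r*np.cos(a),y+r*np.sin(a),np.full(90,z)],T)
    t=P(.03,.011);b=P(.01,.011);h=P(.01,0); c=P(.03,0)
    print(x,"top outer",t.min(0).round(1),t.max(0).round(1),"bore top",b.min(0).round(1),b.max(0).round(1),"bottom outer",c.min(0).round(1))
m=(g[...,1]<50)&(g[...,2]>150)
for r in (196,200,205,210,220,230,240,248): 
    c=np.flatnonzero(m[r,230:400]); print(r,c.min()+230 if len(c) else None,c.max()+230 if len(c) else None)
E
```

```text
0.662 top outer [257.1 189.6] [375.8 298.4] bore top [296.7 228.3] [336.2 264.5] bottom outer [260.4 183.7]
0.664 top outer [257.3 193.6] [375.6 301.7] bore top [296.8 232. ] [336.2 268. ] bottom outer [260.5 187.5]
0.666 top outer [257.5 197.5] [375.4 304.9] bore top [296.8 235.7] [336.1 271.5] bottom outer [260.7 191.3]
0.668 top outer [257.7 201.5] [375.2 308.2] bore top [296.9 239.4] [336.  274.9] bottom outer [260.9 195. ]
196 None None
200 299 338
205 289 350
210 280 356
220 272 367
230 266 372
240 263 376
248 262 377
```

play_rows:
  steps:
    - {"gripper": 0.85,"tx": 0.3,"ty": -0.06,"tz": 0.08,"ax": 0,"ay": 0,"az": 0}
    - {"gripper": 0.85,"tx": 0.2,"ty": 0,"tz": 0,"ax": 0,"ay": 0,"az": 0}
    - {"gripper": 0.85,"tx": 0.08,"ty": 0,"tz": 0,"ax": 0,"ay": 0,"az": 0}
    - {"gripper": 0.85,"tx": 0,"ty": 0,"tz": 0,"ax": 0,"ay": 0,"az": 0}
    - {"gripper": 0.6,"tx": 0,"ty": 0,"tz": 0,"ax": 0,"ay": 0,"az": 0}
    - {"gripper": 0.6,"tx": 0,"ty": 0,"tz": 0,"ax": 0,"ay": 0,"az": 0}
    - {"gripper": 0.6,"tx": 0,"ty": 0,"tz": 0,"ax": 0,"ay": 0,"az": 0}
    - {"gripper": 0.6,"tx": 0,"ty": 0,"tz": 0,"ax": 0,"ay": 0,"az": 0}
    - {"gripper": 0.6,"tx": 0,"ty": 0,"tz": 0,"ax": 0,"ay": 0,"az": 0}
  newtons: 35

```text
t: 22.88
eef_pos: [0.6672, -0.1473, 0.1811]
ee_rot: [-1.747, 1.571, -0.175]
force: [0.2, 1.0, -0.7]
width: 0.0587
```

```bash
python3 - <<'E'
from h import *
plan([.666,-.148,.181],Rdown((0,1)))
im=optics.grab_frame("wrist"); save(im,"l_wrist")
E
```

```text
turn total [ 0.01 -0.    0.  ] shift after turn [ 0.    0.05 -0.03] q [ 0.07  0.57 -0.21  0.   -0.8  -1.64] pos [ 0.6672 -0.1473  0.1811] F [ 0.2  1.  -0.7] w 0.0587 t 22.9
```

View pics/l_wrist.png

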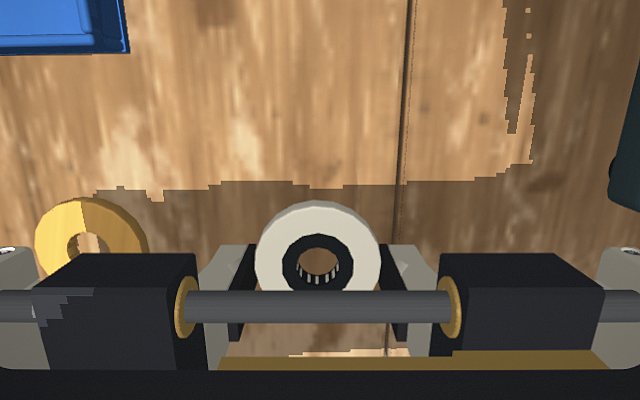

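Wheel gripped and centred (col 318). Lift, move back in x, then across to near the spindle.

play_rows:
  steps:
    - {"gripper": 0.6,"tx": -0.3,"ty": 0,"tz": 0,"ax": 0,"ay": 0,"az": 0}
    - {"gripper": 0.6,"tx": -0.7,"ty": 0,"tz": 0,"ax": 0,"ay": 0,"az": 0}
    - {"gripper": 0.6,"tx": -0.9,"ty": 0,"tz": 0,"ax": 0,"ay": 0,"az": 0}
    - {"gripper": 0.6,"tx": -0.9,"ty": 0,"tz": 0,"ax": 0,"ay": 0,"az": 0}
    - {"gripper": 0.6,"tx": -0.9,"ty": 0.2,"tz": 0,"ax": 0,"ay": 0,"az": 0}
    - {"gripper": 0.6,"tx": -0.9,"ty": 0.5,"tz": 0,"ax": 0,"ay": 0,"az": 0}
    - {"gripper": 0.6,"tx": -0.9,"ty": 0.7,"tz": 0,"ax": 0,"ay": 0,"az": 0}
    - {"gripper": 0.6,"tx": -0.9,"ty": 0.7,"tz": 0,"ax": 0,"ay": 0,"az": 0}
    - {"gripper": 0.6,"tx": -0.6,"ty": 0.7,"tz": 0,"ax": 0,"ay": 0,"az": 0}
    - {"gripper": 0.6,"tx": -0.2,"ty": 0.7,"tz": 0,"ax": 0,"ay": 0,"az": 0}
    - {"gripper": 0.6,"tx": 0,"ty": 0.4,"tz": 0.2,"ax": 0,"ay": 0,"az": 0}
    - {"gripper": 0.6,"tx": 0,"ty": 0.2,"tz": 0.5,"ax": 0,"ay": 0,"az": 0}
    - {"gripper": 0.6,"tx": 0,"ty": 0,"tz": 0,"ax": 0,"ay": 0,"az": 0}

```text
t: 24.02
eef_pos: [0.5635, -0.1284, 0.3611]
ee_rot: [-0.137, 1.57, 1.436]
force: [-0.6, -0.4, -1.0]
width: 0.0589
```

play_rows:
  steps:
    - {"gripper": 0.6,"tx": 0,"ty": 0,"tz": 0.4,"ax": 0,"ay": 0,"az": 0}
    - {"gripper": 0.6,"tx": 0,"ty": 0,"tz": 0.8,"ax": 0,"ay": 0,"az": 0}
    - {"gripper": 0.6,"tx": 0,"ty": 0,"tz": 0.8,"ax": 0,"ay": 0,"az": 0}
    - {"gripper": 0.6,"tx": 0,"ty": 0,"tz": 0.8,"ax": 0,"ay": 0,"az": 0}
    - {"gripper": 0.6,"tx": 0,"ty": 0,"tz": 0.8,"ax": 0,"ay": 0,"az": 0}
    - {"gripper": 0.6,"tx": 0,"ty": 0,"tz": 0.8,"ax": 0,"ay": 0,"az": 0}
    - {"gripper": 0.6,"tx": 0,"ty": 0,"tz": 0.8,"ax": 0,"ay": 0,"az": 0}
    - {"gripper": 0.6,"tx": 0,"ty": 0,"tz": 0.8,"ax": 0,"ay": 0,"az": 0}
    - {"gripper": 0.6,"tx": 0,"ty": 0,"tz": 0.6,"ax": 0,"ay": 0,"az": 0}
    - {"gripper": 0.6,"tx": 0,"ty": 0,"tz": 0.2,"ax": 0,"ay": 0,"az": 0}
    - {"gripper": 0.6,"tx": 0,"ty": 0,"tz": 0,"ax": 0,"ay": 0,"az": 0}
    - {"gripper": 0.6,"tx": 0,"ty": 0,"tz": 0,"ax": 0,"ay": 0,"az": 0}

```text
t: 25.02
eef_pos: [0.5646, 0.0406, 0.3603]
ee_rot: [2.051, 1.57, -2.659]
force: [0.3, 0.2, -0.8]
width: 0.059
```

```bash
python3 - <<'E'
from h import *
plan([.504,.0415,.36],Rdown((0,1)))
im=optics.grab_frame("wrist"); save(im,"m_wrist")
im=optics.grab_frame("side"); save(im,"m_side",(240,90,400,230),4)
im=optics.grab_frame("scene"); save(im,"m_scene",(210,150,370,290),4)
E
```

```text
turn total [ 0.02 -0.   -0.01] shift after turn [0.01 2.42 0.04] q [ 0.42  0.21 -0.3   0.   -1.06 -1.99] pos [0.5646 0.0406 0.3603] F [ 0.3  0.2 -0.8] w 0.059 t 25.0
```

View pics/m_wrist.png

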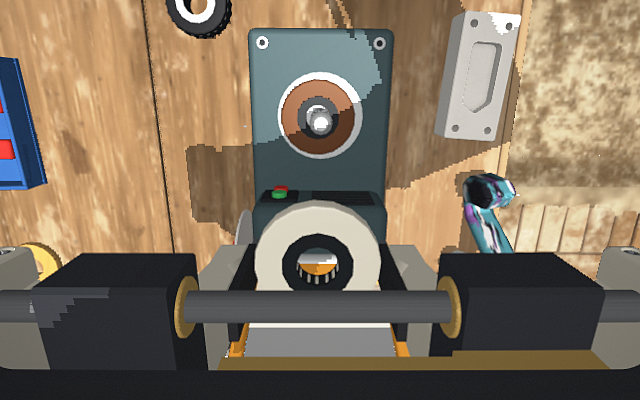

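View pics/m_side.png

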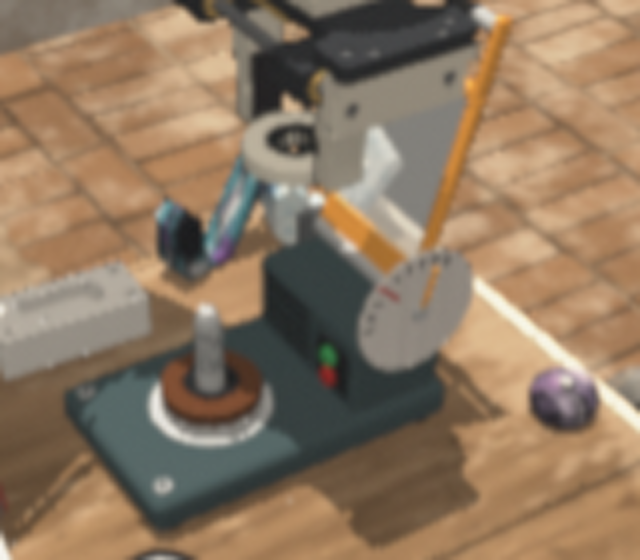

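View pics/m_scene.png

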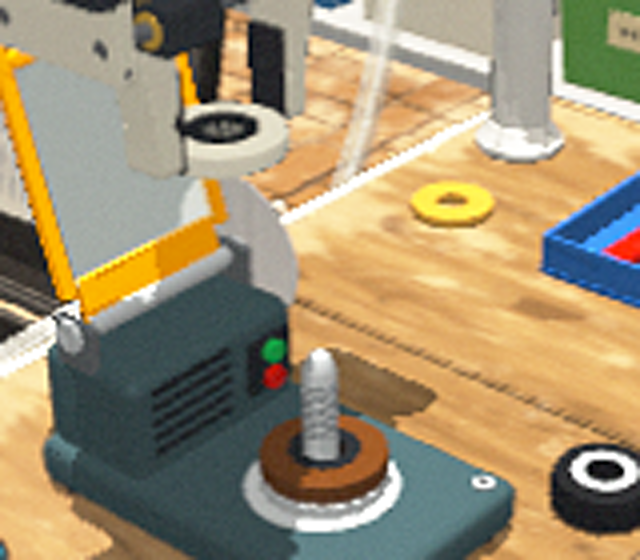

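Wrist view: spindle seen nearly end-on at (320,118), and the held wheel's bore at (318,264). I'll zoom in to get the axis.

```bash
python3 - <<'E'
from h import *
T=tcp()
im=optics.grab_frame("wrist"); save(im,"n_wrist",(265,65,375,170),6)
a=np.linspace(0,2*np.pi,120,endpoint=False)
cam=camT("wrist",T)[:3,3]; print("cam",cam.round(4))
for x,y in ((.5045,.0415),(.503,.0415)):
    for z,r in ((.098,.0045),(.09,.008),(.047,.03),(.028,.03)):
        p=proj("wrist",np.c_[x+r*np.cos(a),y+r*np.sin(a),np.full(120,z)],T); print(x,y,z,p.mean(0).round(1),p.min(0).round(1),p.max(0).round(1))
for c in (248.5,393): print(onplane("wrist",c,140,.028,T).round(4))
E
```

```text
cam [0.4838 0.0404 0.341 ]
0.5045 0.0415 0.098 [318.5 122. ] [311.7 115.1] [325.2 128.9]
0.5045 0.0415 0.09 [318.4 121. ] [306.8 109.1] [330.  132.8]
0.5045 0.0415 0.047 [318.2 115.9] [280.8  77.1] [355.6 153.7]
0.5045 0.0415 0.028 [318.1 114.4] [282.9  77.8] [353.3 149.9]
0.503 0.0415 0.098 [318.5 119.7] [311.7 112.8] [325.2 126.6]
0.503 0.0415 0.09 [318.4 118.8] [306.7 106.8] [330.1 130.6]
0.503 0.0415 0.047 [318.2 114. ] [280.7  75. ] [355.6 151.9]
0.503 0.0415 0.028 [318.1 112.6] [282.9  75.9] [353.3 148.2]
[ 0.5259 -0.019   0.028 ]
[0.5257 0.1068 0.028 ]
```

View pics/n_wrist.png

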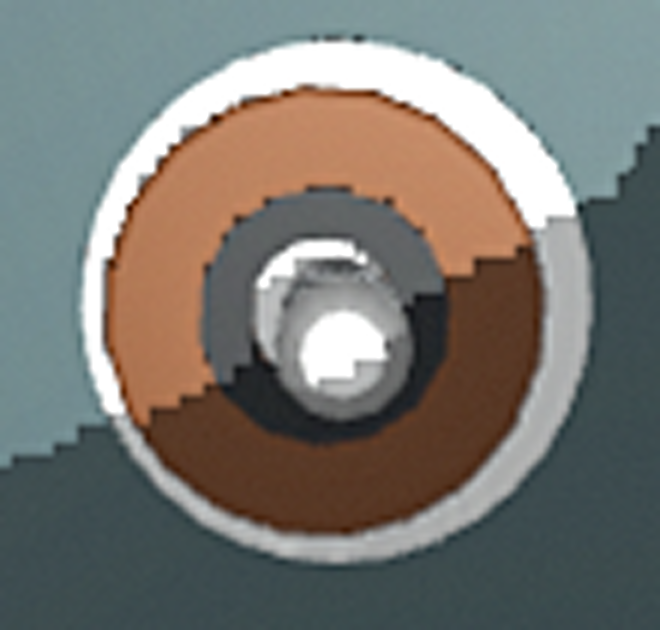

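```bash
python3 - <<'E'
from h import *
T=tcp(); a=np.linspace(0,2*np.pi,180,endpoint=False)
im=optics.grab_frame("wrist"); save(im,"o_wrist",(240,190,400,300),5)
# wheel bottom at tip -3mm..: tips .178; bench contact when TCP z .1811 => bottom at tool x=.1811, top .1701
for dx in (-.001,0,.001,.002,.003):
    C=np.c_[np.full(180,.1701),-dx+.03*np.sin(a),.03*np.cos(a)]; B=np.c_[np.full(180,.1701),-dx+.01*np.sin(a),.01*np.cos(a)]; D=np.c_[np.full(180,.1811),-dx+.03*np.sin(a),.03*np.cos(a)]
    f=lambda P: proj("wrist",P@T[:3,:3].T+T[:3,3],T)
    print(dx,"outer",f(C).min(0).round(1),f(C).max(0).round(1),"bore",f(B).min(0).round(1),f(B).max(0).round(1),"bottomouter",f(D).min(0).round(1))
E
```

```text
-0.001 outer [250.4 206.7] [378.9 322.4] bore [293.3 248.1] [336.1 286.6] bottomouter [254.3 199.4]
0 outer [250.5 208.9] [378.8 324.2] bore [293.3 250.1] [336.1 288.5] bottomouter [254.5 201.5]
0.001 outer [250.7 211. ] [378.7 325.9] bore [293.4 252.1] [336.  290.3] bottomouter [254.6 203.5]
0.002 outer [250.8 213.1] [378.6 327.6] bore [293.4 254.1] [336.  292.1] bottomouter [254.7 205.5]
0.003 outer [250.9 215.3] [378.5 329.3] bore [293.5 256. ] [336. 294.] bottomouter [254.8 207.5]
```

View pics/o_wrist.png

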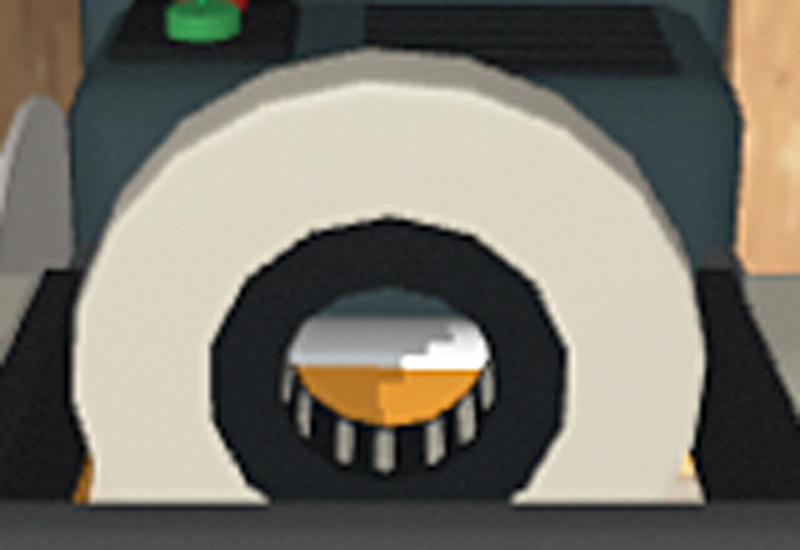

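The held wheel appears 3 px right of the jaw centre, so the camera has a lateral bias; corrected axis is about (.5067, .0422). I'll hover just above the tip and check.

play_rows:
  steps:
    - {"gripper": 0.6,"tx": 0,"ty": 0.4,"tz": 0.06,"ax": 0,"ay": 0,"az": 0}
    - {"gripper": 0.6,"tx": 0,"ty": 0.7,"tz": 0,"ax": 0,"ay": 0,"az": 0}
    - {"gripper": 0.6,"tx": 0,"ty": 0.7,"tz": 0,"ax": 0,"ay": 0,"az": 0}
    - {"gripper": 0.6,"tx": 0,"ty": 0.52,"tz": 0,"ax": 0,"ay": 0,"az": 0}
    - {"gripper": 0.6,"tx": 0.5,"ty": 0,"tz": 0,"ax": 0,"ay": 0,"az": 0}
    - {"gripper": 0.6,"tx": 0.8,"ty": 0,"tz": 0,"ax": 0,"ay": 0,"az": 0}
    - {"gripper": 0.6,"tx": 0.8,"ty": 0,"tz": 0,"ax": 0,"ay": 0,"az": 0}
    - {"gripper": 0.6,"tx": 0.5,"ty": 0,"tz": 0,"ax": 0,"ay": 0,"az": 0}
    - {"gripper": 0.6,"tx": 0,"ty": 0,"tz": 0,"ax": 0,"ay": 0,"az": 0}
    - {"gripper": 0.6,"tx": 0,"ty": 0,"tz": 0,"ax": 0,"ay": 0,"az": 0}
    - {"gripper": 0.6,"tx": 0,"ty": 0,"tz": 0,"ax": 0,"ay": 0,"az": 0}

```text
t: 26.18
eef_pos: [0.5066, 0.0415, 0.2969]
ee_rot: [-1.376, 1.57, 0.196]
force: [0.1, -0.3, -0.1]
width: 0.0592
```

```bash
python3 - <<'E'
from h import *
plan([.5067,.0422,.24],Rdown((0,1)))
im=optics.grab_frame("side"); save(im,"p_side",(250,120,350,220),6)
im=optics.grab_frame("scene"); save(im,"p_scene",(240,190,340,290),6)
im=optics.grab_frame("wrist"); save(im,"p_wrist",(240,190,400,300),5)
E
```

```text
turn total [0.01 0.   0.01] shift after turn [ 2.28 -0.    0.03] q [ 0.47  0.19 -0.5   0.   -0.88 -2.04] pos [0.5066 0.0415 0.2969] F [ 0.1 -0.3 -0.1] w 0.0592 t 26.2
```

View pics/p_side.png

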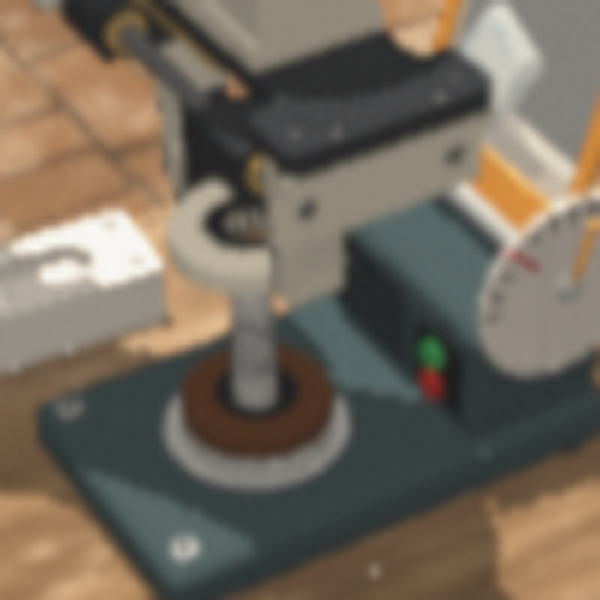

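View pics/p_scene.png

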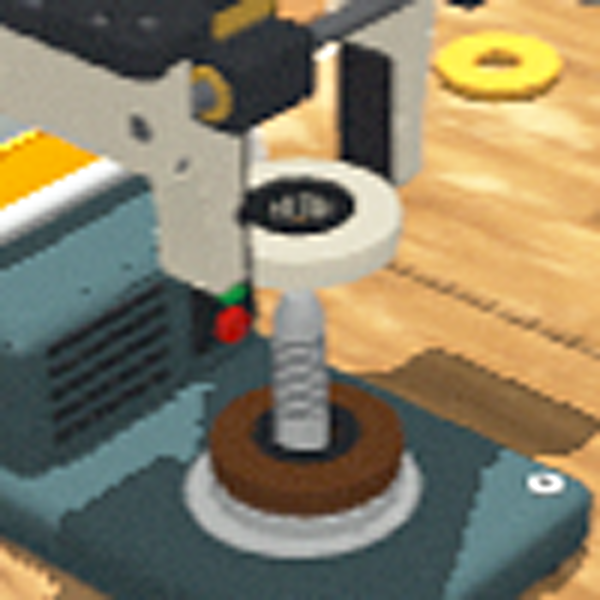

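View pics/p_wrist.png

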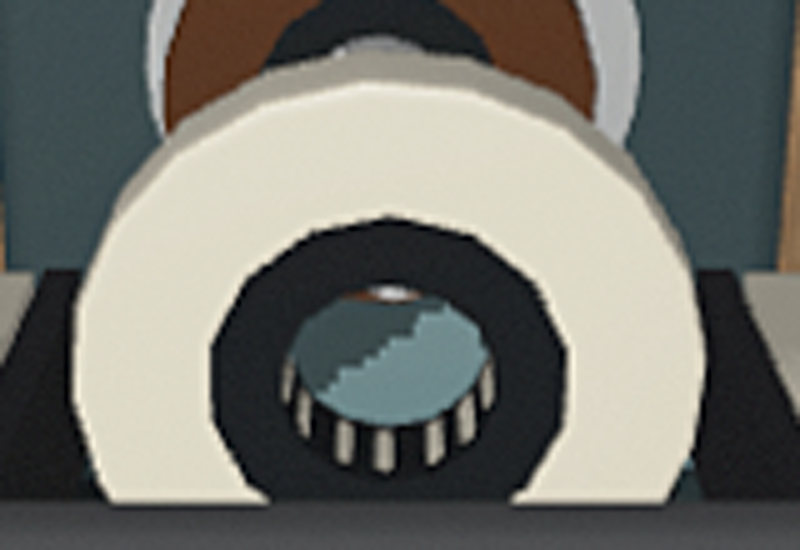

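```bash
python3 - <<'E'
from h import *
T=tcp(); a=np.linspace(0,2*np.pi,180,endpoint=False)
C=np.r_[np.c_[np.full(180,.1701),.03*np.sin(a),.03*np.cos(a)],np.c_[np.full(180,.1811),.03*np.sin(a),.03*np.cos(a)]]
W=C@T[:3,:3].T+T[:3,3]; W0=W.copy()
for n,obs in (("side","left 278"),("scene","right 307.2 ")):
    p=proj(n,W); print(n,"wheel pred",p.min(0).round(1),p.max(0).round(1),obs)
    for z in (.05,.06,.07,.08,.09): print(z,proj(n,[.5066,.0415,z]).round(1), "d/dx,dy per mm",(proj(n,[.5076,.0415,z])-proj(n,[.5066,.0415,z])).round(2),(proj(n,[.5066,.0425,z])-proj(n,[.5066,.0415,z])).round(2))
E
```

```text
side wheel pred [278.1 148.2] [305.7 168.8] left 278
0.05 [[292.8 183.2]] d/dx,dy per mm [[ 0.37 -0.15]] [[-0.22 -0.24]]
0.06 [[292.7 179.9]] d/dx,dy per mm [[ 0.38 -0.15]] [[-0.22 -0.24]]
0.07 [[292.6 176.5]] d/dx,dy per mm [[ 0.38 -0.15]] [[-0.22 -0.24]]
0.08 [[292.5 173.1]] d/dx,dy per mm [[ 0.38 -0.15]] [[-0.22 -0.24]]
0.09 [[292.3 169.6]] d/dx,dy per mm [[ 0.39 -0.15]] [[-0.22 -0.24]]
scene wheel pred [270.7 215.4] [305.2 238.2] right 307.2 
0.05 [[289.1 260.2]] d/dx,dy per mm [[-0.41 -0.2 ]] [[-0.36  0.24]]
0.06 [[289.  255.7]] d/dx,dy per mm [[-0.41 -0.2 ]] [[-0.37  0.24]]
0.07 [[288.9 251.1]] d/dx,dy per mm [[-0.42 -0.19]] [[-0.37  0.24]]
0.08 [[288.8 246.4]] d/dx,dy per mm [[-0.42 -0.19]] [[-0.37  0.24]]
0.09 [[288.7 241.7]] d/dx,dy per mm [[-0.42 -0.19]] [[-0.37  0.23]]
```

Both views agree within about 1 mm. I'll make a small y correction and go down over the taper, watching force.

play_rows:
  steps:
    - {"gripper": 0.6,"tx": 0.2,"ty": 0,"tz": 0.04,"ax": 0,"ay": 0,"az": 0}
    - {"gripper": 0.6,"tx": 0.2,"ty": 0,"tz": 0,"ax": 0,"ay": 0,"az": 0}
    - {"gripper": 0.6,"tx": 0.2,"ty": 0,"tz": 0,"ax": 0,"ay": 0,"az": 0}
    - {"gripper": 0.6,"tx": 0.2,"ty": 0,"tz": 0,"ax": 0,"ay": 0,"az": 0}
    - {"gripper": 0.6,"tx": 0.2,"ty": 0,"tz": 0,"ax": 0,"ay": 0,"az": 0}
    - {"gripper": 0.6,"tx": 0.2,"ty": 0,"tz": 0,"ax": 0,"ay": 0,"az": 0}
    - {"gripper": 0.6,"tx": 0.1,"ty": 0,"tz": 0,"ax": 0,"ay": 0,"az": 0}
    - {"gripper": 0.6,"tx": 0,"ty": 0,"tz": 0,"ax": 0,"ay": 0,"az": 0}
    - {"gripper": 0.6,"tx": 0,"ty": 0,"tz": 0,"ax": 0,"ay": 0,"az": 0}

```text
t: 27.08
eef_pos: [0.5064, 0.0425, 0.2632]
ee_rot: [2.195, 1.57, -2.516]
force: [-0.1, -0.1, -0.9]
width: 0.0589
```

```bash
python3 - <<'E'
from h import *
plan([.5068,.0423,.23],Rdown((0,1)))
im=optics.grab_frame("scene"); save(im,"q_scene",(240,190,340,290),5)
im=optics.grab_frame("wrist"); save(im,"q_wrist",(240,190,400,300),4)
E
```

```text
turn total [ 0.01 -0.   -0.  ] shift after turn [ 1.33 -0.02 -0.01] q [ 0.47  0.23 -0.54  0.   -0.8  -2.04] pos [0.5064 0.0425 0.2632] F [-0.1 -0.1 -0.9] w 0.0589 t 27.1
```

View pics/q_scene.png

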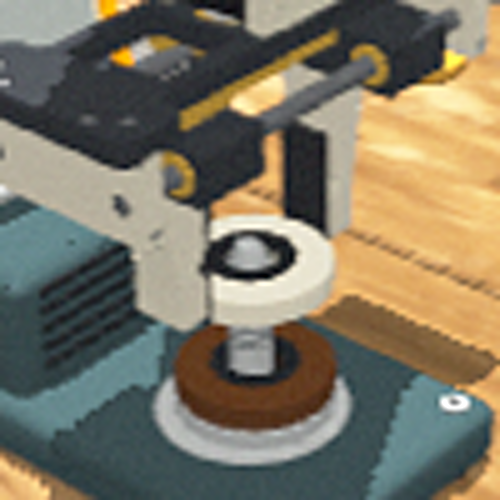

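View pics/q_wrist.png

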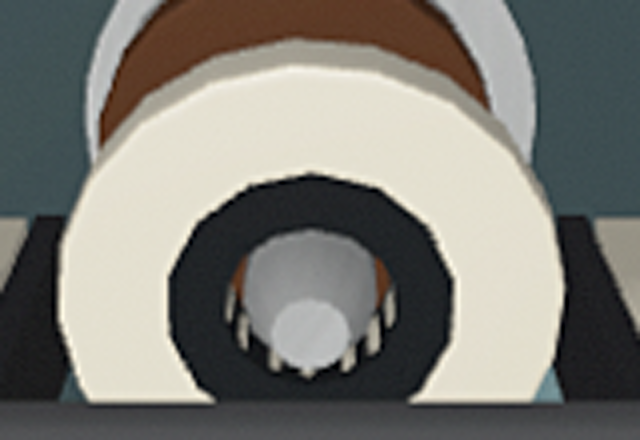

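Tip is through the bore, centred, with no contact force. Continue down.

play_rows:
  steps:
    - {"gripper": 0.6,"tx": 0.25,"ty": 0,"tz": 0,"ax": 0,"ay": 0,"az": 0}
    - {"gripper": 0.6,"tx": 0.25,"ty": 0,"tz": 0,"ax": 0,"ay": 0,"az": 0}
    - {"gripper": 0.6,"tx": 0.25,"ty": 0,"tz": 0,"ax": 0,"ay": 0,"az": 0}
    - {"gripper": 0.6,"tx": 0.25,"ty": 0,"tz": 0,"ax": 0,"ay": 0,"az": 0}
    - {"gripper": 0.6,"tx": 0.2,"ty": 0,"tz": 0,"ax": 0,"ay": 0,"az": 0}
    - {"gripper": 0.6,"tx": 0.1,"ty": 0,"tz": 0,"ax": 0,"ay": 0,"az": 0}
    - {"gripper": 0.6,"tx": 0,"ty": 0,"tz": 0,"ax": 0,"ay": 0,"az": 0}
    - {"gripper": 0.6,"tx": 0,"ty": 0,"tz": 0,"ax": 0,"ay": 0,"az": 0}

```text
t: 27.85
eef_pos: [0.5064, 0.0426, 0.2307]
ee_rot: [2.201, 1.57, -2.51]
force: [0.2, 0.4, -0.0]
width: 0.0589
```

```bash
python3 - <<'E'
from h import *
plan([.5068,.0423,.2281],Rdown((0,1)))
E
```

```text
turn total [ 0.01 -0.   -0.  ] shift after turn [ 0.11 -0.01 -0.01] q [ 0.47  0.28 -0.57  0.   -0.73 -2.04] pos [0.5064 0.0426 0.2307] F [ 0.2  0.4 -0. ] w 0.0589 t 27.9
```

play_rows:
  steps:
    - {"gripper": 0.6,"tx": 0.07,"ty": 0,"tz": 0,"ax": 0,"ay": 0,"az": 0}
    - {"gripper": 0.6,"tx": 0,"ty": 0,"tz": 0,"ax": 0,"ay": 0,"az": 0}
    - {"gripper": 0.9,"tx": 0,"ty": 0,"tz": 0,"ax": 0,"ay": 0,"az": 0}
    - {"gripper": 0.9,"tx": 0,"ty": 0,"tz": 0,"ax": 0,"ay": 0,"az": 0}
    - {"gripper": 0.9,"tx": 0,"ty": 0,"tz": 0,"ax": 0,"ay": 0,"az": 0}
    - {"gripper": 0.9,"tx": 0,"ty": 0,"tz": 0,"ax": 0,"ay": 0,"az": 0}
    - {"gripper": 0.9,"tx": -0.2,"ty": 0,"tz": 0,"ax": 0,"ay": 0,"az": 0}
    - {"gripper": 0.9,"tx": -0.5,"ty": 0,"tz": 0,"ax": 0,"ay": 0,"az": 0}
    - {"gripper": 0.9,"tx": -0.8,"ty": 0,"tz": 0,"ax": 0,"ay": 0,"az": 0}
    - {"gripper": 0.9,"tx": -0.9,"ty": 0,"tz": 0,"ax": 0,"ay": 0,"az": 0}
    - {"gripper": 0.9,"tx": -0.9,"ty": 0,"tz": 0,"ax": 0,"ay": 0,"az": 0}
    - {"gripper": 0.9,"tx": -0.9,"ty": 0,"tz": 0,"ax": 0,"ay": 0,"az": 0}
    - {"gripper": 0.9,"tx": -0.8,"ty": 0,"tz": 0,"ax": 0,"ay": 0,"az": 0}
    - {"gripper": 0.9,"tx": 0,"ty": 0,"tz": 0,"ax": 0,"ay": 0,"az": 0}

```text
t: 29.02
eef_pos: [0.5074, 0.0428, 0.3589]
ee_rot: [-1.293, 1.564, 0.28]
force: [1.5, 0.1, 0.9]
width: 0.0787
```

```bash
python3 - <<'E'
from h import *
im=optics.grab_frame("scene"); save(im,"r_scene",(230,180,390,300),5)
im=optics.grab_frame("side"); save(im,"r_side",(230,120,470,290),3)
for n in ("side","scene"): fitcyl("clamp_ring_mid",n,.026,0,.008,[.659,-.256]); fitcyl("clamp_cap_mid",n,.025,0,.02,[.43,-.08])
plan([.645,-.252,.33],Rdown((0,1)))
plan([.661,-.255,.33],Rdown((1,1)))
E
```

```text
clamp_ring_mid side [(0.64, [0.6612, -0.2535], 0.96, [416, 241, 441, 262])]
clamp_cap_mid side [(0.96, [0.4153, -0.0594], 0.35, [267, 228, 291, 252])]
clamp_ring_mid scene [(0.48, [0.6604, -0.2555], 0.54, [312, 196, 332, 204])]
clamp_cap_mid scene [(0.81, [0.4155, -0.058], 0.3, [344, 260, 373, 284])]
turn total [ 0.01 -0.   -0.01] shift after turn [  0.94  -5.55 -11.78] q [ 0.47  0.13 -0.42 -0.   -1.02 -2.04] pos [0.5063 0.0426 0.3536] F [-0.5  0.4 -0.2] w 0.0788 t 29.5
turn total [ 7.51 -0.01 -0.01] shift after turn [  0.94 -12.79  -4.04] q [ 0.47  0.13 -0.42 -0.   -1.02 -2.04] pos [0.5063 0.0426 0.3536] F [-0.5  0.4 -0.2] w 0.0788 t 29.5
```

View pics/r_scene.png

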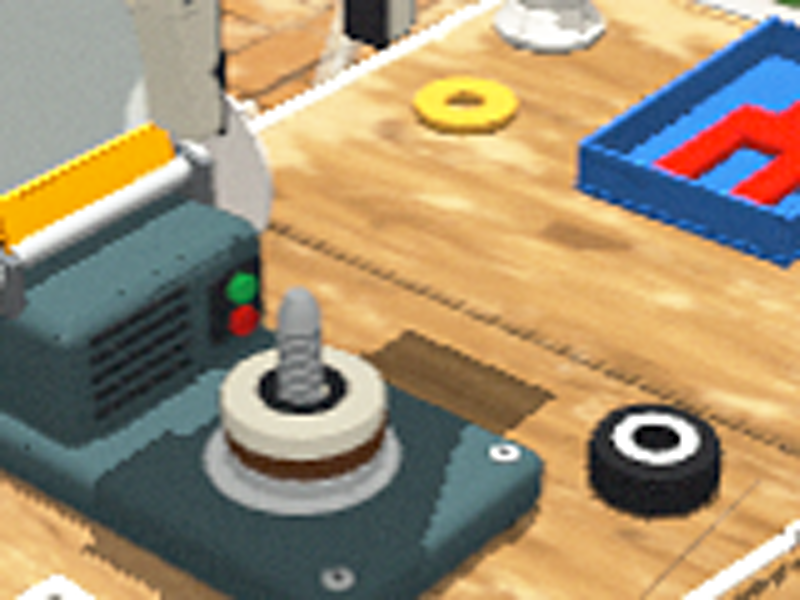

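View pics/r_side.png

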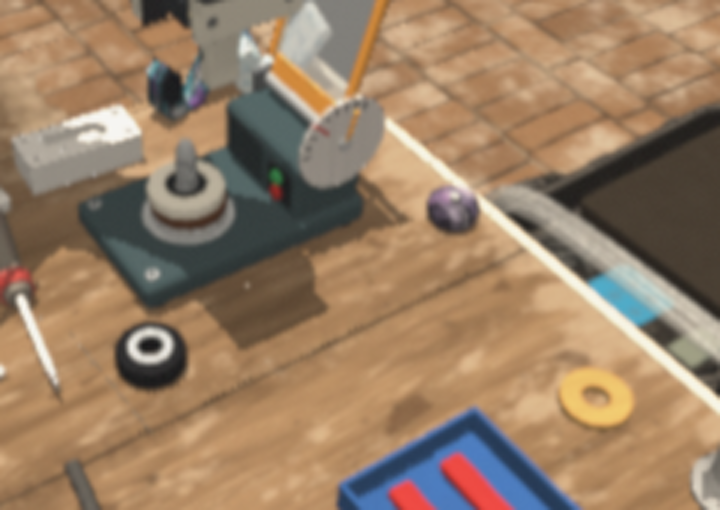

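White wheel is seated on the brown one. Now to the brass ring, with the jaws at 45° to keep the body clear of the tower.

play_rows:
  steps:
    - {"gripper": 0.8,"tx": 0,"ty": 0,"tz": -0.6,"ax": 0,"ay": 0,"az": 0}
    - {"gripper": 0.8,"tx": 0,"ty": 0,"tz": -0.9,"ax": 0,"ay": 0,"az": 0}
    - {"gripper": 0.8,"tx": 0,"ty": 0,"tz": -0.9,"ax": 0,"ay": 0,"az": 0}
    - {"gripper": 0.8,"tx": 0,"ty": 0,"tz": -0.9,"ax": 0,"ay": 0,"az": 0}
    - {"gripper": 0.8,"tx": 0,"ty": 0,"tz": -0.9,"ax": 0,"ay": 0,"az": 0}
    - {"gripper": 0.8,"tx": 0,"ty": 0,"tz": -0.9,"ax": 0,"ay": 0,"az": 0}
    - {"gripper": 0.8,"tx": 0,"ty": -0.5,"tz": -0.9,"ax": 0,"ay": 0,"az": 0}
    - {"gripper": 0.8,"tx": 0,"ty": -0.7,"tz": -0.9,"ax": 0,"ay": 0,"az": 0}
    - {"gripper": 0.8,"tx": 0,"ty": -0.8,"tz": -0.9,"ax": 0,"ay": 0,"az": 0}
    - {"gripper": 0.8,"tx": 0,"ty": -0.8,"tz": -0.9,"ax": 0,"ay": 0,"az": 0}
    - {"gripper": 0.8,"tx": 0,"ty": -0.8,"tz": -0.9,"ax": 0,"ay": 0,"az": 0}
    - {"gripper": 0.8,"tx": 0,"ty": -0.8,"tz": -0.9,"ax": 0,"ay": 0,"az": 0}
    - {"gripper": 0.8,"tx": 0,"ty": -0.8,"tz": -0.9,"ax": 0,"ay": 0,"az": 0}
    - {"gripper": 0.8,"tx": 0,"ty": -0.5,"tz": -0.3,"ax": 0,"ay": 0,"az": 0}

```text
t: 30.68
eef_pos: [0.6506, -0.2526, 0.3529]
ee_rot: [1.959, 1.569, -2.754]
force: [-0.5, 1.0, 0.0]
width: 0.0703
```

play_rows:
  steps:
    - {"gripper": 0.72,"tx": 0.1,"ty": 0,"tz": 0,"ax": 0.94,"ay": 0,"az": 0}
    - {"gripper": 0.72,"tx": 0.1,"ty": 0,"tz": 0,"ax": 0.94,"ay": 0,"az": 0}
    - {"gripper": 0.72,"tx": 0.1,"ty": 0,"tz": 0,"ax": 0.94,"ay": 0,"az": 0}
    - {"gripper": 0.72,"tx": 0.1,"ty": 0,"tz": 0,"ax": 0.94,"ay": 0,"az": 0}
    - {"gripper": 0.72,"tx": 0.1,"ty": 0,"tz": 0,"ax": 0.94,"ay": 0,"az": 0}
    - {"gripper": 0.72,"tx": 0.1,"ty": 0,"tz": 0,"ax": 0.94,"ay": 0,"az": 0}
    - {"gripper": 0.72,"tx": 0.1,"ty": 0,"tz": 0,"ax": 0.94,"ay": 0,"az": 0}
    - {"gripper": 0.72,"tx": 0.1,"ty": 0,"tz": 0,"ax": 0.94,"ay": 0,"az": 0}
    - {"gripper": 0.72,"tx": 0,"ty": 0,"tz": 0,"ax": 0,"ay": 0,"az": 0}
    - {"gripper": 0.72,"tx": 0,"ty": 0,"tz": 0,"ax": 0,"ay": 0,"az": 0}

```text
t: 31.52
eef_pos: [0.6493, -0.2498, 0.3336]
ee_rot: [2.305, 1.57, 3.093]
force: [0.5, 0.8, 0.2]
width: 0.0631
```

```bash
python3 - <<'E'
from h import *
plan([.661,-.2545,.21],Rdown((1,1)))
im=optics.grab_frame("wrist"); save(im,"s_wrist")
fitcyl("clamp_ring_mid","wrist",.026,0,.008,[.659,-.256])
E
```

```text
turn total [ 0.02 -0.01 -0.01] shift after turn [ 4.94 -0.47  0.2 ] q [-0.09  0.44 -0.03  0.   -1.1  -2.27] pos [ 0.6493 -0.2498  0.3336] F [0.5 0.8 0.2] w 0.0631 t 31.5
clamp_ring_mid wrist [(0.81, [0.6606, -0.2543], 1.19, [292, 171, 350, 222])]
```

View pics/s_wrist.png

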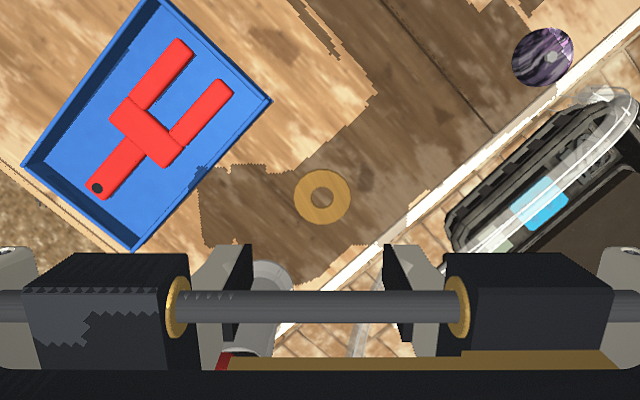

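```bash
python3 - <<'E'
from h import *
for a,b in (((341,128),(490,228)),((341,140),(482,240)),((340,187),(477,288))):
    print(tri([("scene",*a,None),("side",*b,None)]))
im=optics.grab_frame("side"); save(im,"t_side",(380,130,580,310),3.5)
im=optics.grab_frame("scene"); save(im,"t_scene",(260,90,420,230),4)
E
```

```text
(array([ 0.67224235, -0.34976678,  0.16362228]), [1.9213565607082275, 2.8499908829519356])
(array([ 0.6686744 , -0.34714176,  0.13307924]), [2.081871117593111, 3.015813254277345])
(array([ 0.68605826, -0.36876937, -0.00711306]), [0.06961289534581949, 0.09577458787080015])
```

View pics/t_side.png

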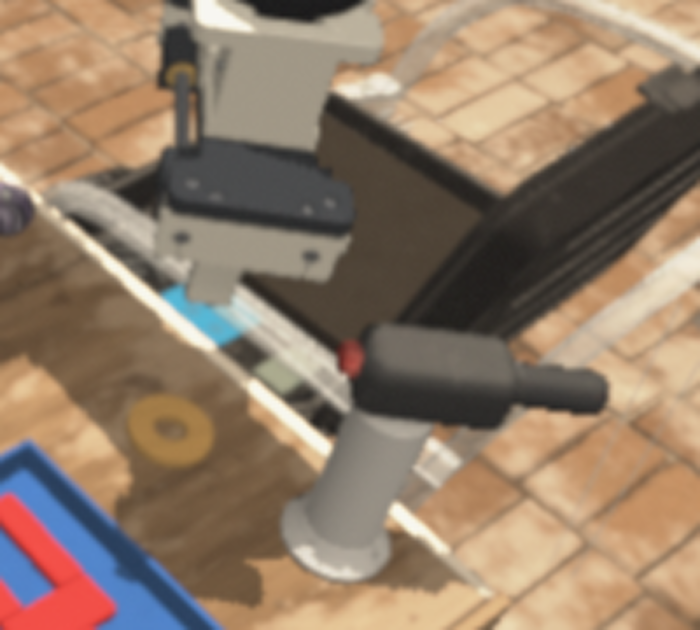

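View pics/t_scene.png

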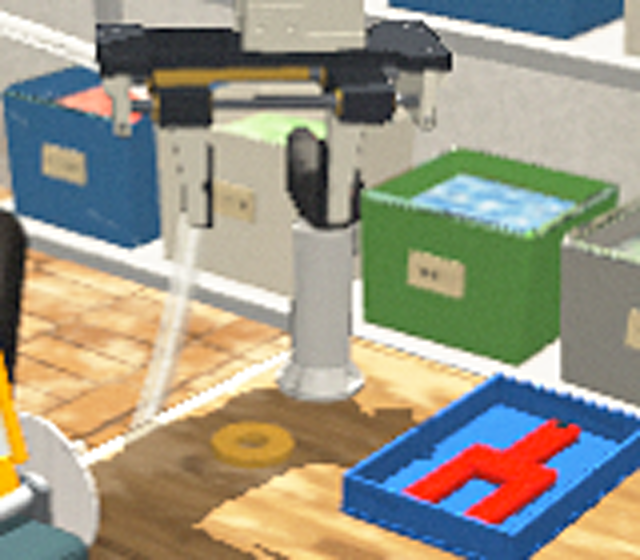

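Turning 15° more gives better clearance from the tower's head.

play_rows:
  steps:
    - {"gripper": 0.72,"tx": 0,"ty": 0,"tz": 0,"ax": 0.85,"ay": 0,"az": 0}
    - {"gripper": 0.72,"tx": 0,"ty": 0,"tz": 0,"ax": 0.85,"ay": 0,"az": 0}
    - {"gripper": 0.72,"tx": 0,"ty": 0,"tz": 0,"ax": 0.8,"ay": 0,"az": 0}
    - {"gripper": 0.72,"tx": 0,"ty": 0,"tz": 0,"ax": 0,"ay": 0,"az": 0}
    - {"gripper": 0.72,"tx": 0,"ty": 0,"tz": 0,"ax": 0,"ay": 0,"az": 0}

```text
t: 32.18
eef_pos: [0.6493, -0.2498, 0.3343]
ee_rot: [-1.008, 1.571, -0.482]
force: [1.1, -0.6, -0.8]
width: 0.0629
```

```bash
python3 - <<'E'
from h import *
fitcyl("clamp_ring_mid","wrist",.026,0,.008,[.659,-.256])
plan([.660,-.255,.21],Rdown((np.cos(np.pi/6),.5)))
E
```

```text
clamp_ring_mid wrist [(0.9, [0.6604, -0.2542], 0.84, [296, 168, 355, 223])]
turn total [0.02 0.   0.  ] shift after turn [ 4.97 -0.4   0.27] q [-0.09  0.44 -0.03  0.   -1.1  -2.53] pos [ 0.6492 -0.2498  0.3343] F [-0.2  0.6  0.3] w 0.0631 t 32.3
```

play_rows:
  steps:
    - {"gripper": 0.75,"tx": 0.2,"ty": -0.4,"tz": 0.25,"ax": 0,"ay": 0,"az": 0}
    - {"gripper": 0.75,"tx": 0.8,"ty": 0,"tz": 0,"ax": 0,"ay": 0,"az": 0}
    - {"gripper": 0.75,"tx": 0.8,"ty": 0,"tz": 0,"ax": 0,"ay": 0,"az": 0}
    - {"gripper": 0.75,"tx": 0.8,"ty": 0,"tz": 0,"ax": 0,"ay": 0,"az": 0}
    - {"gripper": 0.75,"tx": 0.8,"ty": 0,"tz": 0,"ax": 0,"ay": 0,"az": 0}
    - {"gripper": 0.75,"tx": 0.8,"ty": 0,"tz": 0,"ax": 0,"ay": 0,"az": 0}
    - {"gripper": 0.75,"tx": 0.6,"ty": 0,"tz": 0,"ax": 0,"ay": 0,"az": 0}
    - {"gripper": 0.75,"tx": 0.3,"ty": 0,"tz": 0,"ax": 0,"ay": 0,"az": 0}
    - {"gripper": 0.75,"tx": 0,"ty": 0,"tz": 0,"ax": 0,"ay": 0,"az": 0}
    - {"gripper": 0.75,"tx": 0,"ty": 0,"tz": 0,"ax": 0,"ay": 0,"az": 0}

```text
t: 33.12
eef_pos: [0.6601, -0.2555, 0.2066]
ee_rot: [3.136, 1.57, -2.624]
force: [-0.2, -0.4, -0.2]
width: 0.0658
```

```bash
python3 - <<'E'
from h import *
plan([.660,-.255,.181],Rdown((np.cos(np.pi/6),.5)))
im=optics.grab_frame("wrist"); save(im,"u_wrist")
im=optics.grab_frame("side"); save(im,"u_side",(380,130,580,310),3)
T=tcp();a=np.linspace(0,2*np.pi,180,endpoint=False)
for d in (-.002,0,.002):
  P=lambda r,z: proj("wrist",np.c_[T[0,3]+r*np.cos(a)+d*T[0,1],T[1,3]+r*np.sin(a)+d*T[1,1],np.full(180,z)],T)
  print(d,P(.026,.008).min(0).round(1),P(.026,.008).max(0).round(1),P(.01,.008).min(0).round(1),P(.01,.008).max(0).round(1))
E
```

```text
turn total [ 0.   -0.01 -0.  ] shift after turn [1.02 0.02 0.01] q [-0.09  0.57 -0.12  0.   -0.87 -2.52] pos [ 0.6601 -0.2555  0.2066] F [-0.2 -0.4 -0.2] w 0.0658 t 33.1
-0.002 [268.7 202.7] [363.4 289.5] [297.8 230.9] [334.2 264.2]
0 [268.5 199.1] [363.5 286.4] [297.8 227.5] [334.3 261. ]
0.002 [268.4 195.5] [363.6 283.3] [297.7 224. ] [334.3 257.7]
```

View pics/u_wrist.png

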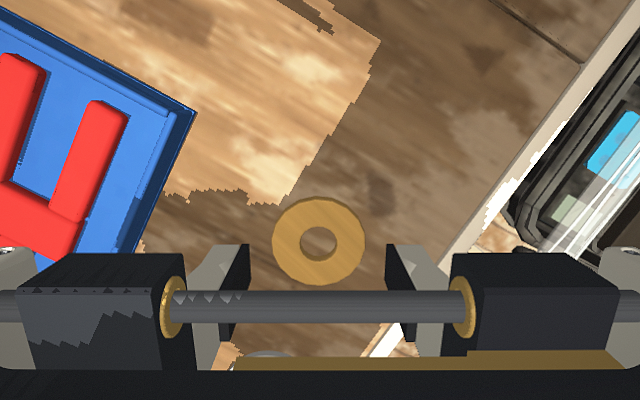

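View pics/u_side.png

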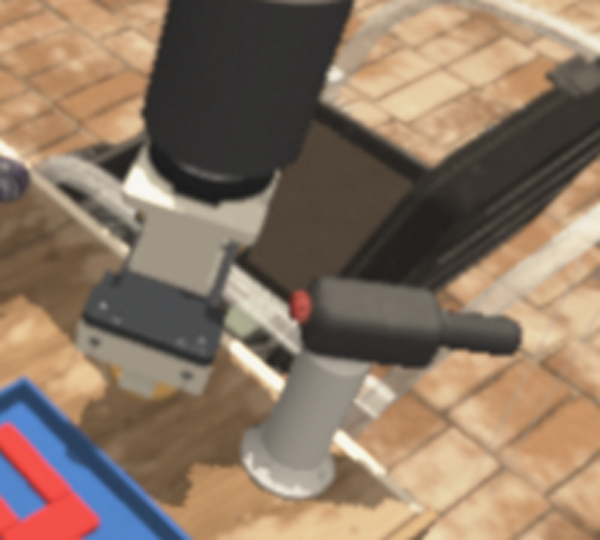

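Ring is centred under the jaws (cols 272–365, rows 198–285 as predicted). Descend and grip.

play_rows:
  steps:
    - {"gripper": 0.75,"tx": 0.4,"ty": 0,"tz": 0,"ax": 0,"ay": 0,"az": 0}
    - {"gripper": 0.75,"tx": 0.4,"ty": 0,"tz": 0,"ax": 0,"ay": 0,"az": 0}
    - {"gripper": 0.75,"tx": 0.25,"ty": 0,"tz": 0,"ax": 0,"ay": 0,"az": 0}
    - {"gripper": 0.75,"tx": 0,"ty": 0,"tz": 0,"ax": 0,"ay": 0,"az": 0}
    - {"gripper": 0.75,"tx": 0,"ty": 0,"tz": 0,"ax": 0,"ay": 0,"az": 0}
    - {"gripper": 0.5,"tx": 0,"ty": 0,"tz": 0,"ax": 0,"ay": 0,"az": 0}
    - {"gripper": 0.5,"tx": 0,"ty": 0,"tz": 0,"ax": 0,"ay": 0,"az": 0}
    - {"gripper": 0.5,"tx": 0,"ty": 0,"tz": 0,"ax": 0,"ay": 0,"az": 0}
    - {"gripper": 0.5,"tx": 0,"ty": 0,"tz": 0,"ax": 0,"ay": 0,"az": 0}
    - {"gripper": 0.5,"tx": 0,"ty": 0,"tz": 0,"ax": 0,"ay": 0,"az": 0}
  newtons: 35

```text
t: 34.05
eef_pos: [0.6597, -0.2553, 0.1805]
ee_rot: [-0.52, 1.571, 0.003]
force: [0.5, 0.4, -1.1]
width: 0.0503
```

```bash
python3 - <<'E'
from h import *
plan([.660,-.255,.36],Rdown((np.cos(np.pi/6),.5)))
E
```

```text
turn total [-0.01  0.    0.  ] shift after turn [-7.18  0.    0.02] q [-0.09  0.6  -0.14 -0.   -0.83 -2.52] pos [ 0.6597 -0.2553  0.1805] F [ 0.5  0.4 -1.1] w 0.0503 t 34.0
```

Gripped (50.3 mm). Lift, turn the jaws back to world y (-60°), then carry.

play_rows:
  steps:
    - {"gripper": 0.5,"tx": -0.3,"ty": 0,"tz": 0,"ax": 0,"ay": 0,"az": 0}
    - {"gripper": 0.5,"tx": -0.7,"ty": 0,"tz": 0,"ax": 0,"ay": 0,"az": 0}
    - {"gripper": 0.5,"tx": -0.9,"ty": 0,"tz": 0,"ax": 0,"ay": 0,"az": 0}
    - {"gripper": 0.5,"tx": -0.9,"ty": 0,"tz": 0,"ax": 0,"ay": 0,"az": 0}
    - {"gripper": 0.5,"tx": -0.9,"ty": 0,"tz": 0,"ax": 0,"ay": 0,"az": 0}
    - {"gripper": 0.5,"tx": -0.9,"ty": 0,"tz": 0,"ax": 0,"ay": 0,"az": 0}
    - {"gripper": 0.5,"tx": -0.9,"ty": 0,"tz": 0,"ax": 0,"ay": 0,"az": 0}
    - {"gripper": 0.5,"tx": -0.9,"ty": 0,"tz": 0,"ax": 0,"ay": 0,"az": 0}
    - {"gripper": 0.5,"tx": -0.5,"ty": 0,"tz": 0,"ax": 0,"ay": 0,"az": 0}
    - {"gripper": 0.5,"tx": -0.3,"ty": 0,"tz": 0,"ax": 0,"ay": 0,"az": 0}

```text
t: 34.88
eef_pos: [0.6598, -0.2554, 0.363]
ee_rot: [-0.687, 1.568, -0.164]
force: [0.2, 0.4, -1.6]
width: 0.0499
```

play_rows:
  steps:
    - {"gripper": 0.5,"tx": 0,"ty": 0,"tz": 0,"ax": -0.9,"ay": 0,"az": 0}
    - {"gripper": 0.5,"tx": 0,"ty": 0,"tz": 0,"ax": -0.91,"ay": 0,"az": 0}
    - {"gripper": 0.5,"tx": 0,"ty": 0,"tz": 0,"ax": -0.91,"ay": 0,"az": 0}
    - {"gripper": 0.5,"tx": 0,"ty": 0,"tz": 0,"ax": -0.91,"ay": 0,"az": 0}
    - {"gripper": 0.5,"tx": 0,"ty": 0,"tz": 0,"ax": -0.91,"ay": 0,"az": 0}
    - {"gripper": 0.5,"tx": 0,"ty": 0,"tz": 0,"ax": -0.91,"ay": 0,"az": 0}
    - {"gripper": 0.5,"tx": 0,"ty": 0,"tz": 0,"ax": -0.91,"ay": 0,"az": 0}
    - {"gripper": 0.5,"tx": 0,"ty": 0,"tz": 0,"ax": -0.91,"ay": 0,"az": 0}
    - {"gripper": 0.5,"tx": 0,"ty": 0,"tz": 0,"ax": -0.91,"ay": 0,"az": 0}
    - {"gripper": 0.5,"tx": 0,"ty": 0,"tz": 0,"ax": -0.91,"ay": 0,"az": 0}
    - {"gripper": 0.5,"tx": 0,"ty": 0,"tz": 0,"ax": -0.91,"ay": 0,"az": 0}
    - {"gripper": 0.5,"tx": 0,"ty": 0,"tz": 0,"ax": 0,"ay": 0,"az": 0}

```text
t: 35.88
eef_pos: [0.6594, -0.2552, 0.3592]
ee_rot: [1.265, 1.569, 2.839]
force: [0.3, 0.2, -1.7]
width: 0.0502
```

```bash
python3 - <<'E'
from h import *
plan([.565,.0426,.36],Rdown((0,1)))
im=optics.grab_frame("wrist"); save(im,"v_wrist")
E
```

```text
turn total [ 0.03  0.01 -0.02] shift after turn [-0.03  3.78 11.91] q [-0.09  0.44  0.03 -0.   -1.16 -1.47] pos [ 0.6594 -0.2552  0.3592] F [ 0.3  0.2 -1.7] w 0.0502 t 35.9
```

View pics/v_wrist.png

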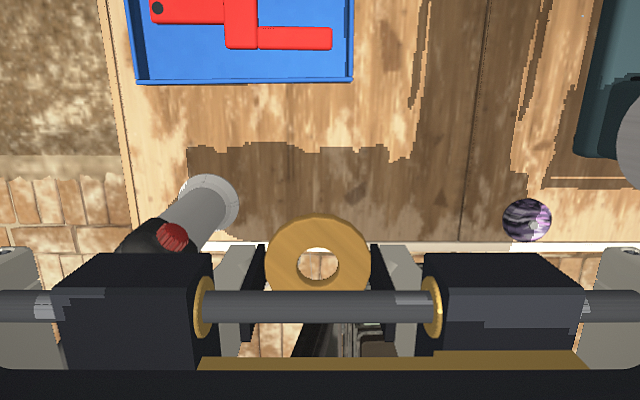

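Ring is held squarely. Back in x, then across to the spindle.

play_rows:
  steps:
    - {"gripper": 0.5,"tx": 0,"ty": 0.4,"tz": 0.1,"ax": 0,"ay": 0,"az": 0}
    - {"gripper": 0.5,"tx": 0,"ty": 0.7,"tz": 0.3,"ax": 0,"ay": 0,"az": 0}
    - {"gripper": 0.5,"tx": 0,"ty": 0.7,"tz": 0.5,"ax": 0,"ay": 0,"az": 0}
    - {"gripper": 0.5,"tx": 0,"ty": 0.7,"tz": 0.6,"ax": 0,"ay": 0,"az": 0}
    - {"gripper": 0.5,"tx": 0,"ty": 0.6,"tz": 0.7,"ax": 0,"ay": 0,"az": 0}
    - {"gripper": 0.5,"tx": 0,"ty": 0.4,"tz": 0.7,"ax": 0,"ay": 0,"az": 0}
    - {"gripper": 0.5,"tx": 0,"ty": 0.28,"tz": 0.8,"ax": 0,"ay": 0,"az": 0}
    - {"gripper": 0.5,"tx": 0,"ty": 0,"tz": 0.8,"ax": 0,"ay": 0,"az": 0}
    - {"gripper": 0.5,"tx": 0,"ty": 0,"tz": 0.8,"ax": 0,"ay": 0,"az": 0}
    - {"gripper": 0.5,"tx": 0,"ty": 0,"tz": 0.8,"ax": 0,"ay": 0,"az": 0}
    - {"gripper": 0.5,"tx": 0,"ty": 0,"tz": 0.8,"ax": 0,"ay": 0,"az": 0}
    - {"gripper": 0.5,"tx": 0,"ty": 0,"tz": 0.8,"ax": 0,"ay": 0,"az": 0}
    - {"gripper": 0.5,"tx": 0,"ty": 0,"tz": 0.8,"ax": 0,"ay": 0,"az": 0}
    - {"gripper": 0.5,"tx": 0,"ty": 0,"tz": 0.8,"ax": 0,"ay": 0,"az": 0}
    - {"gripper": 0.5,"tx": 0,"ty": 0,"tz": 0.8,"ax": 0,"ay": 0,"az": 0}
    - {"gripper": 0.5,"tx": 0,"ty": 0,"tz": 0.8,"ax": 0,"ay": 0,"az": 0}
    - {"gripper": 0.5,"tx": 0,"ty": 0,"tz": 0.6,"ax": 0,"ay": 0,"az": 0}
    - {"gripper": 0.5,"tx": 0,"ty": 0,"tz": 0.2,"ax": 0,"ay": 0,"az": 0}
    - {"gripper": 0.5,"tx": 0,"ty": 0,"tz": 0,"ax": 0,"ay": 0,"az": 0}
    - {"gripper": 0.5,"tx": 0,"ty": 0,"tz": 0,"ax": 0,"ay": 0,"az": 0}

```text
t: 37.6
eef_pos: [0.5653, 0.0371, 0.3602]
ee_rot: [1.946, 1.57, -2.769]
force: [0.3, 0.2, -1.9]
width: 0.0501
```

```bash
python3 - <<'E'
from h import *
plan([.5064,.0426,.29],Rdown((0,1)))
T=tcp(); a=np.linspace(0,2*np.pi,180,endpoint=False)
im=optics.grab_frame("wrist"); save(im,"w_wrist",(240,190,400,300),5)
for dx in (-.002,-.001,0,.001):
    f=lambda r,x: proj("wrist",np.c_[np.full(180,x),-dx+r*np.sin(a),r*np.cos(a)]@T[:3,:3].T+T[:3,3],T)
    print(dx,"outer",f(.026,.1725).min(0).round(1),f(.026,.1725).max(0).round(1),"bore",f(.01,.1725).min(0).round(1),"bot",f(.026,.1805).min(0).round(1))
E
```

```text
turn total [-0.02 -0.   -0.01] shift after turn [2.81 2.35 0.22] q [ 0.41  0.22 -0.29 -0.   -1.06 -1.98] pos [0.5653 0.0371 0.3602] F [ 0.3  0.2 -1.9] w 0.0501 t 37.6
-0.002 outer [259.7 211.4] [369.7 310.8] bore [293.6 244. ] bot [262.2 205.9]
-0.001 outer [259.8 213.5] [369.6 312.5] bore [293.6 245.9] bot [262.2 207.9]
0 outer [259.9 215.6] [369.6 314.3] bore [293.7 247.9] bot [262.3 209.9]
0.001 outer [260.  217.6] [369.5 316. ] bore [293.7 249.9] bot [262.4 211.9]
```

View pics/w_wrist.png

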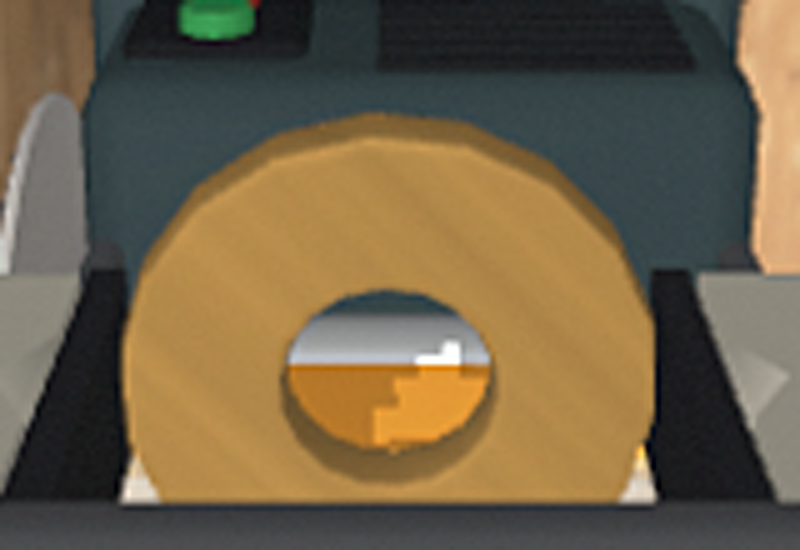

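play_rows:
  steps:
    - {"gripper": 0.5,"tx": 0,"ty": 0.4,"tz": 0.21,"ax": 0,"ay": 0,"az": 0}
    - {"gripper": 0.5,"tx": 0,"ty": 0.7,"tz": 0,"ax": 0,"ay": 0,"az": 0}
    - {"gripper": 0.5,"tx": 0,"ty": 0.7,"tz": 0,"ax": 0,"ay": 0,"az": 0}
    - {"gripper": 0.5,"tx": 0.2,"ty": 0.59,"tz": 0,"ax": 0,"ay": 0,"az": 0}
    - {"gripper": 0.5,"tx": 0.7,"ty": 0,"tz": 0,"ax": 0,"ay": 0,"az": 0}
    - {"gripper": 0.5,"tx": 0.8,"ty": 0,"tz": 0,"ax": 0,"ay": 0,"az": 0}
    - {"gripper": 0.5,"tx": 0.7,"ty": 0,"tz": 0,"ax": 0,"ay": 0,"az": 0}
    - {"gripper": 0.5,"tx": 0.4,"ty": 0,"tz": 0,"ax": 0,"ay": 0,"az": 0}
    - {"gripper": 0.5,"tx": 0,"ty": 0,"tz": 0,"ax": 0,"ay": 0,"az": 0}
    - {"gripper": 0.5,"tx": 0,"ty": 0,"tz": 0,"ax": 0,"ay": 0,"az": 0}

```text
t: 38.48
eef_pos: [0.5056, 0.0423, 0.2905]
ee_rot: [2.311, 1.57, -2.403]
force: [0.6, 0.4, -1.5]
width: 0.0503
```

```bash
python3 - <<'E'
from h import *
plan([.5055,.0424,.2475],Rdown((0,1)))
im=optics.grab_frame("side"); save(im,"x_side",(250,120,350,220),5)
im=optics.grab_frame("scene"); save(im,"x_scene",(240,190,340,290),5)
E
```

```text
turn total [-0.01 -0.01 -0.01] shift after turn [1.72 0.   0.01] q [ 0.47  0.19 -0.51  0.   -0.87 -2.04] pos [0.5056 0.0423 0.2905] F [ 0.6  0.4 -1.5] w 0.0503 t 38.5
```

View pics/x_side.png

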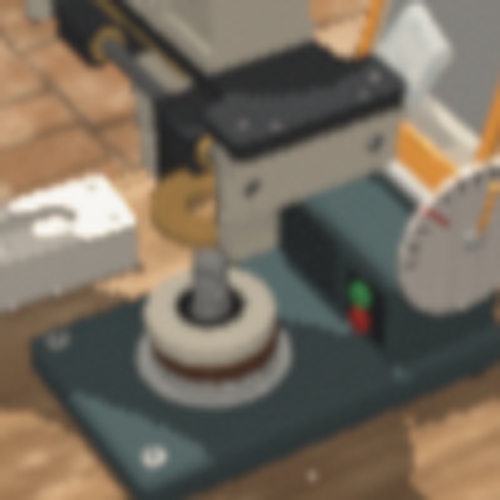

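View pics/x_scene.png

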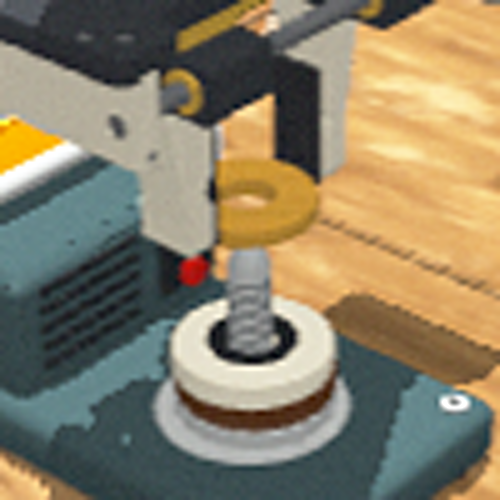

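Aligned in both views. Going down over the tip.

play_rows:
  steps:
    - {"gripper": 0.5,"tx": 0.2,"ty": 0,"tz": 0,"ax": 0,"ay": 0,"az": 0}
    - {"gripper": 0.5,"tx": 0.2,"ty": 0,"tz": 0,"ax": 0,"ay": 0,"az": 0}
    - {"gripper": 0.5,"tx": 0.2,"ty": 0,"tz": 0,"ax": 0,"ay": 0,"az": 0}
    - {"gripper": 0.5,"tx": 0.2,"ty": 0,"tz": 0,"ax": 0,"ay": 0,"az": 0}
    - {"gripper": 0.5,"tx": 0.2,"ty": 0,"tz": 0,"ax": 0,"ay": 0,"az": 0}
    - {"gripper": 0.5,"tx": 0.1,"ty": 0,"tz": 0,"ax": 0,"ay": 0,"az": 0}
    - {"gripper": 0.5,"tx": 0,"ty": 0,"tz": 0,"ax": 0,"ay": 0,"az": 0}
    - {"gripper": 0.5,"tx": 0,"ty": 0,"tz": 0,"ax": 0,"ay": 0,"az": 0}

```text
t: 39.25
eef_pos: [0.5057, 0.0426, 0.2627]
ee_rot: [2.19, 1.57, -2.523]
force: [-1.0, -0.1, -0.5]
width: 0.0497
```

```bash
python3 - <<'E'
from h import *
plan([.5055,.0424,.2405],Rdown((0,1)))
im=optics.grab_frame("wrist"); save(im,"y_wrist",(240,190,400,300),4)
E
```

```text
turn total [-0.01 -0.   -0.  ] shift after turn [ 0.89  0.01 -0.01] q [ 0.47  0.23 -0.54  0.   -0.8  -2.04] pos [0.5057 0.0426 0.2627] F [-1.  -0.1 -0.5] w 0.0497 t 39.2
```

View pics/y_wrist.png

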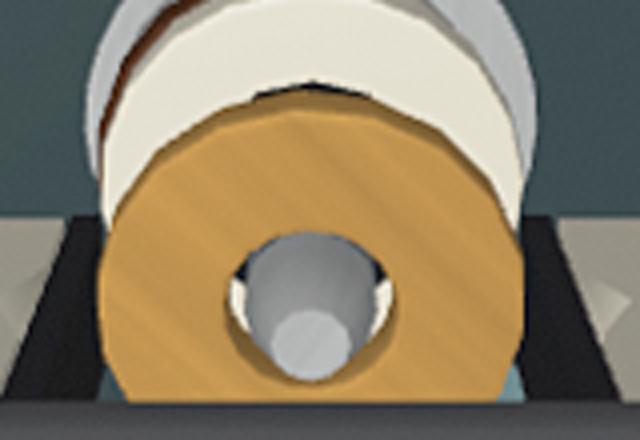

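Through the bore and centred. Lower and release.

play_rows:
  steps:
    - {"gripper": 0.5,"tx": 0.25,"ty": 0,"tz": 0,"ax": 0,"ay": 0,"az": 0}
    - {"gripper": 0.5,"tx": 0.25,"ty": 0,"tz": 0,"ax": 0,"ay": 0,"az": 0}
    - {"gripper": 0.5,"tx": 0.25,"ty": 0,"tz": 0,"ax": 0,"ay": 0,"az": 0}
    - {"gripper": 0.5,"tx": 0.14,"ty": 0,"tz": 0,"ax": 0,"ay": 0,"az": 0}
    - {"gripper": 0.5,"tx": 0.03,"ty": 0,"tz": 0,"ax": 0,"ay": 0,"az": 0}
    - {"gripper": 0.5,"tx": 0,"ty": 0,"tz": 0,"ax": 0,"ay": 0,"az": 0}
    - {"gripper": 0.5,"tx": 0,"ty": 0,"tz": 0,"ax": 0,"ay": 0,"az": 0}

```text
t: 39.88
eef_pos: [0.5057, 0.0426, 0.2399]
ee_rot: [2.477, 1.571, -2.236]
force: [0.8, -0.0, -1.3]
width: 0.0503
```

play_rows:
  steps:
    - {"gripper": 0.85,"tx": 0,"ty": 0,"tz": 0,"ax": 0,"ay": 0,"az": 0}
    - {"gripper": 0.85,"tx": 0,"ty": 0,"tz": 0,"ax": 0,"ay": 0,"az": 0}
    - {"gripper": 0.85,"tx": 0,"ty": 0,"tz": 0,"ax": 0,"ay": 0,"az": 0}
    - {"gripper": 0.85,"tx": 0,"ty": 0,"tz": 0,"ax": 0,"ay": 0,"az": 0}
    - {"gripper": 0.85,"tx": -0.2,"ty": 0,"tz": 0,"ax": 0,"ay": 0,"az": 0}
    - {"gripper": 0.85,"tx": -0.5,"ty": 0,"tz": 0,"ax": 0,"ay": 0,"az": 0}
    - {"gripper": 0.85,"tx": -0.8,"ty": 0,"tz": 0,"ax": 0,"ay": 0,"az": 0}
    - {"gripper": 0.85,"tx": -0.9,"ty": 0,"tz": 0,"ax": 0,"ay": 0,"az": 0}
    - {"gripper": 0.85,"tx": -0.9,"ty": 0,"tz": 0,"ax": 0,"ay": 0,"az": 0}
    - {"gripper": 0.85,"tx": -0.9,"ty": 0,"tz": 0,"ax": 0,"ay": 0,"az": 0}
    - {"gripper": 0.85,"tx": 0,"ty": 0,"tz": 0,"ax": 0,"ay": 0,"az": 0}
    - {"gripper": 0.85,"tx": 0,"ty": 0,"tz": 0,"ax": 0,"ay": 0,"az": 0}

```text
t: 40.88
eef_pos: [0.5059, 0.0427, 0.3467]
ee_rot: [-1.119, 1.567, 0.451]
force: [-0.4, -0.7, -1.0]
width: 0.0742
```

```bash
python3 - <<'E'
from h import *
im=optics.grab_frame("scene"); save(im,"z_scene",(230,180,390,300),5)
for n in ("side","scene"): fitcyl("clamp_cap_mid",n,.025,0,.02,[.4155,-.0585])
plan([.4155,-.0587,.34],Rdown((0,1)))
plan([.4155,-.0587,.34],Rdown((-1,1)))
E
```

```text
clamp_cap_mid side [(0.75, [0.4148, -0.0586], 0.49, [268, 230, 291, 250])]
clamp_cap_mid scene [(0.8, [0.4146, -0.0582], 0.88, [346, 261, 374, 284])]
turn total [-0.01 -0.01 -0.02] shift after turn [ 0.16  3.6  -4.05] q [ 0.47  0.13 -0.44 -0.   -1.   -2.04] pos [0.5054 0.0425 0.344 ] F [-0.5 -1.2 -0. ] w 0.0744 t 41.1
turn total [-7.51  0.   -0.02] shift after turn [ 0.16  5.4  -0.32] q [ 0.47  0.13 -0.44 -0.   -1.   -2.04] pos [0.5054 0.0425 0.344 ] F [-0.5 -1.2 -0. ] w 0.0744 t 41.1
```

View pics/z_scene.png

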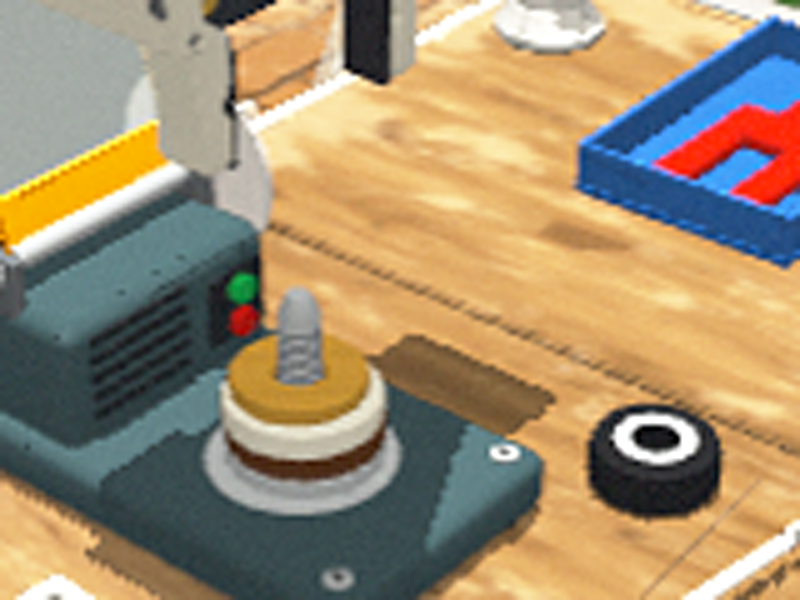

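Ring is seated. I need the screwdriver tip position next to the cap at (.415,-.058).

```bash
python3 - <<'E'
from h import *
for c,r in ((392,287),(380,293)): print(onplane("scene",c,r,.006).round(3))
im=optics.grab_frame("side"); save(im,"aa_side",(190,170,340,290),5)
im=optics.grab_frame("scene"); save(im,"aa_scene",(320,240,420,320),6)
E
```

```text
[ 0.345 -0.059  0.006]
[ 0.353 -0.031  0.006]
```

View pics/aa_side.png

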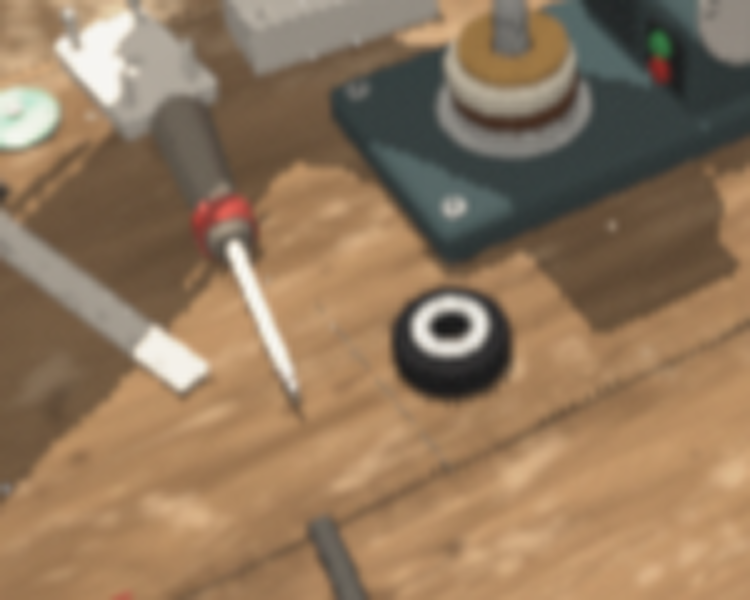

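View pics/aa_scene.png

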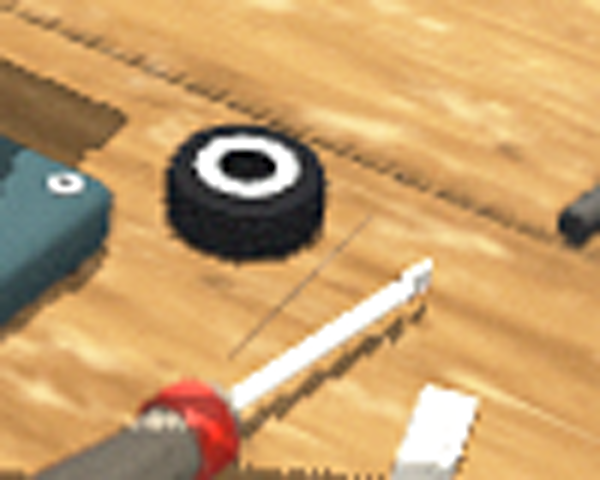

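play_rows:
  steps:
    - {"gripper": 0.75,"tx": 0,"ty": 0.4,"tz": -0.45,"ax": 0,"ay": 0,"az": 0}
    - {"gripper": 0.75,"tx": 0,"ty": 0.65,"tz": -0.72,"ax": 0,"ay": 0,"az": 0}
    - {"gripper": 0.75,"tx": 0,"ty": 0.65,"tz": -0.72,"ax": 0,"ay": 0,"az": 0}
    - {"gripper": 0.75,"tx": 0,"ty": 0.65,"tz": -0.72,"ax": 0,"ay": 0,"az": 0}
    - {"gripper": 0.75,"tx": 0,"ty": 0.65,"tz": -0.72,"ax": 0,"ay": 0,"az": 0}
    - {"gripper": 0.75,"tx": 0,"ty": 0.62,"tz": -0.7,"ax": 0,"ay": 0,"az": 0}
    - {"gripper": 0.75,"tx": 0.8,"ty": 0,"tz": 0,"ax": 0,"ay": 0,"az": 0}
    - {"gripper": 0.75,"tx": 0.8,"ty": 0,"tz": 0,"ax": 0,"ay": 0,"az": 0}
    - {"gripper": 0.75,"tx": 0.8,"ty": 0,"tz": 0,"ax": 0,"ay": 0,"az": 0}
    - {"gripper": 0.75,"tx": 0.8,"ty": 0,"tz": 0,"ax": 0,"ay": 0,"az": 0}
    - {"gripper": 0.75,"tx": 0.6,"ty": 0,"tz": 0,"ax": 0,"ay": 0,"az": 0}
    - {"gripper": 0.75,"tx": 0.3,"ty": 0,"tz": 0,"ax": 0,"ay": 0,"az": 0}
    - {"gripper": 0.75,"tx": 0,"ty": 0,"tz": 0,"ax": 0,"ay": 0,"az": 0}
    - {"gripper": 0.75,"tx": 0,"ty": 0,"tz": 0,"ax": 0,"ay": 0,"az": 0}

```text
t: 42.4
eef_pos: [0.4151, -0.0582, 0.2425]
ee_rot: [2.088, 1.57, -2.625]
force: [0.5, 0.5, 0.7]
width: 0.0656
```

```bash
python3 - <<'E'
from h import *
plan([.4148,-.0584,.183],Rdown((0,1)))
im=optics.grab_frame("wrist"); save(im,"bb_wrist")
T=tcp();a=np.linspace(0,2*np.pi,180,endpoint=False)
for x in (.411,.413,.415,.417):
  P=lambda r,z: proj("wrist",np.c_[x+r*np.cos(a),-.0584+r*np.sin(a),np.full(180,z)],T)
  print(x,P(.025,.02).min(0).round(1),P(.025,.02).max(0).round(1),"bore",P(.01,.02).min(0).round(1),P(.01,.02).max(0).round(1))
E
```

```text
turn total [-0.01 -0.   -0.01] shift after turn [ 2.38  0.01 -0.01] q [ 0.34  0.12 -0.75  0.   -0.7  -1.91] pos [ 0.4151 -0.0582  0.2425] F [0.5 0.5 0.7] w 0.0656 t 42.4
0.411 [273.4 180.8] [356.  258.4] bore [298.2 205.2] [331.2 236.2]
0.413 [273.5 184.2] [355.9 261.3] bore [298.2 208.4] [331.2 239.2]
0.415 [273.6 187.5] [355.8 264.1] bore [298.3 211.6] [331.1 242.2]
0.417 [273.7 190.7] [355.7 267. ] bore [298.3 214.7] [331.1 245.2]
```

View pics/bb_wrist.png

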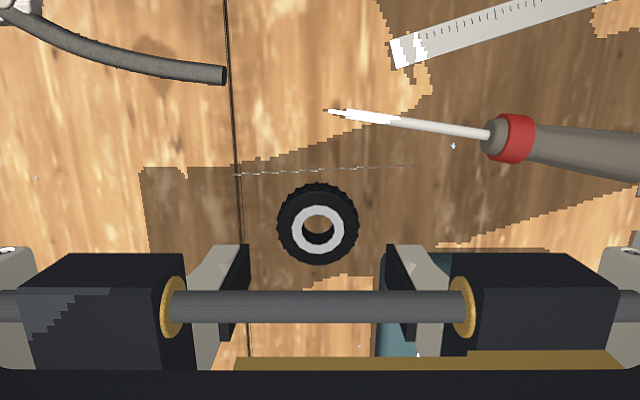

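Cap is centred between the fingers (cols 277–359, matching x≈.415). Descend and grip.

play_rows:
  steps:
    - {"gripper": 0.75,"tx": 0.6,"ty": 0,"tz": 0,"ax": 0,"ay": 0,"az": 0}
    - {"gripper": 0.75,"tx": 0.7,"ty": 0,"tz": 0,"ax": 0,"ay": 0,"az": 0}
    - {"gripper": 0.75,"tx": 0.6,"ty": 0,"tz": 0,"ax": 0,"ay": 0,"az": 0}
    - {"gripper": 0.75,"tx": 0.35,"ty": 0,"tz": 0,"ax": 0,"ay": 0,"az": 0}
    - {"gripper": 0.75,"tx": 0.1,"ty": 0,"tz": 0,"ax": 0,"ay": 0,"az": 0}
    - {"gripper": 0.75,"tx": 0,"ty": 0,"tz": 0,"ax": 0,"ay": 0,"az": 0}
    - {"gripper": 0.45,"tx": 0,"ty": 0,"tz": 0,"ax": 0,"ay": 0,"az": 0}
    - {"gripper": 0.45,"tx": 0,"ty": 0,"tz": 0,"ax": 0,"ay": 0,"az": 0}
    - {"gripper": 0.45,"tx": 0,"ty": 0,"tz": 0,"ax": 0,"ay": 0,"az": 0}
    - {"gripper": 0.45,"tx": 0,"ty": 0,"tz": 0,"ax": 0,"ay": 0,"az": 0}
    - {"gripper": 0.45,"tx": 0,"ty": 0,"tz": 0,"ax": 0,"ay": 0,"az": 0}
  newtons: 35

```text
t: 43.37
eef_pos: [0.4155, -0.058, 0.1844]
ee_rot: [-1.316, 1.569, 0.254]
force: [-1.3, 0.6, 7.8]
width: 0.0491
```

play_rows:
  steps:
    - {"gripper": 0.45,"tx": -0.3,"ty": 0,"tz": 0,"ax": 0,"ay": 0,"az": 0}
    - {"gripper": 0.45,"tx": -0.7,"ty": 0,"tz": 0,"ax": 0,"ay": 0,"az": 0}
    - {"gripper": 0.45,"tx": -0.9,"ty": 0,"tz": 0,"ax": 0,"ay": 0,"az": 0}
    - {"gripper": 0.45,"tx": -0.9,"ty": 0,"tz": 0,"ax": 0,"ay": 0,"az": 0}
    - {"gripper": 0.45,"tx": -0.9,"ty": 0,"tz": 0,"ax": 0,"ay": 0,"az": 0}
    - {"gripper": 0.45,"tx": -0.8,"ty": 0,"tz": 0,"ax": 0,"ay": 0,"az": 0}
    - {"gripper": 0.45,"tx": -0.4,"ty": 0,"tz": 0,"ax": 0,"ay": 0,"az": 0}
    - {"gripper": 0.45,"tx": 0,"ty": 0,"tz": 0,"ax": 0,"ay": 0,"az": 0}
    - {"gripper": 0.45,"tx": 0,"ty": 0,"tz": 0,"ax": 0,"ay": 0,"az": 0}

```text
t: 44.12
eef_pos: [0.4148, -0.0582, 0.3067]
ee_rot: [-1.062, 1.569, 0.508]
force: [0.5, -0.2, -0.4]
width: 0.0494
```

```bash
python3 - <<'E'
from h import *
plan([.5055,.0425,.31],Rdown((0,1)))
T=tcp(); a=np.linspace(0,2*np.pi,180,endpoint=False)
im=optics.grab_frame("wrist"); save(im,"cc_wrist",(240,180,400,300),5)
for dx in (-.002,-.001,0,.001):
    f=lambda r,x: proj("wrist",np.c_[np.full(180,x),-dx+r*np.sin(a),r*np.cos(a)]@T[:3,:3].T+T[:3,3],T)
    print(dx,"outer",f(.025,.164).min(0).round(1),f(.025,.164).max(0).round(1),"bore",f(.01,.164).min(0).round(1),f(.01,.164).max(0).round(1))
E
```

```text
turn total [-0.01  0.01  0.01] shift after turn [-0.13 -3.63  4.03] q [ 0.34  0.02 -0.66 -0.   -0.88 -1.91] pos [ 0.4148 -0.0582  0.3067] F [ 0.5 -0.2 -0.4] w 0.0494 t 44.1
-0.002 outer [259. 220.] [370.2 319.6] bore [292.4 251.9] [336.8 291.7]
-0.001 outer [259.2 222.2] [370.1 321.4] bore [292.5 254. ] [336.8 293.6]
0 outer [259.3 224.4] [370.  323.2] bore [292.5 256. ] [336.8 295.5]
0.001 outer [259.4 226.6] [369.9 325. ] bore [292.5 258.1] [336.7 297.4]
```

View pics/cc_wrist.png

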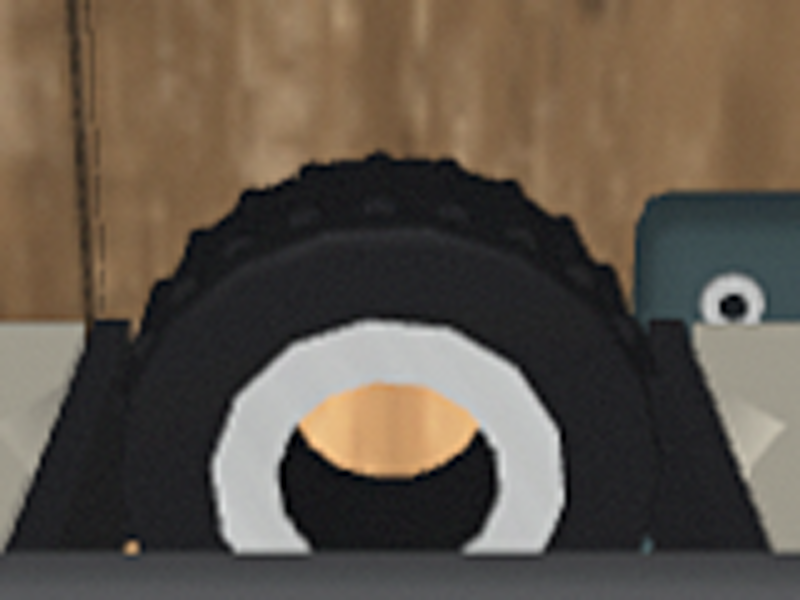

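play_rows:
  steps:
    - {"gripper": 0.45,"tx": -0.15,"ty": -0.4,"tz": 0.45,"ax": 0,"ay": 0,"az": 0}
    - {"gripper": 0.45,"tx": 0,"ty": -0.65,"tz": 0.72,"ax": 0,"ay": 0,"az": 0}
    - {"gripper": 0.45,"tx": 0,"ty": -0.65,"tz": 0.72,"ax": 0,"ay": 0,"az": 0}
    - {"gripper": 0.45,"tx": 0,"ty": -0.65,"tz": 0.72,"ax": 0,"ay": 0,"az": 0}
    - {"gripper": 0.45,"tx": 0,"ty": -0.65,"tz": 0.72,"ax": 0,"ay": 0,"az": 0}
    - {"gripper": 0.45,"tx": 0,"ty": -0.43,"tz": 0.5,"ax": 0,"ay": 0,"az": 0}
    - {"gripper": 0.45,"tx": 0,"ty": -0.2,"tz": 0.2,"ax": 0,"ay": 0,"az": 0}
    - {"gripper": 0.45,"tx": 0,"ty": 0,"tz": 0,"ax": 0,"ay": 0,"az": 0}
    - {"gripper": 0.45,"tx": 0,"ty": 0,"tz": 0,"ax": 0,"ay": 0,"az": 0}
    - {"gripper": 0.45,"tx": 0,"ty": 0,"tz": 0,"ax": 0,"ay": 0,"az": 0}

```text
t: 45.0
eef_pos: [0.5051, 0.0419, 0.3095]
ee_rot: [1.885, 1.569, -2.829]
force: [-0.2, -0.7, -1.3]
width: 0.0494
```

```bash
python3 - <<'E'
from h import *
plan([.5055,.0425,.29],Rdown((0,1)))
im=optics.grab_frame("scene"); save(im,"dd_scene",(240,190,340,290),5)
im=optics.grab_frame("wrist"); save(im,"dd_wrist",(240,180,400,300),4)
E
```

```text
turn total [-0.01 -0.   -0.01] shift after turn [ 0.78 -0.02  0.02] q [ 0.47  0.17 -0.48 -0.   -0.92 -2.04] pos [0.5051 0.0419 0.3095] F [-0.2 -0.7 -1.3] w 0.0494 t 45.0
```

View pics/dd_scene.png

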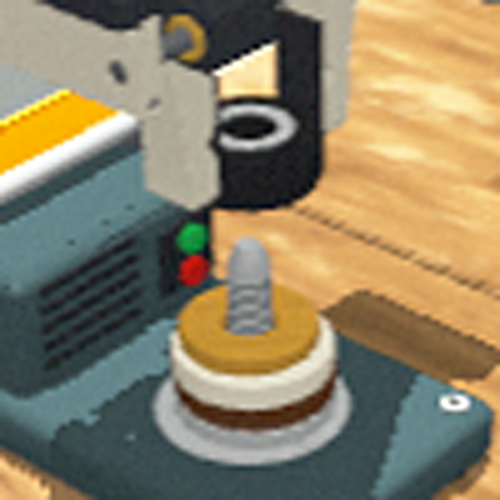

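View pics/dd_wrist.png

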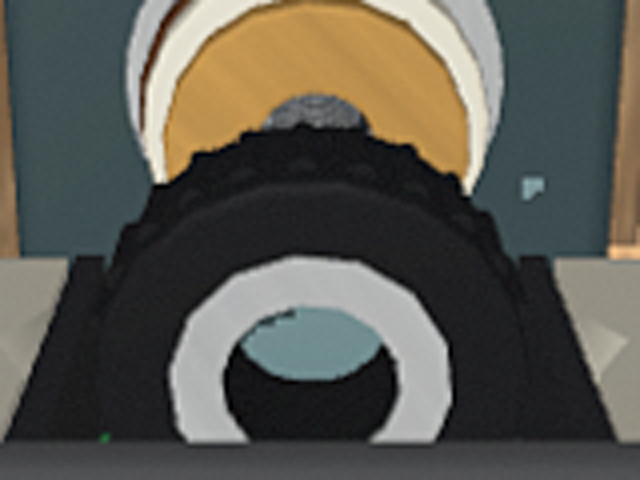

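Aligned (spindle 317, bore 313–316 in the crop). Lowering onto the spindle.

play_rows:
  steps:
    - {"gripper": 0.45,"tx": 0.4,"ty": -0.02,"tz": 0.02,"ax": 0,"ay": 0,"az": 0}
    - {"gripper": 0.45,"tx": 0.4,"ty": 0,"tz": 0,"ax": 0,"ay": 0,"az": 0}
    - {"gripper": 0.45,"tx": 0.2,"ty": 0,"tz": 0,"ax": 0,"ay": 0,"az": 0}
    - {"gripper": 0.45,"tx": 0.2,"ty": 0,"tz": 0,"ax": 0,"ay": 0,"az": 0}
    - {"gripper": 0.45,"tx": 0.2,"ty": 0,"tz": 0,"ax": 0,"ay": 0,"az": 0}
    - {"gripper": 0.45,"tx": 0.2,"ty": 0,"tz": 0,"ax": 0,"ay": 0,"az": 0}
    - {"gripper": 0.45,"tx": 0.15,"ty": 0,"tz": 0,"ax": 0,"ay": 0,"az": 0}
    - {"gripper": 0.45,"tx": 0,"ty": 0,"tz": 0,"ax": 0,"ay": 0,"az": 0}
    - {"gripper": 0.45,"tx": 0,"ty": 0,"tz": 0,"ax": 0,"ay": 0,"az": 0}

```text
t: 45.85
eef_pos: [0.5064, 0.0431, 0.266]
ee_rot: [2.174, 1.57, -2.539]
force: [-0.0, 0.7, -0.6]
width: 0.0496
```

```bash
python3 - <<'E'
from h import *
plan([.5055,.0425,.25],Rdown((0,1)))
im=optics.grab_frame("wrist"); save(im,"ee_wrist",(240,180,400,300),4)
E
```

```text
turn total [-0.01 -0.   -0.  ] shift after turn [ 0.64  0.04 -0.02] q [ 0.47  0.23 -0.53  0.   -0.81 -2.04] pos [0.5064 0.0431 0.266 ] F [-0.   0.7 -0.6] w 0.0496 t 45.9
```

View pics/ee_wrist.png

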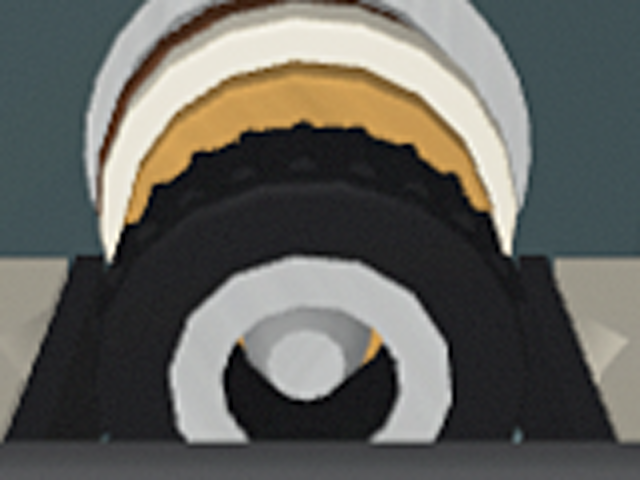

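play_rows:
  steps:
    - {"gripper": 0.45,"tx": 0.2,"ty": 0,"tz": 0,"ax": 0,"ay": 0,"az": 0}
    - {"gripper": 0.45,"tx": 0.2,"ty": 0,"tz": 0,"ax": 0,"ay": 0,"az": 0}
    - {"gripper": 0.45,"tx": 0.15,"ty": 0,"tz": 0,"ax": 0,"ay": 0,"az": 0}
    - {"gripper": 0.45,"tx": 0.05,"ty": 0,"tz": 0,"ax": 0,"ay": 0,"az": 0}
    - {"gripper": 0.45,"tx": 0,"ty": 0,"tz": 0,"ax": 0,"ay": 0,"az": 0}
    - {"gripper": 0.45,"tx": 0,"ty": 0,"tz": 0,"ax": 0,"ay": 0,"az": 0}

```text
t: 46.4
eef_pos: [0.5064, 0.0431, 0.2511]
ee_rot: [2.478, 1.571, -2.235]
force: [0.5, -0.2, -0.7]
width: 0.0494
```

play_rows:
  steps:
    - {"gripper": 0.45,"tx": 0.06,"ty": 0,"tz": 0,"ax": 0,"ay": 0,"az": 0}
    - {"gripper": 0.45,"tx": 0,"ty": 0,"tz": 0,"ax": 0,"ay": 0,"az": 0}
    - {"gripper": 0.45,"tx": 0,"ty": 0,"tz": 0,"ax": 0,"ay": 0,"az": 0}

```text
t: 46.65
eef_pos: [0.5065, 0.0431, 0.2504]
ee_rot: [-1.436, 1.57, 0.135]
force: [-2.9, -0.9, 6.3]
width: 0.049
```

Cap is seated (6 N contact). Release, rise, and turn the jaws across the guard bar.

play_rows:
  steps:
    - {"gripper": 0.8,"tx": 0,"ty": 0,"tz": 0,"ax": 0,"ay": 0,"az": 0}
    - {"gripper": 0.8,"tx": 0,"ty": 0,"tz": 0,"ax": 0,"ay": 0,"az": 0}
    - {"gripper": 0.8,"tx": 0,"ty": 0,"tz": 0,"ax": 0,"ay": 0,"az": 0}
    - {"gripper": 0.8,"tx": 0,"ty": 0,"tz": 0,"ax": 0,"ay": 0,"az": 0}
    - {"gripper": 0.8,"tx": -0.2,"ty": 0,"tz": 0,"ax": 0,"ay": 0,"az": 0}
    - {"gripper": 0.8,"tx": -0.5,"ty": 0,"tz": 0,"ax": 0,"ay": 0,"az": 0}
    - {"gripper": 0.8,"tx": -0.8,"ty": 0,"tz": 0,"ax": 0,"ay": 0,"az": 0}
    - {"gripper": 0.8,"tx": -0.9,"ty": 0,"tz": 0,"ax": 0,"ay": 0,"az": 0}
    - {"gripper": 0.8,"tx": -0.9,"ty": 0,"tz": 0,"ax": 0,"ay": 0,"az": 0}
    - {"gripper": 0.8,"tx": -0.9,"ty": 0.4,"tz": 0,"ax": 0,"ay": 0,"az": 0}
    - {"gripper": 0.8,"tx": -0.9,"ty": 0.6,"tz": 0,"ax": 0,"ay": 0,"az": 0}
    - {"gripper": 0.8,"tx": -0.9,"ty": 0.6,"tz": 0,"ax": 0,"ay": 0,"az": 0}
    - {"gripper": 0.8,"tx": -0.9,"ty": 0,"tz": 0,"ax": 0,"ay": 0,"az": 0}

```text
t: 47.73
eef_pos: [0.4641, 0.0425, 0.4237]
ee_rot: [0.297, 1.57, 1.866]
force: [0.2, 0.8, -1.0]
width: 0.0702
```

play_rows:
  steps:
    - {"gripper": 0.5,"tx": -0.1,"ty": 0,"tz": 0,"ax": -1,"ay": 0,"az": 0}
    - {"gripper": 0.5,"tx": -0.1,"ty": 0,"tz": 0,"ax": -1,"ay": 0,"az": 0}
    - {"gripper": 0.5,"tx": -0.1,"ty": 0,"tz": 0,"ax": -1,"ay": 0,"az": 0}
    - {"gripper": 0.5,"tx": -0.1,"ty": 0,"tz": 0,"ax": -1,"ay": 0,"az": 0}
    - {"gripper": 0.5,"tx": -0.1,"ty": 0,"tz": 0,"ax": -1,"ay": 0,"az": 0}
    - {"gripper": 0.5,"tx": -0.1,"ty": 0,"tz": 0,"ax": -1,"ay": 0,"az": 0}
    - {"gripper": 0.5,"tx": -0.1,"ty": 0,"tz": 0,"ax": -1,"ay": 0,"az": 0}
    - {"gripper": 0.5,"tx": -0.1,"ty": 0,"tz": 0,"ax": -1,"ay": 0,"az": 0}
    - {"gripper": 0.5,"tx": -0.1,"ty": 0,"tz": 0,"ax": -1,"ay": 0,"az": 0}
    - {"gripper": 0.5,"tx": -0.1,"ty": 0,"tz": 0,"ax": -1,"ay": 0,"az": 0}
    - {"gripper": 0.5,"tx": -0.1,"ty": 0,"tz": 0,"ax": -1,"ay": 0,"az": 0}
    - {"gripper": 0.5,"tx": -0.1,"ty": 0,"tz": 0,"ax": -1,"ay": 0,"az": 0}
    - {"gripper": 0.5,"tx": 0,"ty": 0,"tz": 0,"ax": -1,"ay": 0,"az": 0}
    - {"gripper": 0.5,"tx": 0,"ty": 0,"tz": 0,"ax": -1,"ay": 0,"az": 0}
    - {"gripper": 0.5,"tx": 0,"ty": 0,"tz": 0,"ax": -1,"ay": 0,"az": 0}
    - {"gripper": 0.5,"tx": 0,"ty": 0,"tz": 0,"ax": 0,"ay": 0,"az": 0}

```text
t: 49.07
eef_pos: [0.4663, 0.043, 0.4525]
ee_rot: [-2.686, 1.571, 0.459]
force: [0.4, -0.5, -0.7]
width: 0.0437
```

```bash
python3 - <<'E'
from h import *
plan([.66,.0425,.46],Rdown((-1,0)))
im=optics.grab_frame("scene"); save(im,"ff_scene",(180,100,380,300),3)
im=optics.grab_frame("side"); save(im,"ff_side",(240,60,440,220),4)
for q in ("guard_bar","guard_hinge"): print(pp(q,"scene"),pp(q,"side"))
E
```

```text
turn total [ 0.04 -0.    0.  ] shift after turn [-0.3   0.02 -7.75] q [ 0.51 -0.02 -0.35  0.   -1.25 -0.51] pos [0.4663 0.043  0.4525] F [ 0.4 -0.5 -0.7] w 0.0437 t 49.1
[(0.71, [137.8, 227.1]), (0.29, [212.3, 386.1])] [(0.66, [90.1, 352.5]), (0.38, [184.7, 293.1])]
[(0.77, [219.4, 248.7]), (0.43, [209.1, 385.4]), (0.31, [250.5, 288.0])] [(0.75, [158.1, 330.2])]
```

View pics/ff_scene.png

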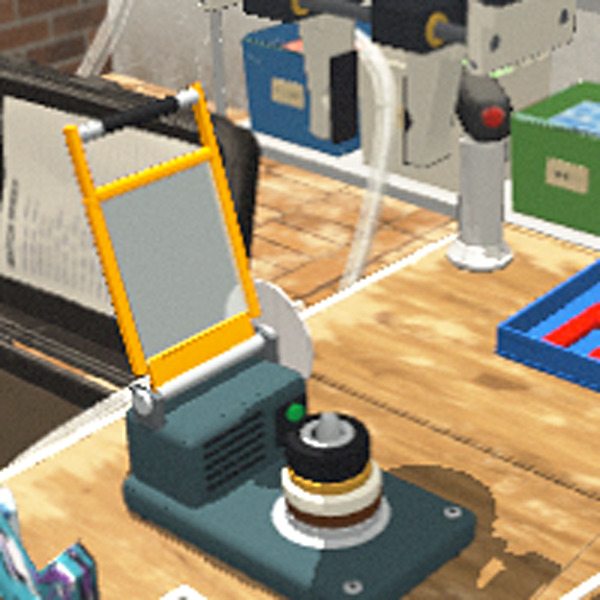

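View pics/ff_side.png

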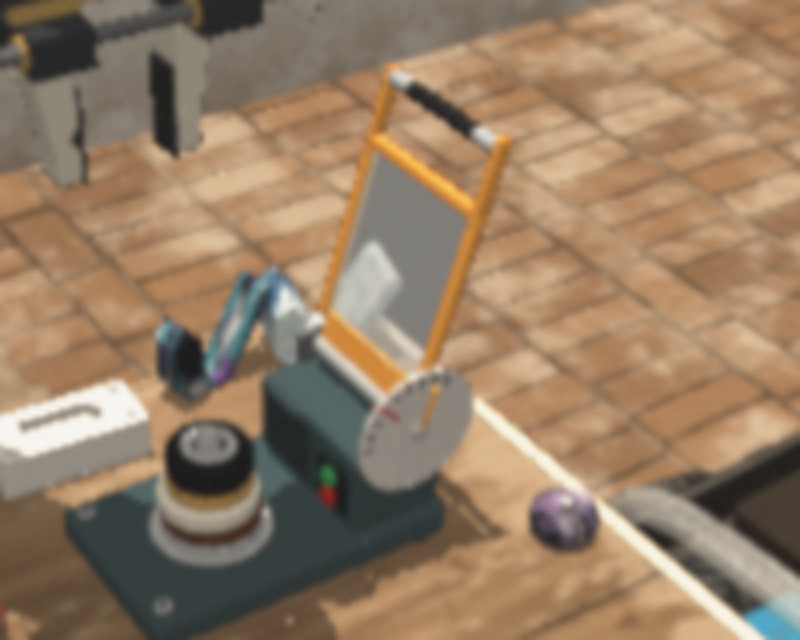

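```bash
python3 - <<'E'
from h import *
for n,a,b in (("mid",(226,137.7),(351.3,88)),("+y",(209.3,142.7),(340,80)),("-y",(243.3,132.3),(362.5,95)),("hinge",(248,221),(330.2,157.5))):
    x,r=tri([("scene",*a,None),("side",*b,None)]); print(n,x.round(4),np.round(r,1))
h=np.array([.6103,.0428,.092])
for th in (1.75,1.8,1.85,1.9,1.95): 
    p=h+[-.165*np.cos(th),0,.165*np.sin(th)]; print(th,p.round(4),proj("scene",p).round(1),proj("side",p).round(1))
E
```

```text
mid [0.6555 0.0391 0.2504] [0.1 0.1]
+y [0.6541 0.0787 0.2524] [0.1 0. ]
-y [ 0.6537 -0.0012  0.2515] [0.6 0.6]
hinge [0.6096 0.0381 0.0898] [2.2 1.8]
1.75 [0.6397 0.0428 0.2544] [[230.2 138. ]] [[344.4  87.3]]
1.8 [0.6478 0.0428 0.2527] [[227.2 138. ]] [[347.4  87.1]]
1.85 [0.6558 0.0428 0.2506] [[224.4 138.1]] [[350.4  87.1]]
1.9 [0.6636 0.0428 0.2481] [[221.6 138.5]] [[353.3  87.3]]
1.95 [0.6714 0.0428 0.2453] [[218.9 139.1]] [[356.   87.6]]
```

play_rows:
  steps:
    - {"gripper": 0.5,"tx": -0.5,"ty": 0,"tz": -0.4,"ax": 0,"ay": 0,"az": 0}
    - {"gripper": 0.5,"tx": -0.5,"ty": 0,"tz": -0.8,"ax": 0,"ay": 0,"az": 0}
    - {"gripper": 0.5,"tx": -0.1,"ty": 0,"tz": -0.8,"ax": 0,"ay": 0,"az": 0}
    - {"gripper": 0.5,"tx": 0,"ty": 0,"tz": -0.8,"ax": 0,"ay": 0,"az": 0}
    - {"gripper": 0.5,"tx": 0,"ty": 0,"tz": -0.8,"ax": 0,"ay": 0,"az": 0}
    - {"gripper": 0.5,"tx": 0,"ty": 0,"tz": -0.8,"ax": 0,"ay": 0,"az": 0}
    - {"gripper": 0.5,"tx": 0,"ty": 0,"tz": -0.8,"ax": 0,"ay": 0,"az": 0}
    - {"gripper": 0.5,"tx": 0,"ty": 0,"tz": -0.8,"ax": 0,"ay": 0,"az": 0}
    - {"gripper": 0.5,"tx": 0,"ty": 0,"tz": -0.8,"ax": 0,"ay": 0,"az": 0}
    - {"gripper": 0.5,"tx": 0,"ty": 0,"tz": -0.55,"ax": 0,"ay": 0,"az": 0}
    - {"gripper": 0.5,"tx": 0,"ty": 0,"tz": -0.2,"ax": 0,"ay": 0,"az": 0}
    - {"gripper": 0.5,"tx": 0,"ty": 0,"tz": 0,"ax": 0,"ay": 0,"az": 0}
    - {"gripper": 0.5,"tx": 0,"ty": 0,"tz": 0,"ax": 0,"ay": 0,"az": 0}

```text
t: 50.45
eef_pos: [0.6549, 0.043, 0.4792]
ee_rot: [0.194, 1.57, -2.949]
force: [-0.5, -0.0, -0.3]
width: 0.0442
```

```bash
python3 - <<'E'
from h import *
plan([.6555,.0415,.4165],Rdown((-1,0)))
im=optics.grab_frame("wrist"); save(im,"gg_wrist")
im=optics.grab_frame("side"); save(im,"gg_side",(240,20,440,180),4)
print(proj("wrist",[[.6555,.0415,.2505],[.6555,.08,.2505],[.6555,0,.2505]]).round(1))
E
```

```text
turn total [-0.01  0.01 -0.  ] shift after turn [ 2.51  0.06 -0.02] q [ 0.36  0.29  0.09 -0.   -1.36 -0.36] pos [0.6549 0.043  0.4792] F [-0.5 -0.  -0.3] w 0.0442 t 50.5
[[315.  219.5]
 [315.2 274.5]
 [314.9 153.5]]
```

View pics/gg_wrist.png

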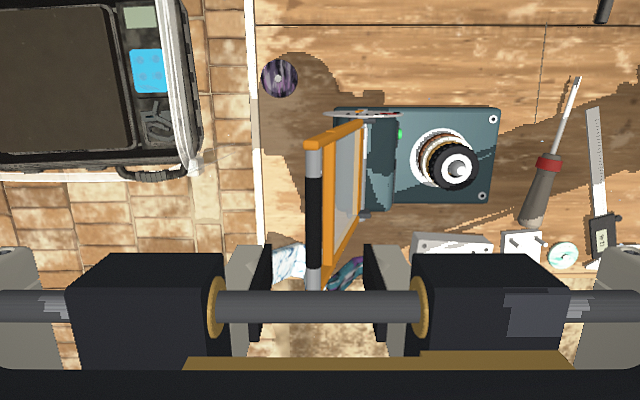

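View pics/gg_side.png

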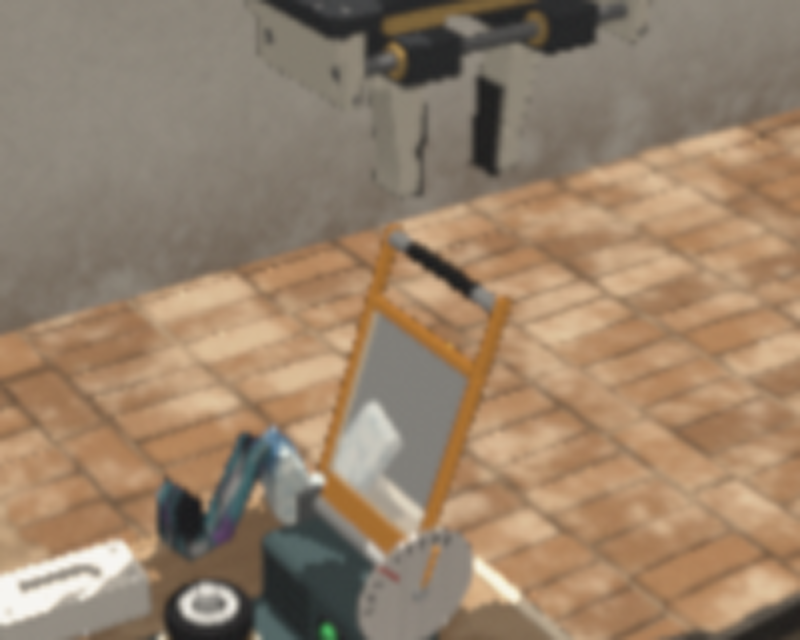

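Bar shows at column 314 between the fingers, as predicted. Descend and cage it.

play_rows:
  steps:
    - {"gripper": 0.5,"tx": 0.5,"ty": 0,"tz": 0,"ax": 0,"ay": 0,"az": 0}
    - {"gripper": 0.5,"tx": 0.7,"ty": 0,"tz": 0,"ax": 0,"ay": 0,"az": 0}
    - {"gripper": 0.5,"tx": 0.7,"ty": 0,"tz": 0,"ax": 0,"ay": 0,"az": 0}
    - {"gripper": 0.5,"tx": 0.4,"ty": 0,"tz": 0,"ax": 0,"ay": 0,"az": 0}
    - {"gripper": 0.5,"tx": 0.2,"ty": 0,"tz": 0,"ax": 0,"ay": 0,"az": 0}
    - {"gripper": 0.5,"tx": 0,"ty": 0,"tz": 0,"ax": 0,"ay": 0,"az": 0}
    - {"gripper": 0.16,"tx": 0,"ty": 0,"tz": 0,"ax": 0,"ay": 0,"az": 0}
    - {"gripper": 0.16,"tx": 0,"ty": 0,"tz": 0,"ax": 0,"ay": 0,"az": 0}
    - {"gripper": 0.16,"tx": 0,"ty": 0,"tz": 0,"ax": 0,"ay": 0,"az": 0}
    - {"gripper": 0.16,"tx": 0,"ty": 0,"tz": 0,"ax": 0,"ay": 0,"az": 0}
  newtons: 10

```text
t: 51.38
eef_pos: [0.6553, 0.043, 0.418]
ee_rot: [-2.868, 1.569, 0.273]
force: [-0.7, -0.0, -0.3]
width: 0.0228
```

```bash
python3 - <<'E'
from h import *
plan([.6555,.0415,.4165],Rdown((-1,0)))
im=optics.grab_frame("wrist"); save(im,"hh_wrist",(200,150,440,350),3)
im=optics.grab_frame("side"); save(im,"hh_side",(280,30,400,130),6)
im=optics.grab_frame("scene"); save(im,"hh_scene",(180,90,300,190),6)
E
```

```text
turn total [-0.01 -0.01  0.  ] shift after turn [ 0.06  0.06 -0.01] q [ 0.36  0.32 -0.01  0.   -1.24 -0.36] pos [0.6553 0.043  0.418 ] F [-0.7 -0.  -0.3] w 0.0228 t 51.4
```

View pics/hh_wrist.png

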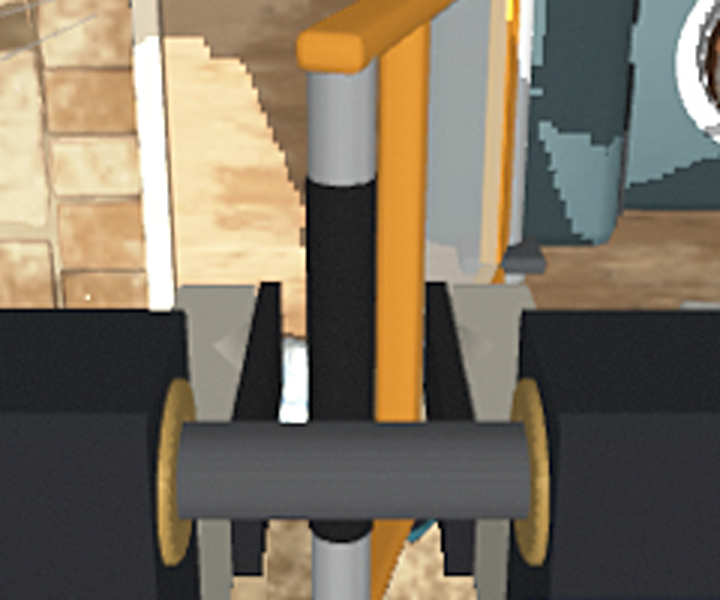

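View pics/hh_side.png

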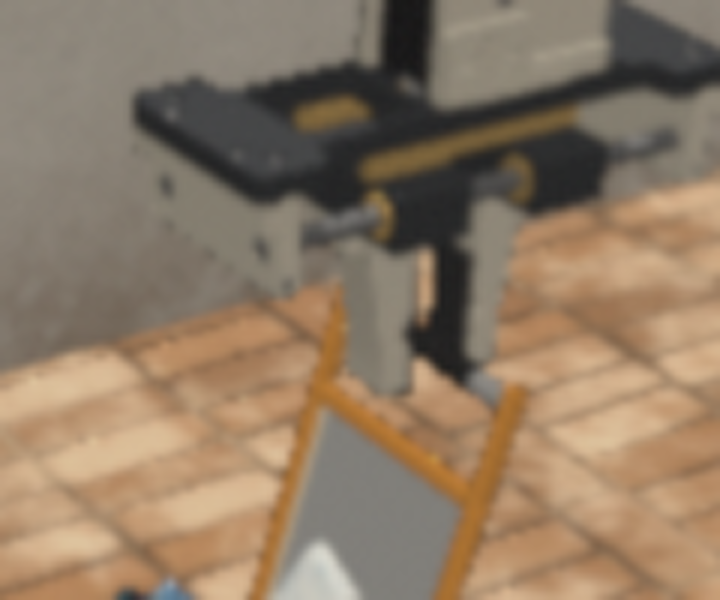

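View pics/hh_scene.png

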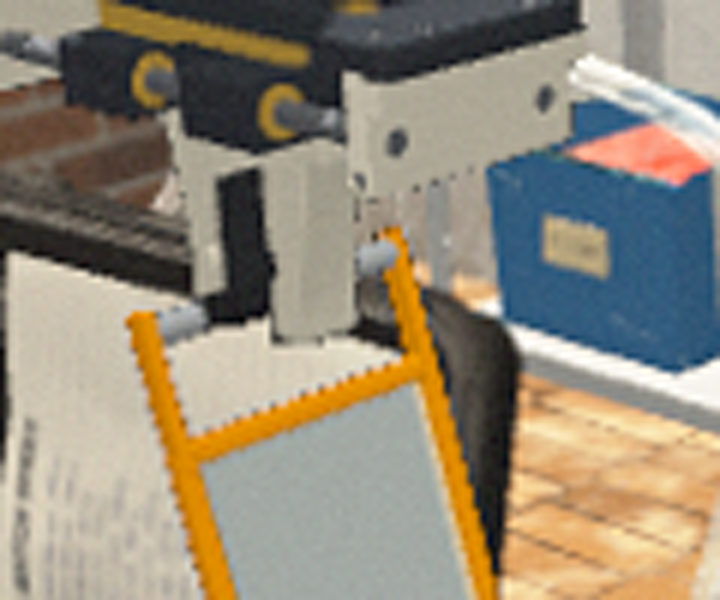

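Bar is straddled and clear of the arms and panel. I'll close lightly on it and compute the arc.

play_rows:
  steps:
    - {"gripper": 0.05,"tx": 0,"ty": 0,"tz": 0,"ax": 0,"ay": 0,"az": 0}
    - {"gripper": 0.05,"tx": 0,"ty": 0,"tz": 0,"ax": 0,"ay": 0,"az": 0}
    - {"gripper": 0.05,"tx": 0,"ty": 0,"tz": 0,"ax": 0,"ay": 0,"az": 0}
    - {"gripper": 0.05,"tx": 0,"ty": 0,"tz": 0,"ax": 0,"ay": 0,"az": 0}
  newtons: 10

```text
t: 51.87
eef_pos: [0.6557, 0.043, 0.4178]
ee_rot: [-3.072, 1.569, 0.069]
force: [4.2, 0.3, 2.6]
width: 0.0096
```

```bash
python3 - <<'E'
from h import *
s=telemetry.get_state(); p=s['eef_pos']; print(p.round(4),s['width'],s['force'].round(1))
hx,hz=.6103,.092
th0=np.arccos((hx-p[0])/.165); print(th0)
off=p[2]-(hz+.165*np.sin(th0)); print("off",off)
N=32; t=np.linspace(th0,.80,N+1)
X=hx-.165*np.cos(t);Z=hz+.165*np.sin(t)
for i in range(N): print(i+1,"tx %.2f tz %.2f"%(-(Z[i+1]-Z[i])/.025,-(X[i+1]-X[i])/.025))
print("final TCP",X[-1],Z[-1]+off)
E
```

```text
[0.6557 0.043  0.4178] 0.009632972905813992 [4.2 0.3 2.6]
1.8492865938626184
off 0.16712130274708842
1 tx -0.06 tz 0.21
2 tx -0.05 tz 0.21
3 tx -0.04 tz 0.21
4 tx -0.04 tz 0.21
5 tx -0.03 tz 0.21
6 tx -0.02 tz 0.22
7 tx -0.01 tz 0.22
8 tx -0.01 tz 0.22
9 tx 0.00 tz 0.22
10 tx 0.01 tz 0.22
11 tx 0.01 tz 0.22
12 tx 0.02 tz 0.22
13 tx 0.03 tz 0.21
14 tx 0.04 tz 0.21
15 tx 0.04 tz 0.21
16 tx 0.05 tz 0.21
17 tx 0.06 tz 0.21
18 tx 0.06 tz 0.21
19 tx 0.07 tz 0.20
20 tx 0.08 tz 0.20
21 tx 0.08 tz 0.20
22 tx 0.09 tz 0.20
23 tx 0.10 tz 0.19
24 tx 0.10 tz 0.19
25 tx 0.11 tz 0.19
26 tx 0.11 tz 0.18
27 tx 0.12 tz 0.18
28 tx 0.13 tz 0.18
29 tx 0.13 tz 0.17
30 tx 0.14 tz 0.17
31 tx 0.14 tz 0.16
32 tx 0.15 tz 0.16
final TCP 0.4953433929577177 0.37748505774550967
```

play_rows:
  steps:
    - {"gripper": 0.05,"tx": -0.06,"ty": 0,"tz": 0.21,"ax": 0,"ay": 0,"az": 0}
    - {"gripper": 0.05,"tx": -0.05,"ty": 0,"tz": 0.21,"ax": 0,"ay": 0,"az": 0}
    - {"gripper": 0.05,"tx": -0.04,"ty": 0,"tz": 0.21,"ax": 0,"ay": 0,"az": 0}
    - {"gripper": 0.05,"tx": -0.04,"ty": 0,"tz": 0.21,"ax": 0,"ay": 0,"az": 0}
    - {"gripper": 0.05,"tx": -0.03,"ty": 0,"tz": 0.21,"ax": 0,"ay": 0,"az": 0}
    - {"gripper": 0.05,"tx": -0.02,"ty": 0,"tz": 0.22,"ax": 0,"ay": 0,"az": 0}
    - {"gripper": 0.05,"tx": -0.01,"ty": 0,"tz": 0.22,"ax": 0,"ay": 0,"az": 0}
    - {"gripper": 0.05,"tx": -0.01,"ty": 0,"tz": 0.22,"ax": 0,"ay": 0,"az": 0}
    - {"gripper": 0.05,"tx": 0,"ty": 0,"tz": 0.22,"ax": 0,"ay": 0,"az": 0}
    - {"gripper": 0.05,"tx": 0.01,"ty": 0,"tz": 0.22,"ax": 0,"ay": 0,"az": 0}

```text
t: 52.7
eef_pos: [0.6007, 0.0431, 0.4232]
ee_rot: [-0.453, 1.57, 2.688]
force: [2.8, 3.1, 2.3]
width: 0.0093
```

```bash
python3 - <<'E'
from h import *
s=telemetry.get_state(); p=s['eef_pos']; print(s['t'],p.round(4),s['width'],s['force'].round(1),np.arccos((.6103-p[0])/.165))
im=optics.grab_frame("side"); save(im,"ii_side",(240,20,440,180),4)
E
```

```text
52.7 [0.6007 0.0431 0.4232] 0.009349746498179996 [2.8 3.1 2.3] 1.5124961519582014
```

View pics/ii_side.png

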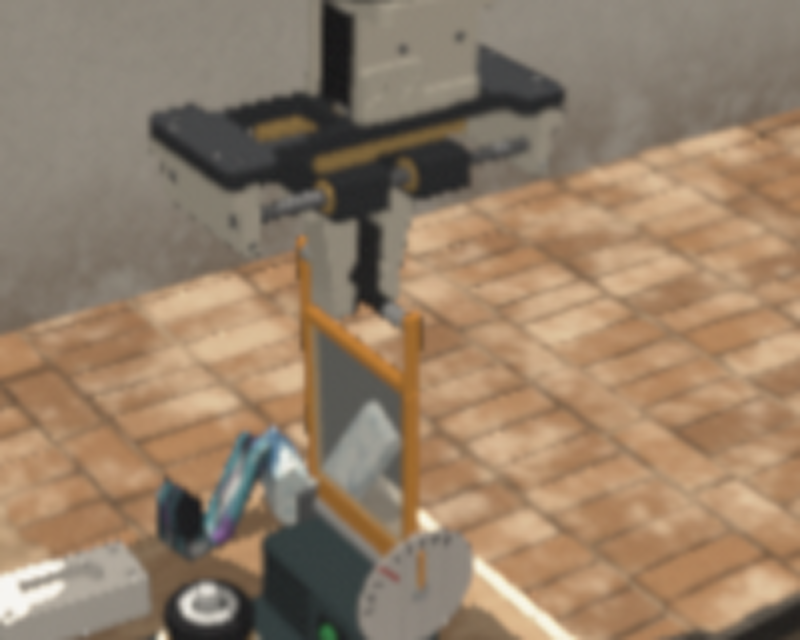

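The guard follows with small forces (upright now). Continuing the arc.

play_rows:
  steps:
    - {"gripper": 0.05,"tx": 0.01,"ty": 0,"tz": 0.22,"ax": 0,"ay": 0,"az": 0}
    - {"gripper": 0.05,"tx": 0.02,"ty": 0,"tz": 0.22,"ax": 0,"ay": 0,"az": 0}
    - {"gripper": 0.05,"tx": 0.03,"ty": 0,"tz": 0.21,"ax": 0,"ay": 0,"az": 0}
    - {"gripper": 0.05,"tx": 0.04,"ty": 0,"tz": 0.21,"ax": 0,"ay": 0,"az": 0}
    - {"gripper": 0.05,"tx": 0.04,"ty": 0,"tz": 0.21,"ax": 0,"ay": 0,"az": 0}
    - {"gripper": 0.05,"tx": 0.05,"ty": 0,"tz": 0.21,"ax": 0,"ay": 0,"az": 0}
    - {"gripper": 0.05,"tx": 0.06,"ty": 0,"tz": 0.21,"ax": 0,"ay": 0,"az": 0}
    - {"gripper": 0.05,"tx": 0.06,"ty": 0,"tz": 0.21,"ax": 0,"ay": 0,"az": 0}
    - {"gripper": 0.05,"tx": 0.07,"ty": 0,"tz": 0.2,"ax": 0,"ay": 0,"az": 0}
    - {"gripper": 0.05,"tx": 0.08,"ty": 0,"tz": 0.2,"ax": 0,"ay": 0,"az": 0}
    - {"gripper": 0.05,"tx": 0.08,"ty": 0,"tz": 0.2,"ax": 0,"ay": 0,"az": 0}
    - {"gripper": 0.05,"tx": 0.09,"ty": 0,"tz": 0.2,"ax": 0,"ay": 0,"az": 0}
    - {"gripper": 0.05,"tx": 0.1,"ty": 0,"tz": 0.19,"ax": 0,"ay": 0,"az": 0}
    - {"gripper": 0.05,"tx": 0.1,"ty": 0,"tz": 0.19,"ax": 0,"ay": 0,"az": 0}
    - {"gripper": 0.05,"tx": 0.11,"ty": 0,"tz": 0.19,"ax": 0,"ay": 0,"az": 0}
    - {"gripper": 0.05,"tx": 0.11,"ty": 0,"tz": 0.18,"ax": 0,"ay": 0,"az": 0}
    - {"gripper": 0.05,"tx": 0.12,"ty": 0,"tz": 0.18,"ax": 0,"ay": 0,"az": 0}
    - {"gripper": 0.05,"tx": 0,"ty": 0,"tz": 0,"ax": 0,"ay": 0,"az": 0}

```text
t: 54.25
eef_pos: [0.5145, 0.0429, 0.3933]
ee_rot: [0.009, 1.569, -3.134]
force: [-0.6, 3.1, -2.3]
width: 0.0094
```

```bash
python3 - <<'E'
from h import *
s=telemetry.get_state(); p=s['eef_pos']; print(s['t'],p.round(4),s['width'],s['force'].round(1),np.arccos((.6103-p[0])/.165))
im=optics.grab_frame("side"); save(im,"jj_side",(240,40,400,180),5)
im=optics.grab_frame("scene"); save(im,"jj_scene",(190,110,350,250),5)
E
```

```text
54.25 [0.5145 0.0429 0.3933] 0.009379198432740984 [-0.6  3.1 -2.3] 0.9511468273334089
```

View pics/jj_side.png

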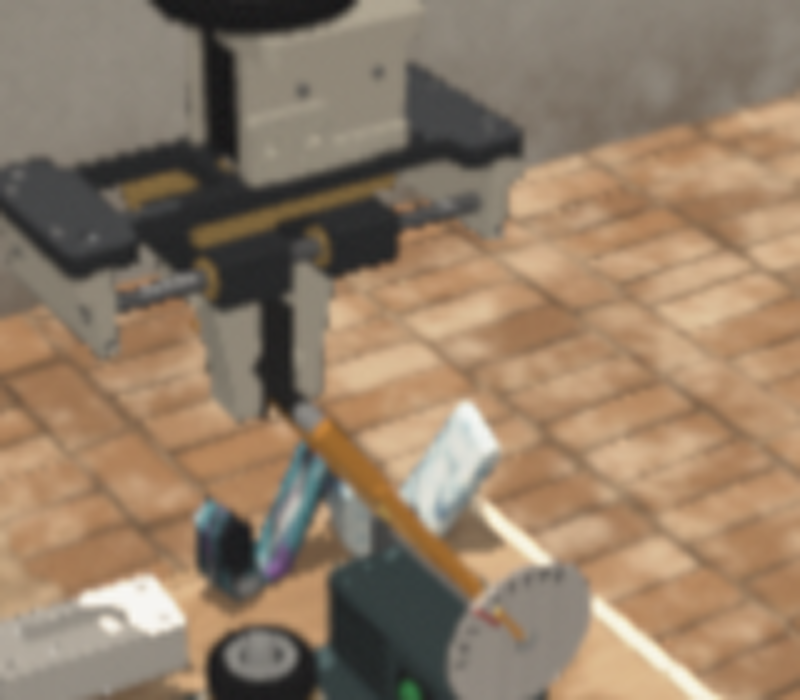

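View pics/jj_scene.png

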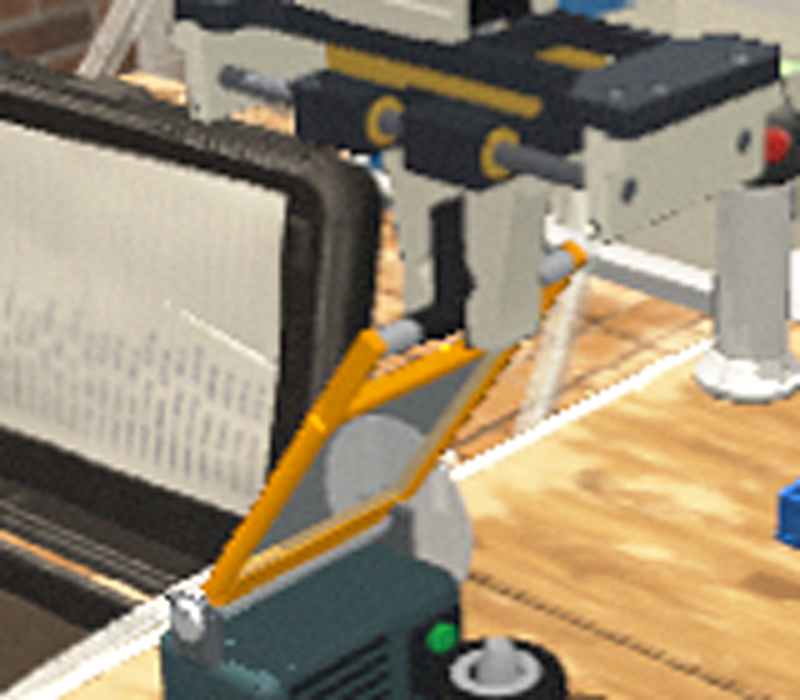

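play_rows:
  steps:
    - {"gripper": 0.05,"tx": 0.12,"ty": 0,"tz": 0.16,"ax": 0,"ay": 0,"az": 0}
    - {"gripper": 0.05,"tx": 0.12,"ty": 0,"tz": 0.16,"ax": 0,"ay": 0,"az": 0}
    - {"gripper": 0.05,"tx": 0.13,"ty": 0,"tz": 0.16,"ax": 0,"ay": 0,"az": 0}
    - {"gripper": 0.05,"tx": 0.13,"ty": 0,"tz": 0.15,"ax": 0,"ay": 0,"az": 0}
    - {"gripper": 0.05,"tx": 0.13,"ty": 0,"tz": 0.14,"ax": 0,"ay": 0,"az": 0}
    - {"gripper": 0.05,"tx": 0,"ty": 0,"tz": 0,"ax": 0,"ay": 0,"az": 0}
    - {"gripper": 0.05,"tx": 0,"ty": 0,"tz": 0,"ax": 0,"ay": 0,"az": 0}

```text
t: 54.93
eef_pos: [0.4957, 0.043, 0.3775]
ee_rot: [0.104, 1.569, -3.039]
force: [0.7, 3.0, -4.2]
width: 0.0093
```

```bash
python3 - <<'E'
from h import *
s=telemetry.get_state(); p=s['eef_pos']; print(s['t'],p.round(4),s['width'],s['force'].round(1),np.arccos((.6103-p[0])/.165))
im=optics.grab_frame("side"); save(im,"kk_side",(310,130,380,200),10)
h=np.array([.6103,-.013,.092])
for th in (.7,.785,.85,.95): print(th,proj("side",h+[-.04*np.cos(th),0,.04*np.sin(th)]).round(1))
print(proj("side",h).round(1))
E
```

```text
54.9333 [0.4957 0.043  0.3775] 0.009260286527786972 [ 0.7  3.  -4.2] 0.8031489703724611
0.7 [[333.4 161.8]]
0.785 [[334.3 160.6]]
0.85 [[335.1 159.6]]
0.95 [[336.3 158.3]]
[[344.1 166.5]]
```

View pics/kk_side.png

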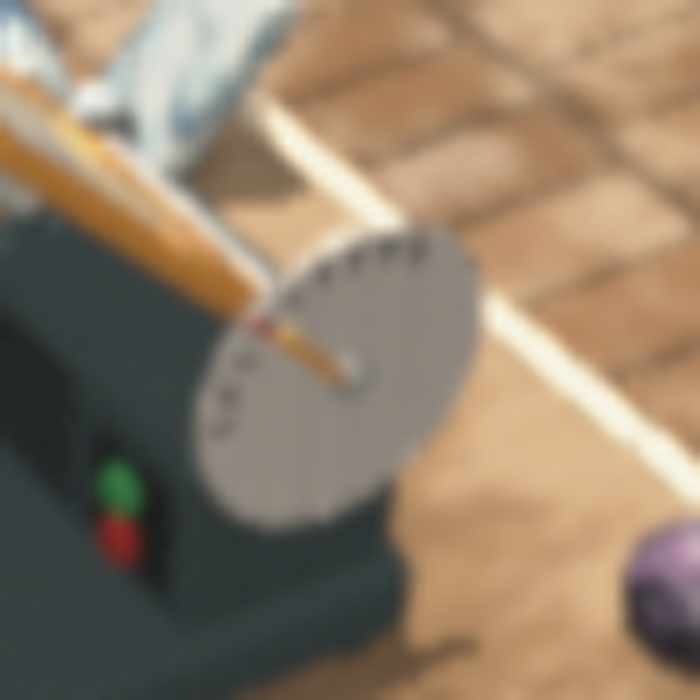

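Pointer is practically on the red mark; about 0.015 rad remains. I'll nudge it, release and rise.

play_rows:
  steps:
    - {"gripper": 0.05,"tx": 0.07,"ty": 0,"tz": 0.07,"ax": 0,"ay": 0,"az": 0}
    - {"gripper": 0.05,"tx": 0,"ty": 0,"tz": 0,"ax": 0,"ay": 0,"az": 0}
    - {"gripper": 0.05,"tx": 0,"ty": 0,"tz": 0,"ax": 0,"ay": 0,"az": 0}
    - {"gripper": 0.3,"tx": 0,"ty": 0,"tz": 0,"ax": 0,"ay": 0,"az": 0}
    - {"gripper": 0.3,"tx": 0,"ty": 0,"tz": 0,"ax": 0,"ay": 0,"az": 0}
    - {"gripper": 0.3,"tx": 0,"ty": 0,"tz": 0,"ax": 0,"ay": 0,"az": 0}
    - {"gripper": 0.3,"tx": -0.2,"ty": 0,"tz": 0,"ax": 0,"ay": 0,"az": 0}
    - {"gripper": 0.3,"tx": -0.5,"ty": 0,"tz": 0,"ax": 0,"ay": 0,"az": 0}
    - {"gripper": 0.3,"tx": -0.7,"ty": 0,"tz": 0,"ax": 0,"ay": 0,"az": 0}
    - {"gripper": 0.3,"tx": -0.7,"ty": 0,"tz": 0,"ax": 0,"ay": 0,"az": 0}
    - {"gripper": 0.3,"tx": -0.7,"ty": 0.3,"tz": 0,"ax": 0,"ay": 0,"az": 0}
    - {"gripper": 0.3,"tx": -0.3,"ty": 0.8,"tz": 0,"ax": 0,"ay": 0,"az": 0}
    - {"gripper": 0.3,"tx": 0,"ty": 0.9,"tz": 0,"ax": 0,"ay": 0,"az": 0}
    - {"gripper": 0.3,"tx": 0,"ty": 0.9,"tz": 0,"ax": 0,"ay": 0,"az": 0}
    - {"gripper": 0.3,"tx": 0,"ty": 0.9,"tz": 0,"ax": 0,"ay": 0,"az": 0}
    - {"gripper": 0.3,"tx": 0,"ty": 0.9,"tz": 0,"ax": 0,"ay": 0,"az": 0}
    - {"gripper": 0.3,"tx": 0,"ty": 0.9,"tz": 0,"ax": 0,"ay": 0,"az": 0}
    - {"gripper": 0.3,"tx": 0,"ty": 0.6,"tz": 0,"ax": 0,"ay": 0,"az": 0}
    - {"gripper": 0.3,"tx": 0,"ty": 0,"tz": 0,"ax": 0,"ay": 0,"az": 0}
    - {"gripper": 0.3,"tx": 0,"ty": 0,"tz": 0,"ax": 0,"ay": 0,"az": 0}

```text
t: 56.65
eef_pos: [0.4944, -0.1126, 0.4544]
ee_rot: [0.779, 1.571, -2.365]
force: [0.6, -0.8, 0.3]
width: 0.0263
```

```bash
python3 - <<'E'
from h import *
s=telemetry.get_state(); print(s['t'],s['eef_pos'].round(4),s['force'].round(1))
im=optics.grab_frame("side"); save(im,"ll_side",(240,80,400,240),4.5)
im=optics.grab_frame("scene"); save(im,"ll_scene",(180,110,440,310),3)
im=optics.grab_frame("wrist"); save(im,"ll_wrist")
E
```

```text
56.65 [ 0.4944 -0.1126  0.4544] [ 0.6 -0.8  0.3]
```

View pics/ll_side.png

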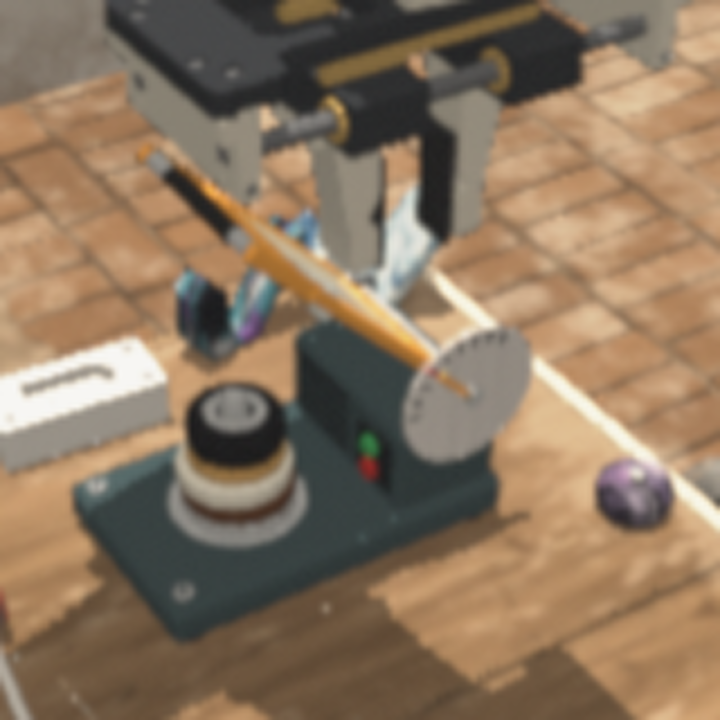

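View pics/ll_scene.png

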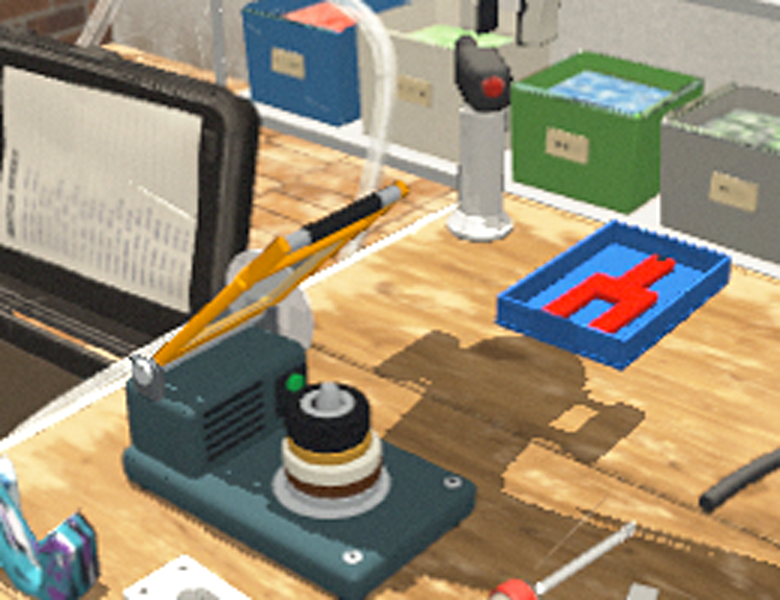

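View pics/ll_wrist.png

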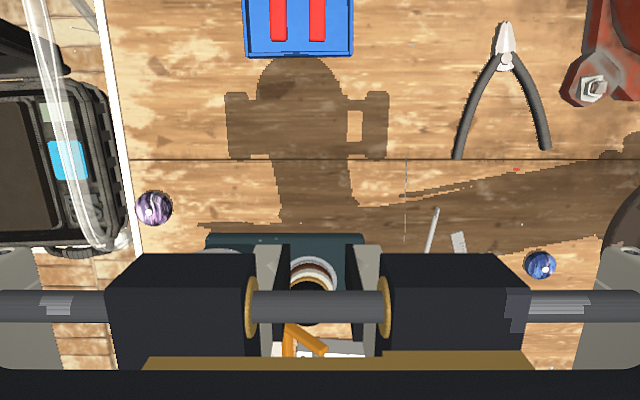

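```bash
python3 - <<'E'
from h import *
im=optics.grab_frame("side"); save(im,"mm_side",(260,100,350,180),8)
im=optics.grab_frame("scene"); save(im,"mm_scene",(225,160,325,240),8)
E
```

```text
(no output)
```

View pics/mm_side.png

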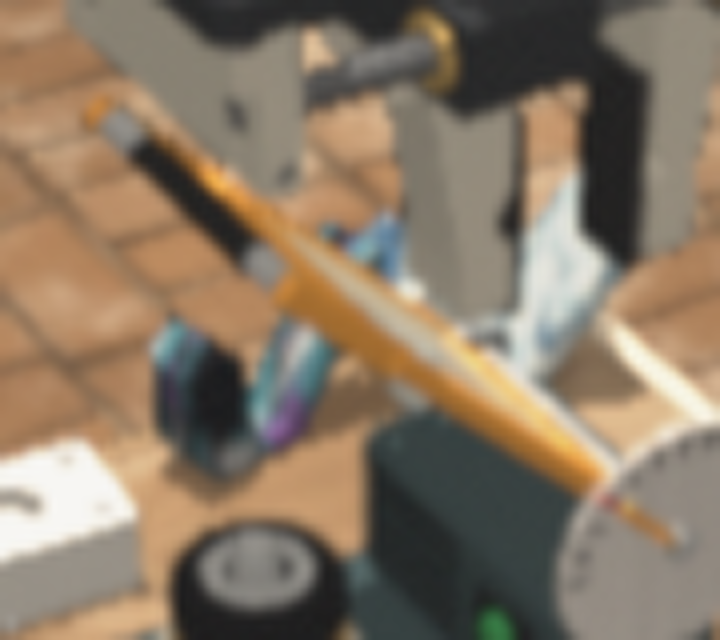

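View pics/mm_scene.png

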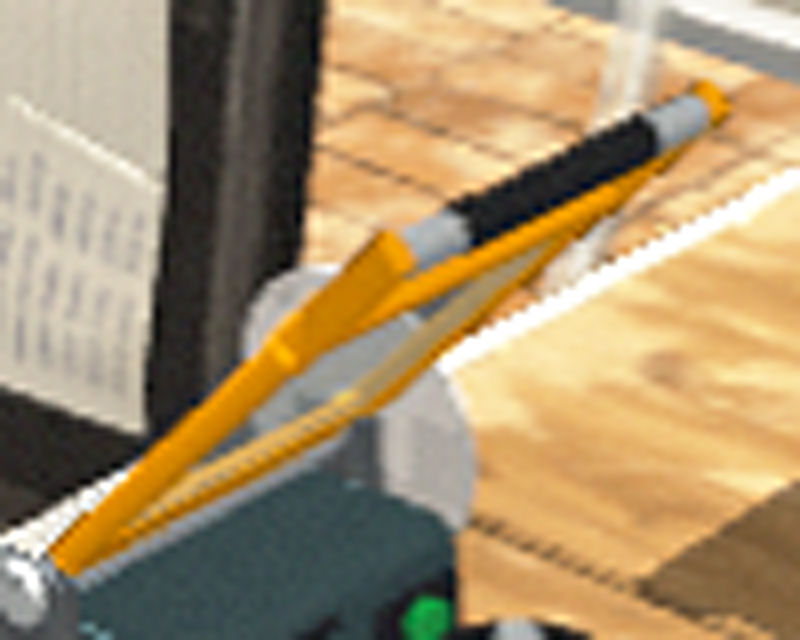

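```bash
python3 - <<'E'
from h import *
x,r=tri([("side",284.4,124.6,None),("scene",294.5,182.6,None)]); print(x,r, np.arctan2(x[2]-.092,.6103-x[0]),np.hypot(x[2]-.092,.6103-x[0]))
h=np.array([.6103,.0428,.092])
for th in (.74,.76,.785,.8,.82): print(th,proj("side",h+[-.165*np.cos(th),0,.165*np.sin(th)]).round(1),proj("scene",h+[-.165*np.cos(th),0,.165*np.sin(th)]).round(1))
plan([.60,-.33,.30],Rdown((-1,0)))
E
```

```text
[0.49159115 0.04147665 0.21121462] [0.6276198342528594, 0.772903837233629] 0.7875239221825748 0.16823768258530944
0.74 [[282.6 128.6]] [[295.  187.2]]
0.76 [[283.5 127.3]] [[293.9 185.5]]
0.785 [[284.7 125.7]] [[292.6 183.4]]
0.8 [[285.4 124.7]] [[291.8 182.1]]
0.82 [[286.4 123.4]] [[290.6 180.5]]
turn total [ 0. -0.  0.] shift after turn [ 6.17  8.75 -4.22] q [ 0.17  0.05 -0.27 -0.   -1.25 -0.17] pos [ 0.4946 -0.1113  0.4543] F [-0.8 -0.6  0.8] w 0.0264 t 56.9
```

Triangulated bar gives a guard angle of 0.7875 rad. I'll take one face-on look at the quadrant with the wrist camera to confirm.

play_rows:
  steps:
    - {"gripper": 0.3,"tx": 0,"ty": 0.8,"tz": -0.2,"ax": 0,"ay": 0,"az": 0}
    - {"gripper": 0.3,"tx": 0,"ty": 0.9,"tz": -0.4,"ax": 0,"ay": 0,"az": 0}
    - {"gripper": 0.3,"tx": 0,"ty": 0.9,"tz": -0.4,"ax": 0,"ay": 0,"az": 0}
    - {"gripper": 0.3,"tx": 0,"ty": 0.9,"tz": -0.4,"ax": 0,"ay": 0,"az": 0}
    - {"gripper": 0.3,"tx": 0,"ty": 0.9,"tz": -0.5,"ax": 0,"ay": 0,"az": 0}
    - {"gripper": 0.3,"tx": 0,"ty": 0.9,"tz": -0.5,"ax": 0,"ay": 0,"az": 0}
    - {"gripper": 0.3,"tx": 0.3,"ty": 0.9,"tz": -0.5,"ax": 0,"ay": 0,"az": 0}
    - {"gripper": 0.3,"tx": 0.5,"ty": 0.9,"tz": -0.5,"ax": 0,"ay": 0,"az": 0}
    - {"gripper": 0.3,"tx": 0.5,"ty": 0.4,"tz": -0.4,"ax": 0,"ay": 0,"az": -0.7}
    - {"gripper": 0.3,"tx": 0.3,"ty": 0,"tz": 0,"ax": 0,"ay": 0,"az": -1}
    - {"gripper": 0.3,"tx": 0,"ty": 0,"tz": 0,"ax": 0,"ay": 0,"az": -1}
    - {"gripper": 0.3,"tx": 0,"ty": 0,"tz": 0,"ax": 0,"ay": 0,"az": -1}
    - {"gripper": 0.3,"tx": 0,"ty": 0,"tz": 0,"ax": 0,"ay": 0,"az": -1}
    - {"gripper": 0.3,"tx": 0,"ty": 0,"tz": 0,"ax": 0,"ay": 0,"az": -1}
    - {"gripper": 0.3,"tx": 0,"ty": 0,"tz": 0,"ax": 0,"ay": 0,"az": -1}
    - {"gripper": 0.3,"tx": 0,"ty": 0,"tz": 0,"ax": 0,"ay": 0,"az": 0}
    - {"gripper": 0.3,"tx": 0,"ty": 0,"tz": 0,"ax": 0,"ay": 0,"az": 0}

```text
t: 58.32
eef_pos: [0.5896, -0.2997, 0.4132]
ee_rot: [-1.569, 0.872, 1.57]
force: [0.2, -0.5, 0.3]
width: 0.0263
```

```bash
python3 - <<'E'
from h import *
T=tcp(); s=telemetry.get_state(); print(s['t'],s['eef_pos'].round(3),s['q'].round(2))
im=optics.grab_frame("wrist"); save(im,"nn_wrist"); save(im,"nn_q",(220,80,420,240),4)
h=np.array([.6103,-.0135,.092])
for th in (0,.7,.785,.87): print(th,proj("wrist",[h,h+[-.04*np.cos(th),0,.04*np.sin(th)]],T).round(1).tolist())
E
```

```text
58.3167 [ 0.59  -0.3    0.413] [-0.42  0.46  0.33 -0.64 -1.73  0.4 ]
0 [[299.2, 170.9], [333.4, 170.9]]
0.7 [[299.2, 170.9], [325.7, 189.1]]
0.785 [[299.2, 170.9], [323.7, 190.9]]
0.87 [[299.2, 170.9], [321.5, 192.6]]
```

View pics/nn_wrist.png

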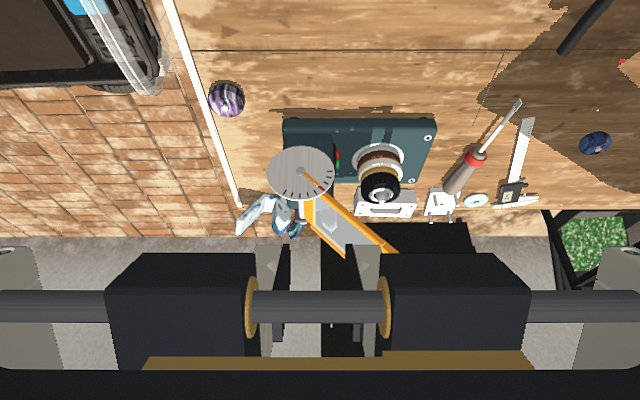

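View pics/nn_q.png

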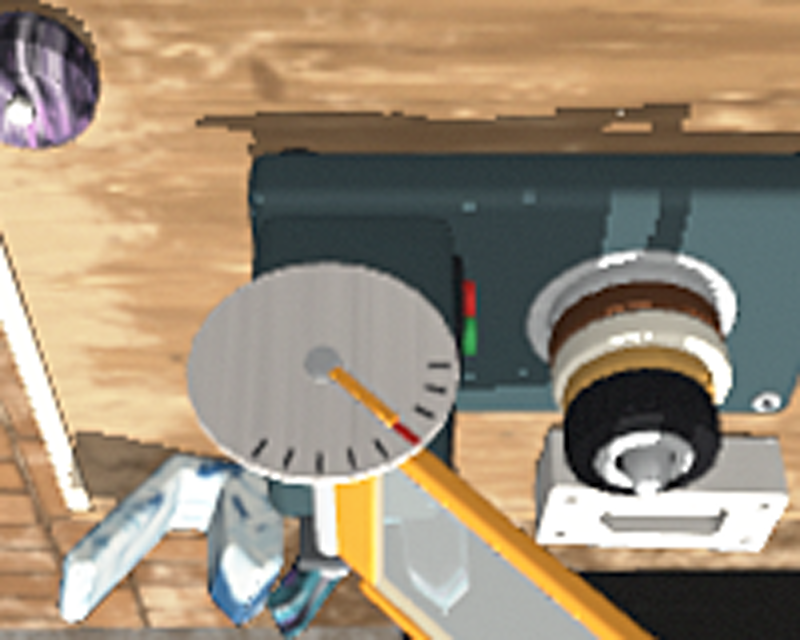

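The pointer runs straight into the red mark at (405,433) in the crop, the stack is seated in order, and the robot is clear of everything. Handing in.

```bash
python3 - <<'E'
from station import job_done, telemetry
print(telemetry.get_state()['t'], job_done())
E
```

```text
the job is handed in; nothing more can be done
58.3667 None
```

The job is done and was handed in at 58.4 s of the 210 s allowed.

- **Packer:** I drew the packer out sideways and laid it flat in the blue tray. The flange and brown wheel settled onto the seat.
- **Stack:** White was the only loose wheel on the bench, since maroon and green were absent. I stacked it, then the brass ring, then the black cap, which met about 6 N when it reached the stack. The last pictures show brown, white, ring and cap seated in order, with the spindle tip showing through the cap.
- **Guard:** I folded it to 45°. Triangulating the bar gave 0.7875 rad (target 0.785), good to about 0.015 rad. A close wrist view showed the pointer lined up with the long red mark.

No final check failed. Three things came up on the way:

- **Cap knocked:** It was knocked about 2 cm aside mid-run, so I located it again before gripping it.
- **Wrist camera bias:** It read about 1.4 mm to one side, so I corrected for that when placing parts on the spindle.
- **Detector misreads:** A few detections gave wrong positions, so I dropped them and relied on the pictures and on fits to the parts' outlines.

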